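# Fit out the pneumatics training board

## Robot

A 6-joint arm with a two-finger parallel gripper is mounted at the origin on the work surface. World frame = base frame: x ahead of the robot, y to its left, z up, the work surface at z = 0. Lengths are in mm, angles in rad, forces in N, time in s.
With the tool pointing down it reaches from about 400 to 925 mm from the base axis. Payload 12.5 kg.
Tool frame: the origin (TCP) lies at the very end of the fingers, on their centre line; the grasp point (between the pads) lies 19 mm behind it; y points along the fingers, z is the direction in which the jaws open and shut, and the axes are right-handed (so a half turn about y gives the same grasp; the last joint's range is limited). The gripper opens to 95 mm and grips with 3 to 60 N. Pads are 20 mm wide; open, the fingers measure 119 mm over their backs; the gripper's body (75 mm by 180 mm) begins 59 mm behind the grasp point.
Start: joints at [-1.221, 0.491, 1.559, -0, 1.092, -0.106], TCP at [275.137, -561.201, 214.661] pointing down, gripper open.
Joint ranges: [-3.1, 3.1], [-0.84, 2.19], [0.05, 2.79], [-1.13, 4.28], [0.06, 2.93], [-2.69, 2.69]. Speed limits (rad/s): [2.22, 2.22, 2.79, 3.14, 3.14, 3.14].

## Interface

Orientations are given as [roll, pitch, yaw] about the fixed x, y, z axes, in that order (R = Rz(yaw) Ry(pitch) Rx(roll)).
In Python, from cell import env, optics gives the robot as it stands.
- The arm moves only by the tool drive_tool, never from a script. Its argument "steps" is a list of rows, each an object with "slide": the shift along the tool's x, y, z in m, a list of three; "dr": the turn, a rotation vector about the tool's x, y, z in rad, a list of three; "fingers": the finger opening in m, from 0 to 0.0951. A call has 1 to 5 rows; each row is the pose to reach, as a shift and turn from the pose commanded when the call began, along the tool's axes at that moment; what a row does not reach only later rows make up. A row lasts 1/12 s, in which the tool goes at most 41.7 mm and 7.16 degrees, less where a joint would pass 70% of its speed; a pose out of reach is approached as far as the arm can. A call with a gripper value outside its range is refused whole. The fingers move at their own pace and stop on an object; the grip force is fixed at half the most. Time passes only in rows, so rows that repeat a pose let the fingers close. It gives the time, the measured TCP pose, the force and the opening at its end, in the units of the state.
- env.state(): the state, without advancing time (a new reading comes with each control period).
- optics.read_camera(name): name is "scene" or "side" or "wrist"; returns the picture (420x560x3 uint8, red, green, blue); there is no depth.
- optics.camera_model(name): a dict with "mtx" (3x3 intrinsics, pixels), "R" (3x3) and "t" (3): a world point X has camera coordinates R X + t. Camera axes: x right, y down, z forward; pixel columns grow to the right and rows downward; lengths in mm; the calibration is good to about 2 mm. The wrist camera is an equidistant fisheye: a pixel r from the principal point sees the ray r / f radians off the axis. A picture is of the moment at which its call begins: read the wrist's pose just before it. camera_model takes no time and is no camera call; for the wrist camera it gives the pose at the moment of the call.
- env.job_done(): hands the job in, once; it reports no verdict.
The state is a dict: "t": time; "joints": joint angles; "qvel": joint speeds; "tau": joint torques, N m; "eef_pos": TCP position; "tcp_rot": TCP orientation; "ft_force": force on the tool from outside, world axes, zero at the start; "moment": the same for the moment, N m; "opening": opening from 0.0 (shut) to 1.0 (fully open).
Only numpy, scipy, OpenCV 4.12 (cv2) and the standard library are available. Lean on these libraries where they do the work, as an engineer would, in place of code of your own. Each camera call takes 0.05 s, during which the arm holds its last target.

## Task

Get the pneumatics training board ready for the lesson: mount every cylinder on the bench in a clevis bracket of its own (any bracket), eye between the cheeks and barrel lying on the rest, and lock each with a lock pin pushed fully home through bracket and eye. Plug the relay fully into its base on the supply, and only when all of that is done switch the supply on and leave it on. Do not disturb the wooden blocks or the screwdriver.

Things in the scene. Friction and masses are not known exactly. Their poses are not given: they have to be found in the camera images.
- bracket1 (a point): Clevis bracket at the -y end of the board (fixed aluminium plate, 190 x 380 x 12 mm): two upright steel cheeks 14 mm apart, each 7 mm thick, 32 mm long (x), tops 53 mm above the bench, with a 15 mm cross hole. Point: centre of the hole, midway between the cheeks, 40 mm above the bench. x: towards its rest, the way a mounted cylinder's rod points; y: axis of the hole; z up.
- bracket2 (a point): The middle bracket, 130 mm from bracket1 along y, same shape, point and axes. 49 mm along x from each bracket's point is the middle of a black rest block (30 mm in x, 28 mm in y, top 24 mm above the bench) for the barrel: mounted, the barrel's middle lies there, level with the bracket's point.
- bracket3 (a point): The bracket at the +y end, 130 mm from bracket2 along y, same shape, point and axes. The steel foot plate under each bracket is 50 x 52 mm, its top 18 mm above the bench.
- cyl1_mid (a point): Pneumatic cylinder (may be absent), about 300 g, lying on the bench: square aluminium barrel 60 mm long, 32 mm wide, 32 mm high. Point: middle of the barrel, 16 mm above its underside. x along the barrel towards the piston rod (10 mm thick, its end 48 mm from this point, nut 17 mm), y across, z up. The rear eye is at the -x end.
- cyl1_eye (a point): Centre of the 15 mm cross hole (along y) in this cylinder's rear eye, an upright tongue 10 mm thick (y), 26 mm high, 32 mm long, from 30 to 62 mm behind the barrel's middle; the hole lies 49 mm behind it, at the same height. Axes as the cylinder.
- cyl2_mid (a point): Pneumatic cylinder (may be absent), about 300 g, lying on the bench: square aluminium barrel 60 mm long, 32 mm wide, 32 mm high. Point: middle of the barrel, 16 mm above its underside. x along the barrel towards the piston rod (10 mm thick, its end 48 mm from this point, nut 17 mm), y across, z up. The rear eye is at the -x end.
- cyl2_eye (a point): Centre of the 15 mm cross hole (along y) in this cylinder's rear eye, an upright tongue 10 mm thick (y), 26 mm high, 32 mm long, from 30 to 62 mm behind the barrel's middle; the hole lies 49 mm behind it, at the same height. Axes as the cylinder.
- cyl3_mid (a point): Pneumatic cylinder (may be absent), about 300 g, lying on the bench: square aluminium barrel 60 mm long, 32 mm wide, 32 mm high. Point: middle of the barrel, 16 mm above its underside. x along the barrel towards the piston rod (10 mm thick, its end 48 mm from this point, nut 17 mm), y across, z up. The rear eye is at the -x end.
- cyl3_eye (a point): Centre of the 15 mm cross hole (along y) in this cylinder's rear eye, an upright tongue 10 mm thick (y), 26 mm high, 32 mm long, from 30 to 62 mm behind the barrel's middle; the hole lies 49 mm behind it, at the same height. Axes as the cylinder.
- pin1_handle (a point): Lock pin, 45 g, lying flat: light hollow black handle 40 mm long (x), 28 mm wide (y), 12 mm thick (z); a straight steel shank, 12 mm thick, round-nosed, runs 34 mm out of the handle along +x. Point: centre of the handle, 20 mm behind its shoulder, 54 mm behind the nose. All pins are alike and fit every bracket from either side, either face up.
- pin1_mid (a point): Point on this pin's shank axis 14 mm ahead of the handle's shoulder (34 mm ahead of the handle's centre): it lies at the bracket's hole centre when the pin is fully home, handle against the cheek. Axes as the handle.
- pin2_handle (a point): Lock pin, 45 g, lying flat: light hollow black handle 40 mm long (x), 28 mm wide (y), 12 mm thick (z); a straight steel shank, 12 mm thick, round-nosed, runs 34 mm out of the handle along +x. Point: centre of the handle, 20 mm behind its shoulder, 54 mm behind the nose. All pins are alike and fit every bracket from either side, either face up.
- pin2_mid (a point): Point on this pin's shank axis 14 mm ahead of the handle's shoulder (34 mm ahead of the handle's centre): it lies at the bracket's hole centre when the pin is fully home, handle against the cheek. Axes as the handle.
- pin3_handle (a point): Lock pin, 45 g, lying flat: light hollow black handle 40 mm long (x), 28 mm wide (y), 12 mm thick (z); a straight steel shank, 12 mm thick, round-nosed, runs 34 mm out of the handle along +x. Point: centre of the handle, 20 mm behind its shoulder, 54 mm behind the nose. All pins are alike and fit every bracket from either side, either face up.
- pin3_mid (a point): Point on this pin's shank axis 14 mm ahead of the handle's shoulder (34 mm ahead of the handle's centre): it lies at the bracket's hole centre when the pin is fully home, handle against the cheek. Axes as the handle.
- relay_mid (a point): Plug-in relay, 60 g, upright on its foot: grey body 32 (x) x 26 (y) x 32 mm high over a black plug foot 24 (x) x 16 (y) x 9 mm high. Point: centre of the body, 25 mm above the underside of the foot, 16 mm above the underside of the body. z up.
- socket (a point): Relay base, a black block 60 (x) x 44 (y) x 16 mm high on the fixed grey supply box (120 x 180 x 50 mm). Point: centre of the mouth of its hole, 66 mm above the bench. The hole is 27 (x) x 19 (y) mm, 10.5 mm deep; z up. The relay may go in either way round; plugged in, its body rests on the block.
- switch (a joint): The supply's toggle switch: 0 = off (lever leaning to the supply's -x side, the robot's side), 1.0 rad = on (leaning to +x). Starts at 0 to 0.1, stays where it is left (about 1.5 N at the tip), hinged about the supply's y; the supply's axes are those of the relay base.
- switch_tip (a point): Centre of the 26 mm black ball on the switch lever, 50 mm from its pivot, which lies 72 mm above the bench and 90 mm from the relay base along the supply's -y. The dark switch block round the pivot is 70 (x) x 50 (y) mm, its top 75 mm above the bench (pivot boss 85 mm).
- block_a: A beech block 70 x 45 x 45 mm on the bench, to be left alone. Origin: centre of its underside.
- block_b: A beech block 70 x 45 x 45 mm on the bench, to be left alone. Origin: centre of its underside.
- driver: A screwdriver lying on the bench, to be left alone. Origin at the middle of its length on the underside.
There are look-alikes about, which are no part of the job. What is shaped like the part that bears pin3_handle but orange or red is not meant. What is shaped like the part that bears cyl2_mid but green is not meant.

How it is judged (in metres and radians):
On the way, in this order (a step that is already met when the one before it is completed fails the run):
1. every cylinder is mounted in a bracket and locked with a pin, and the relay is plugged in (((distance between cyl1_eye and bracket1 below 0.006 m and x of cyl1_mid in the frame of bracket1 above 0.044 m and z of cyl1_mid in the frame of bracket1 between -0.008 and 0.008 m and ((distance between pin1_mid and bracket1 below 0.006 m and angle between the x axis of pin1_mid and the y axis of bracket1, either way round below 0.15 rad) or (distance between pin2_mid and bracket1 below 0.006 m and angle between the x axis of pin2_mid and the y axis of bracket1, either way round below 0.15 rad) or (distance between pin3_mid and bracket1 below 0.006 m and angle between the x axis of pin3_mid and the y axis of bracket1, either way round below 0.15 rad))) or (distance between cyl1_eye and bracket2 below 0.006 m and x of cyl1_mid in the frame of bracket2 above 0.044 m and z of cyl1_mid in the frame of bracket2 between -0.008 and 0.008 m and ((distance between pin1_mid and bracket2 below 0.006 m and angle between the x axis of pin1_mid and the y axis of bracket2, either way round below 0.15 rad) or (distance between pin2_mid and bracket2 below 0.006 m and angle between the x axis of pin2_mid and the y axis of bracket2, either way round below 0.15 rad) or (distance between pin3_mid and bracket2 below 0.006 m and angle between the x axis of pin3_mid and the y axis of bracket2, either way round below 0.15 rad))) or (distance between cyl1_eye and bracket3 below 0.006 m and x of cyl1_mid in the frame of bracket3 above 0.044 m and z of cyl1_mid in the frame of bracket3 between -0.008 and 0.008 m and ((distance between pin1_mid and bracket3 below 0.006 m and angle between the x axis of pin1_mid and the y axis of bracket3, either way round below 0.15 rad) or (distance between pin2_mid and bracket3 below 0.006 m and angle between the x axis of pin2_mid and the y axis of bracket3, either way round below 0.15 rad) or (distance between pin3_mid and bracket3 below 0.006 m and angle between the x axis of pin3_mid and the y axis of bracket3, either way round below 0.15 rad)))) and ((distance between cyl2_eye and bracket1 below 0.006 m and x of cyl2_mid in the frame of bracket1 above 0.044 m and z of cyl2_mid in the frame of bracket1 between -0.008 and 0.008 m and ((distance between pin1_mid and bracket1 below 0.006 m and angle between the x axis of pin1_mid and the y axis of bracket1, either way round below 0.15 rad) or (distance between pin2_mid and bracket1 below 0.006 m and angle between the x axis of pin2_mid and the y axis of bracket1, either way round below 0.15 rad) or (distance between pin3_mid and bracket1 below 0.006 m and angle between the x axis of pin3_mid and the y axis of bracket1, either way round below 0.15 rad))) or (distance between cyl2_eye and bracket2 below 0.006 m and x of cyl2_mid in the frame of bracket2 above 0.044 m and z of cyl2_mid in the frame of bracket2 between -0.008 and 0.008 m and ((distance between pin1_mid and bracket2 below 0.006 m and angle between the x axis of pin1_mid and the y axis of bracket2, either way round below 0.15 rad) or (distance between pin2_mid and bracket2 below 0.006 m and angle between the x axis of pin2_mid and the y axis of bracket2, either way round below 0.15 rad) or (distance between pin3_mid and bracket2 below 0.006 m and angle between the x axis of pin3_mid and the y axis of bracket2, either way round below 0.15 rad))) or (distance between cyl2_eye and bracket3 below 0.006 m and x of cyl2_mid in the frame of bracket3 above 0.044 m and z of cyl2_mid in the frame of bracket3 between -0.008 and 0.008 m and ((distance between pin1_mid and bracket3 below 0.006 m and angle between the x axis of pin1_mid and the y axis of bracket3, either way round below 0.15 rad) or (distance between pin2_mid and bracket3 below 0.006 m and angle between the x axis of pin2_mid and the y axis of bracket3, either way round below 0.15 rad) or (distance between pin3_mid and bracket3 below 0.006 m and angle between the x axis of pin3_mid and the y axis of bracket3, either way round below 0.15 rad)))) and ((distance between cyl3_eye and bracket1 below 0.006 m and x of cyl3_mid in the frame of bracket1 above 0.044 m and z of cyl3_mid in the frame of bracket1 between -0.008 and 0.008 m and ((distance between pin1_mid and bracket1 below 0.006 m and angle between the x axis of pin1_mid and the y axis of bracket1, either way round below 0.15 rad) or (distance between pin2_mid and bracket1 below 0.006 m and angle between the x axis of pin2_mid and the y axis of bracket1, either way round below 0.15 rad) or (distance between pin3_mid and bracket1 below 0.006 m and angle between the x axis of pin3_mid and the y axis of bracket1, either way round below 0.15 rad))) or (distance between cyl3_eye and bracket2 below 0.006 m and x of cyl3_mid in the frame of bracket2 above 0.044 m and z of cyl3_mid in the frame of bracket2 between -0.008 and 0.008 m and ((distance between pin1_mid and bracket2 below 0.006 m and angle between the x axis of pin1_mid and the y axis of bracket2, either way round below 0.15 rad) or (distance between pin2_mid and bracket2 below 0.006 m and angle between the x axis of pin2_mid and the y axis of bracket2, either way round below 0.15 rad) or (distance between pin3_mid and bracket2 below 0.006 m and angle between the x axis of pin3_mid and the y axis of bracket2, either way round below 0.15 rad))) or (distance between cyl3_eye and bracket3 below 0.006 m and x of cyl3_mid in the frame of bracket3 above 0.044 m and z of cyl3_mid in the frame of bracket3 between -0.008 and 0.008 m and ((distance between pin1_mid and bracket3 below 0.006 m and angle between the x axis of pin1_mid and the y axis of bracket3, either way round below 0.15 rad) or (distance between pin2_mid and bracket3 below 0.006 m and angle between the x axis of pin2_mid and the y axis of bracket3, either way round below 0.15 rad) or (distance between pin3_mid and bracket3 below 0.006 m and angle between the x axis of pin3_mid and the y axis of bracket3, either way round below 0.15 rad)))) and horizontal distance between relay_mid and socket below 0.004 m and z of relay_mid in the frame of socket below 0.0195 m and angle between the z axis of relay_mid and the z axis of socket, either way round below 0.12 rad), for 0.2 s.
2. then the supply is switched on (value of joint switch above 0.75 rad), for 0.2 s.
At the end, for the whole second after the job is handed in: Each cylinder present: eye within 6 mm of a bracket hole, barrel over its rest and level (8 mm), a pin through both within 6 mm of home and 0.15 rad of the axis. Relay down within 3.5 mm, 4 mm sideways, upright within 0.12 rad. Switch past 0.75 rad. Cylinders and relay at rest (all of step 1 and linear speed of each of cyl1, cyl2, cyl3, relay below 0.02 m/s and value of joint switch above 0.75 rad); the robot touches nothing.
It fails at once if a wooden block is disturbed (moved more than 30 mm) (distance of block_a from where it was at the start of the episode above 0.03 m).
It fails at once if a wooden block is disturbed (moved more than 30 mm) (distance of block_b from where it was at the start of the episode above 0.03 m).
It fails at once if the screwdriver is disturbed (moved more than 30 mm) (distance of driver from where it was at the start of the episode above 0.03 m).
It fails at once if the supply is switched on before the relay is plugged in (value of joint switch above 0.75 rad and distance between relay_mid and socket above 0.022 m).
Of cyl1, cyl2, cyl3 only 2 to 3 are there at a start; the rules pass over those that are not, and their reading is None.
At some moment in a run one of cyl1, cyl2, cyl3, pin1, pin2, pin3 may be knocked a few centimetres aside while the robot is not near it.
It also fails if it takes over 210 s, if anything falls off the work surface, if the arm or the gripper's body presses on something with over 40 N, if the wrist force passes 120 N, or if a joint passes its speed limit or range.

## Working session

There is one attempt and no reset: what is moved stays moved. The work goes in short steps, Python scripts to look and compute and a tool call to move; the robot and the scene stay as the last step left them, time stands still between calls to the robot, and variables do not carry over. Pictures are saved under pics/ and viewed, and the job is handed in when it is done.

Besides the shell and the picture viewer there is one more tool, called after "Call:" as name(argument=value, ...) on one line, values as JSON. drive_tool: Moves the arm, as the interface text tells. Its arguments: {"type":"object","properties":{"steps":{"type":"array","items":{"type":"object","properties":{"slide":{"type":"array","items":{"type":"number"}},"dr":{"type":"array","items":{"type":"number"}},"fingers":{"type":"number"}}}}},"required":["steps"]}

```bash
ls; mkdir -p pics; cat > h.py <<'E'
import numpy as np, cv2
from cell import env, optics
E
python3 - <<'E'
from h import *
print(env.state())
for n in ["scene","side","wrist"]:
    m=optics.camera_model(n); print(n,m)
    cv2.imwrite(f"pics/{n}0.png",optics.read_camera(n)[:,:,::-1])
E
```

```text
pics
{'t': 0.0, 'joints': array([-1.22056030e+00,  4.91528295e-01,  1.55946413e+00, -1.13638604e-05,
        1.09166785e+00, -1.05596917e-01]), 'qvel': array([-2.54891272e-04,  9.92446669e-04, -2.53870810e-04, -7.75533579e-05,
        9.45919122e-04, -1.55611971e-03]), 'tau': array([ 2.48950535e-03, -6.12642288e+01, -2.58184201e+01,  6.93940488e-02,
        4.81785228e-02, -7.82958637e-05]), 'eef_pos': array([ 275.06712457, -560.94454965,  214.07611029]), 'tcp_rot': array([-1.57185906e+00,  1.02505426e-04, -2.68575452e+00]), 'ft_force': array([-0.68718983,  0.80793528, -0.52144547]), 'moment': array([ 0.01750125, -0.06263087, -0.05330624]), 'opening': 0.997412421547548}
scene {'mtx': array([[539.56914916,   0.        , 269.11229834],
       [  0.        , 539.56914916, 210.89501435],
       [  0.        ,   0.        ,   1.        ]]), 'R': array([[ 0.48842089,  0.87258416, -0.00647442],
       [ 0.66854936, -0.378962  , -0.63986682],
       [-0.56079121,  0.30819585, -0.76845854]]), 't': array([-253.007188  , -286.69202261, 1861.37019438])}
side {'mtx': array([[544.96231944,   0.        , 279.74238094],
       [  0.        , 544.96231944, 205.33841669],
       [  0.        ,   0.        ,   1.        ]]), 'R': array([[ 0.87908442, -0.47665327, -0.00349993],
       [-0.35377436, -0.64750461, -0.67496777],
       [ 0.31945937,  0.59459183, -0.73783892]]), 't': array([-479.0357128 ,  244.89922029, 1554.03769342])}
wrist {'mtx': array([[325.1922621 ,   0.        , 280.33872886],
       [  0.        , 325.1922621 , 210.63899965],
       [  0.        ,   0.        ,   1.        ]]), 'R': array([[ 0.43907728, -0.8984475 , -0.00179659],
       [-0.86734746, -0.42439838,  0.25998922],
       [-0.23434914, -0.11259709, -0.96560985]]), 't': array([-624.30802016,  -30.66638813,  390.21298475])}
```

View pics/scene0.png

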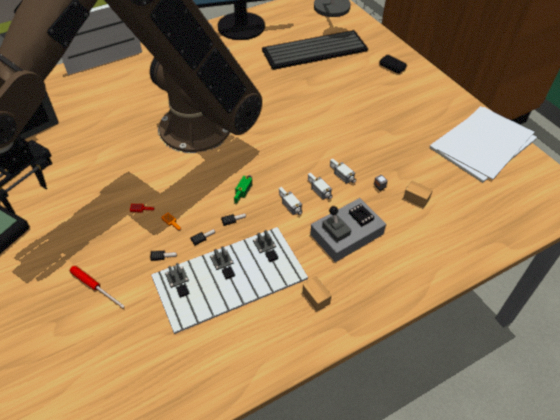

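View pics/side0.png

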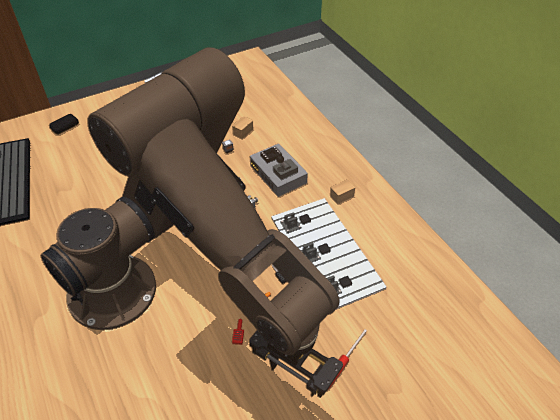

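View pics/wrist0.png

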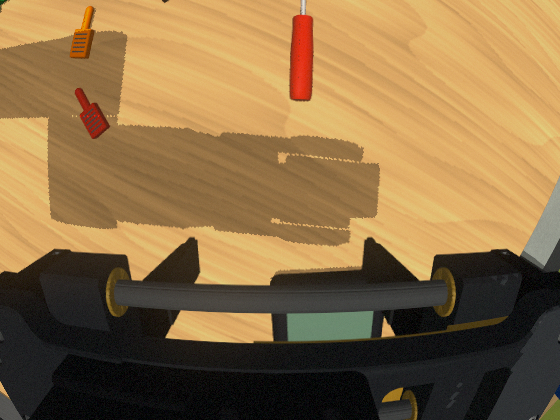

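```bash
cat > h.py <<'E'
import numpy as np, cv2
from cell import env, optics
from scipy.spatial.transform import Rotation as Ro
def ray(m,px,fish=False):
    px=np.atleast_2d(np.asarray(px,float)); K=m["mtx"]
    d=np.c_[(px[:,0]-K[0,2])/K[0,0],(px[:,1]-K[1,2])/K[1,1]]
    if fish:
        r=np.linalg.norm(d,axis=1)+1e-12
        v=np.c_[d*(np.sin(r)/r)[:,None],np.cos(r)]
    else: v=np.c_[d,np.ones(len(d))]
    v/=np.linalg.norm(v,axis=1)[:,None]
    return -m["R"].T@m["t"], v@m["R"]
def onplane(m,px,z,fish=False):
    c,v=ray(m,px,fish); return c+v*((z-c[2])/v[:,2])[:,None]
def proj(m,X,fish=False):
    X=np.atleast_2d(np.asarray(X,float)); p=X@m["R"].T+m["t"]; K=m["mtx"]
    if fish:
        rr=np.linalg.norm(p[:,:2],axis=1)+1e-12; th=np.arctan2(rr,p[:,2]); q=p[:,:2]*(th/rr)[:,None]
    else: q=p[:,:2]/p[:,2:]
    return np.c_[q[:,0]*K[0,0]+K[0,2],q[:,1]*K[1,1]+K[1,2]]
def snap(name,tag,scale=1):
    import json
    m=optics.camera_model(name); im=optics.read_camera(name)[:,:,::-1]
    cv2.imwrite(f"pics/{tag}.png",im); np.savez(f"pics/{tag}.npz",**m)
    return im,m
def ld(tag): 
    return cv2.imread(f"pics/{tag}.png"),dict(np.load(f"pics/{tag}.npz"))
def crop(tag,x0,y0,x1,y1,s,out):
    im=cv2.imread(f"pics/{tag}.png")[y0:y1,x0:x1]
    cv2.imwrite(f"pics/{out}.png",cv2.resize(im,None,fx=s,fy=s,interpolation=cv2.INTER_CUBIC))
def delta(pos,yaw,tilt=None):
    """tool-frame slide (m) and dr (rad) from current MEASURED pose to pos(mm), tool down with yaw"""
    s=env.state(); R0=Ro.from_euler('xyz',s["tcp_rot"]); R1=Ro.from_euler('xyz',[-np.pi/2,0,yaw])
    sl=R0.inv().apply(np.asarray(pos)-s["eef_pos"])/1000; dr=(R0.inv()*R1).as_rotvec()
    print("slide",sl.round(4),"dr",dr.round(4),"n rows",np.ceil(max(np.linalg.norm(sl)/.0417,np.degrees(np.linalg.norm(dr))/7.16)))
    return sl,dr
def st():
    s=env.state(); print("t %.2f"%s["t"],"pos",s["eef_pos"].round(2),"rot",s["tcp_rot"].round(4),"F",s["ft_force"].round(1),"open %.1f mm"%(s["opening"]*95.1)); return s
E
python3 - <<'E'
from h import *
m=optics.camera_model("scene")
for n,p,z in [("drv handle",(85,278),10),("red",(140,208),6),("orange",(172,222),6),("pinA",(160,255),6),("pinB",(203,237),6),("pinC",(232,218),6),("green",(243,187),25),("cylA",(291,202),25),("cylB",(321,186),25),("cylC",(344,172),25),("relay",(381,183),30),("ball",(334,211),115),("sock",(362,213),66),("blk",(418,193),25),("blk",(316,292),25),("br1",(177,272),45),("br2",(222,256),45),("br3",(266,239),45),("rest1",(182,290),24),("rest3",(271,255),24)]:
    print(n,onplane(m,p,z)[0].round(0))
delta([560,-120,330],-2.686)
E
```

```text
drv handle [ 418. -515.   10.]
red [ 253. -297.    6.]
orange [ 351. -234.    6.]
pinA [ 444. -309.    6.]
pinB [ 446. -178.    6.]
pinC [424. -73.   6.]
green [346.   5.  25.]
cylA [471. 102.  25.]
cylB [460. 214.  25.]
cylC [446. 309.  25.]
relay [544. 378.  30.]
ball [622. 145. 115.]
sock [635. 236.  66.]
blk [629. 453.  25.]
blk [770.  -0.  25.]
br1 [ 547. -295.   45.]
br2 [ 559. -169.   45.]
br3 [567. -37.  45.]
rest1 [ 591. -303.   24.]
rest3 [608. -45.  24.]
slide [-0.45   -0.1155 -0.2707] dr [ 0.0008  0.0002 -0.0001] n rows 13.0
```

```bash
python3 - <<'E'
from h import *
m=optics.camera_model("wrist"); s=env.state()
R0=Ro.from_euler('xyz',s["tcp_rot"])
c=-m["R"].T@m["t"]; print("cam off tool",R0.inv().apply(c-s["eef_pos"]).round(1),"fwd tool",R0.inv().apply(m["R"][2]).round(3),"right",R0.inv().apply(m["R"][0]).round(3),"cam",c)
delta([480,-260,260],-2.686)
delta([480,-260,260],-1.57)
E
```

```text
cam off tool [-7.110e+01 -1.695e+02  1.000e-01] fwd tool [ 0.26   0.966 -0.001] right [0.001 0.001 1.   ] cam [ 338.9715284  -529.99775411  383.72438333]
slide [-0.3165 -0.0456 -0.1801] dr [ 0.0008  0.0002 -0.0001] n rows 9.0
slide [-0.3165 -0.0456 -0.1801] dr [ 7.0000e-04 -1.1158e+00 -5.0000e-04] n rows 9.0
```

```bash
cat >> h.py <<'E'
def plan(*wps,full=False):
    """wps: (pos,yaw). prints calls: (slide,dr,rows) each relative to start of that call"""
    s=env.state(); p=s["eef_pos"].copy(); R=Ro.from_euler('xyz',s["tcp_rot"])
    for pos,yaw in wps:
        pos=np.asarray(pos,float); R1=Ro.from_euler('xyz',[-np.pi/2,0,yaw]) if np.isscalar(yaw) else Ro.from_euler('xyz',yaw)
        rv=(R.inv()*R1).as_rotvec(); d=pos-p
        n=max(np.linalg.norm(d)/41.7,np.degrees(np.linalg.norm(rv))/7.16); k=int(np.ceil(n/5-1e-6)) or 1
        for i in range(k):
            q=p+d/k; Rn=R*Ro.from_rotvec(rv/k)
            print("  slide",(R.inv().apply(d/k)/1000).round(4).tolist(),"dr",(rv/k).round(4).tolist(),"rows %.1f"%(n/k),"->",q.round(0))
            p,R=q,Rn
        print("wp")
E
python3 - <<'E'
from h import *
plan(([430,-80,260],-3.1416))
E
```

```text
slide [-0.117, -0.0152, -0.1212] dr [0.0003, 0.1519, 0.0] rows 4.1 -> [ 327. -401.  229.]
  slide [-0.0973, -0.0152, -0.1375] dr [0.0003, 0.1519, 0.0] rows 4.1 -> [ 378. -240.  245.]
  slide [-0.0753, -0.0152, -0.1507] dr [0.0003, 0.1519, 0.0] rows 4.1 -> [430. -80. 260.]
wp
```

Call:
drive_tool(steps=[{"slide": [-0.117,-0.0152,-0.1212],"dr": [0,0.152,0]},{"slide": [-0.117,-0.0152,-0.1212],"dr": [0,0.152,0]},{"slide": [-0.117,-0.0152,-0.1212],"dr": [0,0.152,0]},{"slide": [-0.117,-0.0152,-0.1212],"dr": [0,0.152,0]},{"slide": [-0.117,-0.0152,-0.1212],"dr": [0,0.152,0]}])

```text
invalid input
```

Call:
drive_tool(steps=[{"slide": [-0.0973,-0.0152,-0.1375],"dr": [0,0.152,0]},{"slide": [-0.0973,-0.0152,-0.1375],"dr": [0,0.152,0]},{"slide": [-0.0973,-0.0152,-0.1375],"dr": [0,0.152,0]},{"slide": [-0.0973,-0.0152,-0.1375],"dr": [0,0.152,0]},{"slide": [-0.0973,-0.0152,-0.1375],"dr": [0,0.152,0]}])

```text
invalid input
```

Call:
drive_tool(steps=[{"slide": [-0.0753,-0.0152,-0.1507],"dr": [0,0.152,0]},{"slide": [-0.0753,-0.0152,-0.1507],"dr": [0,0.152,0]},{"slide": [-0.0753,-0.0152,-0.1507],"dr": [0,0.152,0]},{"slide": [-0.0753,-0.0152,-0.1507],"dr": [0,0.152,0]},{"slide": [-0.0753,-0.0152,-0.1507],"dr": [0,0.152,0]}])

```text
invalid input
```

```bash
python3 - <<'E'
from h import *
st(); snap("wrist","w1"); st()
plan(([430,140,260],-3.1416))
E
```

```text
t 0.15 pos [ 275.06 -561.02  214.2 ] rot [-1.5716e+00  1.0000e-04 -2.6858e+00] F [-0.2  1.5  0. ] open 95.0 mm
t 0.20 pos [ 275.08 -561.06  214.3 ] rot [-1.5714e+00  1.0000e-04 -2.6858e+00] F [-0.6  0.5 -0.4] open 95.2 mm
  slide [-0.1119, -0.0113, -0.1403] dr [0.0002, 0.114, 0.0] rows 4.3 -> [ 314. -386.  226.]
  slide [-0.0952, -0.0114, -0.1521] dr [0.0002, 0.114, 0.0] rows 4.3 -> [ 353. -211.  237.]
  slide [-0.0773, -0.0114, -0.162] dr [0.0002, 0.114, 0.0] rows 4.3 -> [391. -35. 249.]
  slide [-0.0584, -0.0114, -0.1697] dr [0.0002, 0.114, 0.0] rows 4.3 -> [430. 140. 260.]
wp
```

View pics/w1.png

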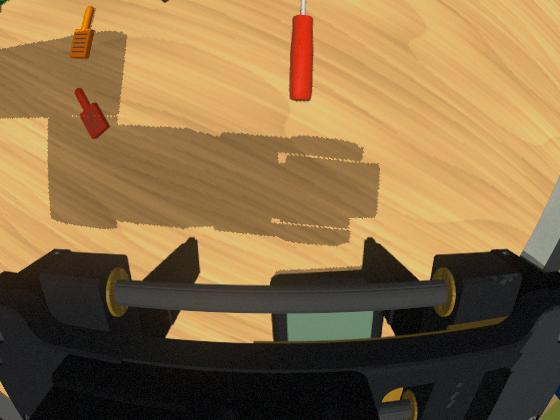

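Call:
drive_tool(steps=[{"slide": [-0.117,-0.0152,-0.1212],"dr": [0.0,0.152,0.0],"fingers": 0.095},{"slide": [-0.117,-0.0152,-0.1212],"dr": [0.0,0.152,0.0],"fingers": 0.095},{"slide": [-0.117,-0.0152,-0.1212],"dr": [0.0,0.152,0.0],"fingers": 0.095},{"slide": [-0.117,-0.0152,-0.1212],"dr": [0.0,0.152,0.0],"fingers": 0.095},{"slide": [-0.117,-0.0152,-0.1212],"dr": [0.0,0.152,0.0],"fingers": 0.095}])

```text
t: 0.62
eef_pos: [327.9, -395.6, 230.6]
tcp_rot: [-1.572, 0.0, -2.835]
ft_force: [0.7, -1.5, 1.6]
opening: 1.0
```

Works with all fields given.

Call:
drive_tool(steps=[{"slide": [-0.0973,-0.0152,-0.1375],"dr": [0.0,0.152,0.0],"fingers": 0.095},{"slide": [-0.0973,-0.0152,-0.1375],"dr": [0.0,0.152,0.0],"fingers": 0.095},{"slide": [-0.0973,-0.0152,-0.1375],"dr": [0.0,0.152,0.0],"fingers": 0.095},{"slide": [-0.0973,-0.0152,-0.1375],"dr": [0.0,0.152,0.0],"fingers": 0.095},{"slide": [-0.0973,-0.0152,-0.1375],"dr": [0.0,0.152,0.0],"fingers": 0.095}])

```text
t: 1.03
eef_pos: [379.3, -236.0, 245.7]
tcp_rot: [-1.571, 0.001, -2.987]
ft_force: [0.4, -0.3, 1.0]
opening: 0.998
```

Call:
drive_tool(steps=[{"slide": [-0.0753,-0.0152,-0.1507],"dr": [0.0,0.152,0.0],"fingers": 0.095},{"slide": [-0.0753,-0.0152,-0.1507],"dr": [0.0,0.152,0.0],"fingers": 0.095},{"slide": [-0.0753,-0.0152,-0.1507],"dr": [0.0,0.152,0.0],"fingers": 0.095},{"slide": [-0.0753,-0.0152,-0.1507],"dr": [0.0,0.152,0.0],"fingers": 0.095},{"slide": [-0.0753,-0.0152,-0.1507],"dr": [0.0,0.152,0.0],"fingers": 0.095}])

```text
t: 1.45
eef_pos: [431.2, -76.3, 260.8]
tcp_rot: [-1.571, 0.001, -3.139]
ft_force: [0.0, -1.0, -0.2]
opening: 1.002
```

```bash
python3 - <<'E'
from h import *
st(); snap("wrist","w1"); st()
plan(([430,140,260],-3.1416))
E
```

```text
t 1.45 pos [431.22 -76.3  260.85] rot [-1.5712e+00  1.2000e-03 -3.1387e+00] F [ 0.  -1.  -0.2] open 95.3 mm
t 1.50 pos [431.12 -77.19 260.68] rot [-1.5709e+00  1.0000e-03 -3.1378e+00] F [0.2 0.3 0.4] open 95.1 mm
  slide [0.0001, 0.0004, -0.1086] dr [0.0001, 0.0019, -0.0005] rows 2.6 -> [431.  31. 260.]
  slide [0.0004, 0.0003, -0.1086] dr [0.0001, 0.0019, -0.0005] rows 2.6 -> [430. 140. 260.]
wp
```

View pics/w1.png

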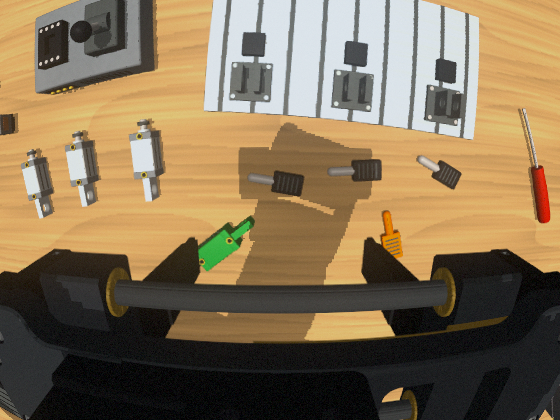

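Call:
drive_tool(steps=[{"slide": [0.0,0.0,-0.195],"dr": [0.0,0.0,0.0],"fingers": 0.095},{"slide": [0.0,0.0,-0.195],"dr": [0.0,0.0,0.0],"fingers": 0.095},{"slide": [0.0,0.0,-0.195],"dr": [0.0,0.0,0.0],"fingers": 0.095},{"slide": [0.0,0.0,-0.195],"dr": [0.0,0.0,0.0],"fingers": 0.095},{"slide": [0.0,0.0,-0.195],"dr": [0.0,0.0,0.0],"fingers": 0.095}])

```text
t: 1.92
eef_pos: [430.2, 116.4, 260.2]
tcp_rot: [-1.571, 0.0, 3.141]
ft_force: [-0.1, -0.5, -0.2]
opening: 0.998
```

```bash
python3 - <<'E'
from h import *
snap("wrist","w2"); st()
for t in("w1","w2"):
  im=cv2.imread(f"pics/{t}.png")[0:260]; cv2.imwrite(f"pics/{t}L.png",cv2.resize(im[:, :290],None,fx=2.7,fy=2.2)) 
crop("w1",200,0,480,230,2.8,"w1a"); crop("w2",0,0,280,210,2.8,"w2a"); crop("w2",150,0,480,210,2.4,"w2b")
E
```

```text
t 1.97 pos [430.22 118.97 260.15] rot [-1.5718e+00  2.0000e-04 -3.1405e+00] F [-1.1  1.6  0.2] open 95.2 mm
```

View pics/w2.png

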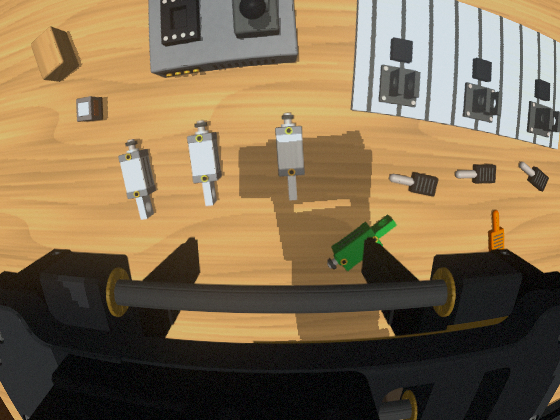

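View pics/w1a.png

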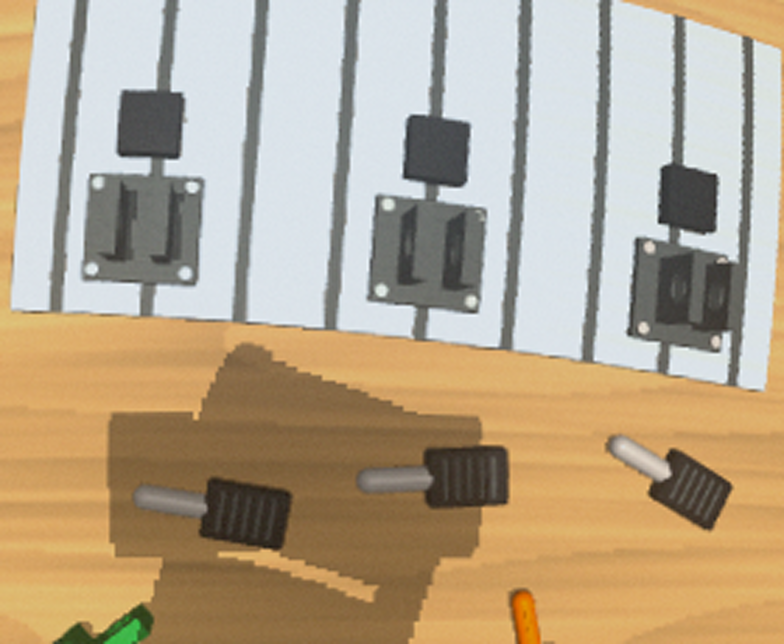

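View pics/w2a.png

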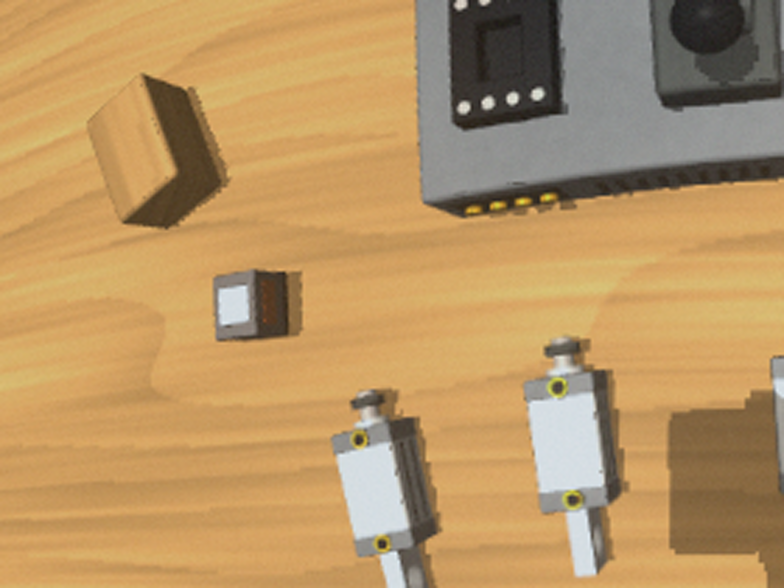

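```bash
python3 - <<'E'
from h import *
crop("w2",340,0,560,220,2.7,"w2c");crop("w1",0,100,180,230,4,"w1c");crop("w2",60,80,320,240,3,"w2d")
E
```

```text
(no output)
```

View pics/w2c.png

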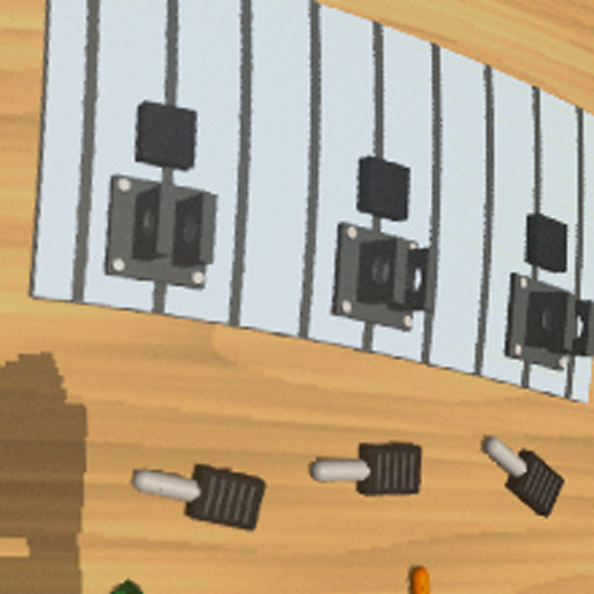

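View pics/w2d.png

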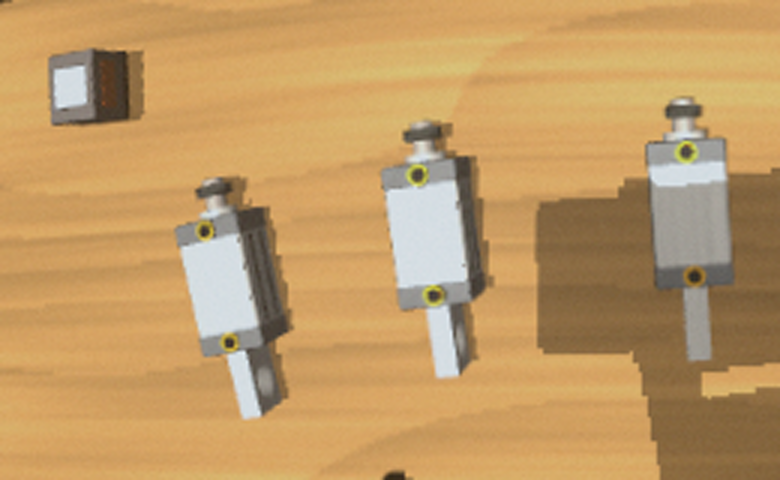

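View pics/w1c.png

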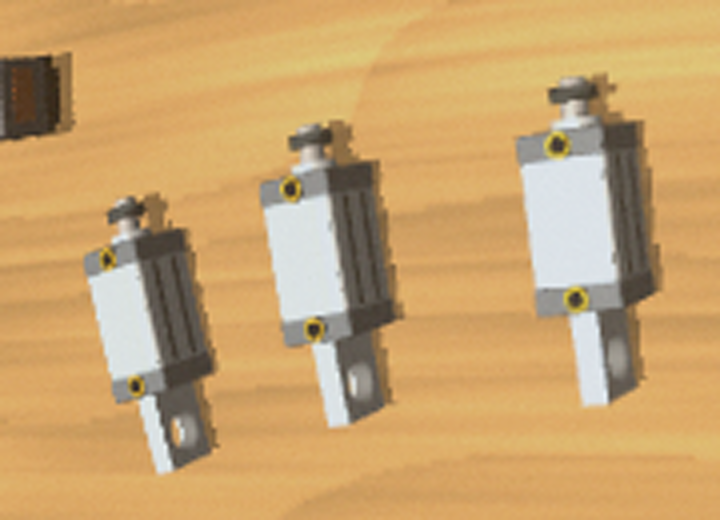

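```bash
cat >> h.py <<'E'
def tri(*obs):
    A=np.zeros((3,3));b=np.zeros(3);L=[]
    for m,px,f in obs:
        c,v=ray(m,px,f); P=np.eye(3)-np.outer(v[0],v[0]); A+=P;b+=P@c; L.append((c,P))
    X=np.linalg.solve(A,b); return X,[np.linalg.norm(P@(X-c)).round(1) for c,P in L]
E
python3 - <<'E'
from h import *
m1=ld("w1")[1];m2=ld("w2")[1]
c1=lambda u,v:(u/4,100+v/4); d2=lambda u,v:(60+u/3,80+v/3); a1=lambda u,v:(200+u/2.8,v/2.8); c2=lambda u,v:(340+u/2.7,v/2.7); a2=lambda u,v:(u/2.8,v/2.8)
P={}
for n,p1,p2 in [("A f",(557,145),(686,152)),("A r",(575,299),(694,276)),("B f",(291,189),(417,175)),("B r",(314,329),(433,295)),("C f",(107,259),(205,231)),("C r",(136,386),(230,342))]:
    X,r=tri((m1,c1(*p1),1),(m2,d2(*p2),1)); P[n]=X; print(n,X.round(1),r)
for n in "ABC":
    d=P[n+" f"]-P[n+" r"]; print(n,((P[n+" f"]+P[n+" r"])/2).round(1),"yaw %.3f"%np.arctan2(d[1],d[0]),np.linalg.norm(d).round(1))
for n,p1,p2 in [("b3 TL",(90,173),(112,176)),("b3 BL",(82,278),(106,272)),("b3 BR",(195,286),(208,287)),("b2 TL",(376,194),(341,222)),("b2 BL",(368,298),(334,312)),("b2 BR",(476,312),(410,329)),("b1 TL",(644,237),(513,274)),("b1 BL",(629,334),(507,355)),
 ("pinA nose",(138,494),(136,479)),("pinA sh",(206,507),(195,491)),("pinA hTR",(291,489),(265,478)),("pinA hBR",(281,550),(254,529)),
 ("pinB nose",(361,480),(313,470)),("pinB sh",(428,479),(364,469)),("pinB hTR",(506,450),(419,446)),("pinB hBR",(507,503),(419,492)),
 ("pinC nose",(612,440),(487,440)),("pinC sh",(662,476),(522,475)),("pinC hTR",(731,487),(562,483)),("pinC hBR",(710,528),(545,515))]:
    X,r=tri((m1,a1(*p1),1),(m2,c2(*p2),1)); print(n,X.round(1),r, "onplane", onplane(m1,a1(*p1),18 if n[0]=='b' else 8,1)[0].round(1))
for n,p,z in [("sock TL",(450,0),66),("relay top",(235,305),41),("rel TL",(214,275),41),("TR",(258,272),41),("BR",(260,337),41),("BL",(216,341),41),("supply BL",(424,202),50),("supply TL",(416,0),50),("blk",(130,150),45),("hole TL",(477,26),66),("hole TR",(520,15),66),("hole BR",(523,76),66),("hole BL",(480,80),66)]:
    print(n,onplane(m2,a2(*p),z,1)[0].round(1))
E
```

```text
A f [494.7 105.5  32.7] [np.float64(0.1), np.float64(0.1)]
A r [443.8 102.1  32.8] [np.float64(0.1), np.float64(0.1)]
B f [487.3 216.5  31.5] [np.float64(0.1), np.float64(0.1)]
B r [436.6 211.6  31.5] [np.float64(0.1), np.float64(0.1)]
C f [468.  315.9  32.2] [np.float64(0.3), np.float64(0.3)]
C r [417.7 307.7  32.4] [np.float64(0.0), np.float64(0.0)]
A [469.3 103.8  32.8] yaw 0.067 50.9
B [462.  214.   31.5] yaw 0.098 50.9
C [442.8 311.8  32.3] yaw 0.161 51.0
b3 TL [585.3 -15.6  14.9] [np.float64(0.6), np.float64(0.6)] onplane [585.3 -16.1  18. ]
b3 BL [536.7 -12.2  15.7] [np.float64(0.0), np.float64(0.0)] onplane [536.5 -12.5  18. ]
b3 BR [532.2 -63.5  21.9] [np.float64(0.6), np.float64(0.6)] onplane [531.8 -63.4  18. ]
b2 TL [ 576.  -144.8   16.6] [np.float64(0.1), np.float64(0.1)] onplane [ 575.9 -144.6   18. ]
b2 BL [ 527.6 -141.4   15.8] [np.float64(0.1), np.float64(0.1)] onplane [ 527.5 -141.1   18. ]
b2 BR [ 523.5 -191.5   18.6] [np.float64(0.2), np.float64(0.2)] onplane [ 523.4 -191.6   18. ]
b1 TL [ 567.7 -282.4    7.1] [np.float64(0.6), np.float64(0.6)] onplane [ 566.7 -27
[... 917 characters left out ...]
loat64(0.1), np.float64(0.1)] onplane [ 465.7 -267.7    8. ]
pinC sh [ 448.7 -293.8   15.8] [np.float64(1.2), np.float64(1.2)] onplane [ 448.9 -297.8    8. ]
pinC hTR [ 444.4 -339.5   10.2] [np.float64(0.8), np.float64(0.8)] onplane [ 444.9 -340.8    8. ]
pinC hBR [ 422.  -331.6    5.6] [np.float64(0.3), np.float64(0.3)] onplane [ 422.8 -330.1    8. ]
sock TL [660.8 256.4  66. ]
relay top [538.  378.4  41. ]
rel TL [554.4 391.1  41. ]
TR [552.3 364.2  41. ]
BR [520.9 363.9  41. ]
BL [521.8 390.9  41. ]
supply BL [572.9 271.5  50. ]
supply TL [670.8 279.3  50. ]
blk [628.3 446.2  45. ]
hole TL [646.3 243.4  66. ]
hole TR [648.9 224.6  66. ]
hole BR [620.5 222.2  66. ]
hole BL [621. 241.  66.]
```

```bash
python3 - <<'E'
from h import *
from scipy.optimize import least_squares
m1=ld("w1")[1];m2=ld("w2")[1]
a1=lambda u,v:(200+u/2.8,v/2.8); c2=lambda u,v:(340+u/2.7,v/2.7)
L=dict(TL=(25,26),TR=(25,-26),BR=(-25,-26),BL=(-25,26))
obs=[("b3 TL",(90,173),(112,176)),("b3 TR",(205,180),None),("b3 BL",(82,278),(106,272)),("b3 BR",(195,286),(208,287)),("b2 TL",(376,194),(341,222)),("b2 TR",(487,208),None),("b2 BL",(368,298),(334,312)),("b2 BR",(476,312),(410,329)),("b1 TL",(644,237),(513,274)),("b1 BL",(629,334),(507,355)),("b1 BR",(722,352),None)]
def mod(p):
    x,y,w=p; R=np.array([[np.cos(w),-np.sin(w)],[np.sin(w),np.cos(w)]])
    r=[]
    for n,p1,p2 in obs:
        k=int(n[1])-2; l=np.array(L[n[3:]])+[0,130*k]; X=[*(R@l+[x,y]),18]
        r+=list(proj(m1,X,1)[0]-a1(*p1))
        if p2: r+=list(proj(m2,X,1)[0]-c2(*p2))
    return np.array(r)
s=least_squares(mod,[550,-165,-.07],loss="soft_l1"); print(s.x.round(4)); print(mod(s.x).round(1))
x,y,w=s.x
for k in(-1,0,1): print("bracket",k+2,(np.array([x,y])+130*k*np.array([-np.sin(w),np.cos(w)])).round(1),"rest mid",(np.array([x,y])+130*k*np.array([-np.sin(w),np.cos(w)])+49*np.array([np.cos(w),np.sin(w)])).round(1))
plan(([469.3,103.8,110],.067-np.pi),([469.3,103.8,5],.067-np.pi))
E
```

```text
[ 5.497524e+02 -1.689026e+02 -7.100000e-02]
[-0.8 -0.3  0.3 -1.2 -0.7 -1.  -0.8  0.5  0.   0.4  0.  -0.3 -1.2  0.6
  0.1 -0.5  0.5 -0.5  0.  -0.1  0.1  0.7  0.6  0.6  1.1  0.4  0.6  0.6
 -1.8 -0.7  1.  -1.   0.7  0.8  0.7  0.1 -0.4  0.3]
bracket 1 [ 540.5 -298.6] rest mid [ 589.4 -302.1]
bracket 2 [ 549.8 -168.9] rest mid [ 598.6 -172.4]
bracket 3 [559.  -39.2] rest mid [607.8 -42.7]
  slide [-0.039, 0.1501, 0.0154] dr [0.001, -0.0659, -0.0002] rows 3.7 -> [469. 104. 110.]
wp
  slide [0.0, 0.105, -0.0] dr [0.0, 0.0, 0.0] rows 2.5 -> [469. 104.   5.]
wp
```

Call:
drive_tool(steps=[{"slide": [-0.039,0.15,0.0154],"dr": [0.0,-0.066,0.0],"fingers": 0.06},{"slide": [-0.039,0.15,0.0154],"dr": [0.0,-0.066,0.0],"fingers": 0.06},{"slide": [-0.039,0.15,0.0154],"dr": [0.0,-0.066,0.0],"fingers": 0.06},{"slide": [-0.039,0.15,0.0154],"dr": [0.0,-0.066,0.0],"fingers": 0.06},{"slide": [-0.039,0.15,0.0154],"dr": [0.0,-0.066,0.0],"fingers": 0.06}])

```text
t: 2.38
eef_pos: [468.4, 97.6, 105.4]
tcp_rot: [-1.57, -0.008, -3.077]
ft_force: [-0.9, -0.2, -0.2]
opening: 0.707
```

```bash
python3 - <<'E'
from h import *
im,m=snap("wrist","w3"); st()
for X in ([494.7,105.5,32.5],[443.8,102.1,32.5]): print(proj(m,X,1))
plan(([469.3,103.8,5],.067-np.pi))
E
```

```text
t 2.43 pos [468.63  98.05 108.15] rot [-1.5706 -0.0056 -3.0773] F [-0.4  0.5  0. ] open 63.4 mm
[[271.2707584  183.28575075]]
[[271.98766142 246.24219173]]
  slide [-0.0016, 0.1031, -0.0057] dr [-0.0002, -0.0027, 0.0056] rows 2.5 -> [469. 104.   5.]
wp
```

View pics/w3.png

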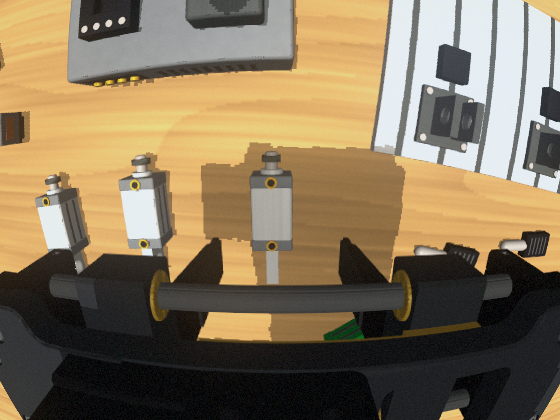

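Call:
drive_tool(steps=[{"slide": [0.0,0.06,0.0],"dr": [0.0,0.0,0.0],"fingers": 0.06},{"slide": [0.0,0.06,0.0],"dr": [0.0,0.0,0.0],"fingers": 0.06},{"slide": [0.0,0.06,0.0],"dr": [0.0,0.0,0.0],"fingers": 0.06},{"slide": [0.0,0.06,0.0],"dr": [0.0,0.0,0.0],"fingers": 0.06}])

```text
t: 2.77
eef_pos: [469.7, 99.1, 51.7]
tcp_rot: [-1.571, 0.001, -3.076]
ft_force: [0.1, -0.9, 0.2]
opening: 0.626
```

```bash
python3 - <<'E'
from h import *
st()
plan(([469.3,103.8,5],.067-np.pi))
E
```

```text
t 2.77 pos [469.66  99.1   51.66] rot [-1.5707e+00  5.0000e-04 -3.0760e+00] F [ 0.1 -0.9  0.2] open 59.6 mm
  slide [0.0001, 0.0467, -0.0047] dr [-0.0001, -0.0014, -0.0005] rows 1.1 -> [469. 104.   5.]
wp
```

Call:
drive_tool(steps=[{"slide": [0.0,0.02,-0.0047],"dr": [0.0,0.0,0.0],"fingers": 0.06},{"slide": [0.0,0.046,-0.0047],"dr": [0.0,0.0,0.0],"fingers": 0.06},{"slide": [0.0,0.046,-0.0047],"dr": [0.0,0.0,0.0],"fingers": 0.06},{"slide": [0.0,0.046,-0.0047],"dr": [0.0,0.0,0.0],"fingers": 0.06},{"slide": [0.0,0.046,-0.0047],"dr": [0.0,0.0,0.0],"fingers": 0.02}])

```text
t: 3.18
eef_pos: [469.9, 104.0, 6.3]
tcp_rot: [-1.571, 0.002, -3.076]
ft_force: [-0.7, 0.0, -0.2]
opening: 0.602
```

Call:
drive_tool(steps=[{"slide": [0.0,0.0,0.0],"dr": [0.0,0.0,0.0],"fingers": 0.02},{"slide": [0.0,0.0,0.0],"dr": [0.0,0.0,0.0],"fingers": 0.02},{"slide": [0.0,0.0,0.0],"dr": [0.0,0.0,0.0],"fingers": 0.02},{"slide": [0.0,0.0,0.0],"dr": [0.0,0.0,0.0],"fingers": 0.02},{"slide": [0.0,0.0,0.0],"dr": [0.0,0.0,0.0],"fingers": 0.02}])

```text
t: 3.6
eef_pos: [469.2, 104.1, 4.8]
tcp_rot: [-1.571, 0.001, -3.076]
ft_force: [-0.7, 0.3, 8.1]
opening: 0.337
```

```bash
python3 - <<'E'
from h import *
st(); snap("wrist","w4")
w=-.071
plan(([469.3,103.8,110],.067-np.pi),([607.8,-42.7,110],w-np.pi))
E
```

```text
t 3.60 pos [469.17 104.09   4.79] rot [-1.5707e+00  8.0000e-04 -3.0758e+00] F [-0.7  0.3  8.1] open 32.0 mm
  slide [-0.0002, -0.1052, 0.0003] dr [-0.0001, -0.0012, -0.0009] rows 2.5 -> [469. 104. 110.]
wp
  slide [-0.1284, 0.0, 0.1554] dr [-0.0, 0.138, 0.0] rows 4.8 -> [608. -43. 110.]
wp
```

View pics/w4.png

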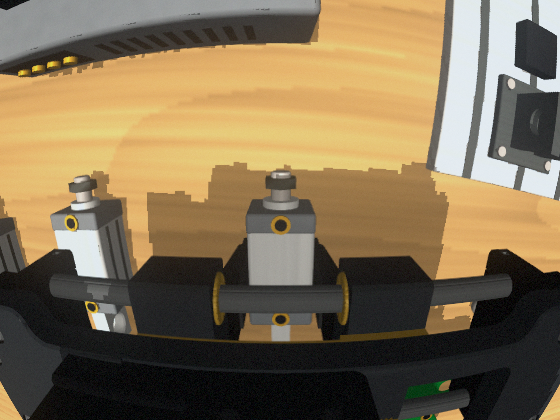

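Call:
drive_tool(steps=[{"slide": [0.0,-0.04,0.0],"dr": [0.0,0.0,0.0],"fingers": 0.02},{"slide": [0.0,-0.08,0.0],"dr": [0.0,0.0,0.0],"fingers": 0.02},{"slide": [0.0,-0.105,0.0],"dr": [0.0,0.0,0.0],"fingers": 0.02},{"slide": [0.0,-0.105,0.0],"dr": [0.0,0.0,0.0],"fingers": 0.02}])

```text
t: 3.98
eef_pos: [470.6, 104.3, 113.4]
tcp_rot: [-1.571, 0.007, -3.076]
ft_force: [0.0, 0.3, -1.8]
opening: 0.335
```

Call:
drive_tool(steps=[{"slide": [-0.1284,0.0,0.1554],"dr": [0.0,0.138,0.0],"fingers": 0.02},{"slide": [-0.1284,0.0,0.1554],"dr": [0.0,0.138,0.0],"fingers": 0.02},{"slide": [-0.1284,0.0,0.1554],"dr": [0.0,0.138,0.0],"fingers": 0.02},{"slide": [-0.1284,0.0,0.1554],"dr": [0.0,0.138,0.0],"fingers": 0.02},{"slide": [-0.1284,0.0,0.1554],"dr": [0.0,0.138,0.0],"fingers": 0.02}])

```text
t: 4.4
eef_pos: [608.3, -44.7, 107.9]
tcp_rot: [-1.571, -0.001, 3.069]
ft_force: [-0.6, 1.6, -2.7]
opening: 0.332
```

Call:
drive_tool(steps=[{"slide": [0.0,0.0,0.0],"dr": [0.0,0.0,0.0],"fingers": 0.02},{"slide": [0.0,0.0,0.0],"dr": [0.0,0.0,0.0],"fingers": 0.02}])

```text
t: 4.57
eef_pos: [607.2, -43.9, 107.3]
tcp_rot: [-1.571, -0.002, 3.067]
ft_force: [-1.3, 1.2, -4.4]
opening: 0.338
```

```bash
python3 - <<'E'
from h import *
st(); snap("wrist","w5"); snap("scene","s5")
w=-.071
plan(([607.8,-42.7,50],w-np.pi),([607.8,-42.7,29],w-np.pi))
E
```

```text
t 4.57 pos [607.22 -43.94 107.27] rot [-1.5710e+00 -2.2000e-03  3.0671e+00] F [-1.3  1.2 -4.4] open 32.1 mm
  slide [-0.0019, 0.0579, 0.0004] dr [0.0003, -0.0013, 0.0027] rows 1.4 -> [608. -43.  50.]
wp
  slide [0.0, 0.021, -0.0] dr [0.0, -0.0, -0.0] rows 0.5 -> [608. -43.  29.]
wp
```

View pics/w5.png

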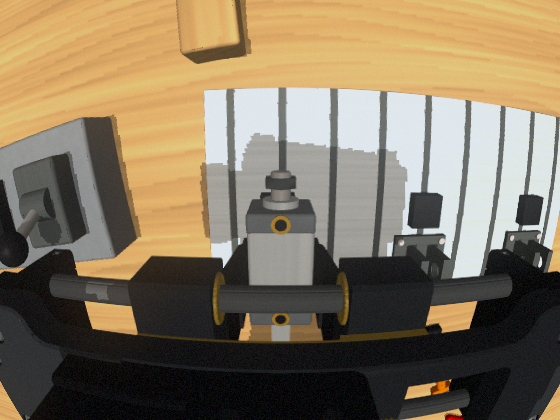

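```bash
python3 - <<'E'
from h import *
crop("w5",180,70,560,300,2.1,"w5a")
_,m=ld("w5"); z=107.3+27.7
P=onplane(m,[(280.5,225),(280.5,319.5)],z,1); print(P.round(1),P.mean(0).round(1))
_,m=ld("w4"); P=onplane(m,[(281,225),(281,319.5)],32.5,1); print(P.round(1),P.mean(0).round(1))
E
```

```text
[[633.4 -46.8 135. ]
 [582.  -42.9 135. ]] [607.7 -44.9 135. ]
[[495.4 104.9  32.5]
 [443.9 101.5  32.5]] [469.6 103.2  32.5]
```

View pics/w5a.png

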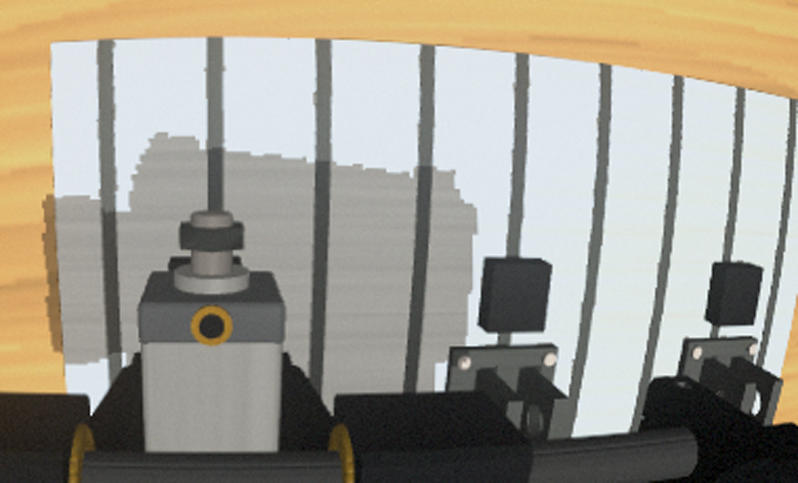

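```bash
python3 - <<'E'
from h import *
_,m=ld("w5"); f=lambda u,v:(180+u/2.1,70+v/2.1)
w=-.071; R=np.array([[np.cos(w),np.sin(w)],[-np.sin(w),np.cos(w)]])
for n,p,z in [("slot3 top",(214.5,40),12),("slot3 lo",(215.5,150),12),("slot2 top",(522.5,54),12),("slot2 lo",(516,255),12),("slot1 top",(741,90),12),("slot1 lo",(732,260),12),("cornerTL",(51,43),12),("slotb",(106,42),12),("slotc",(323,40),12),("rest2TL",(484,258),24),("rest2TR",(551,262),24),("f2TL",(449,347),18),("f2TR",(560,345),18),("dot2L",(465,362),18),("dot2R",(550,358),18)]:
    X=onplane(m,f(*p),z,1)[0]; print(n,X.round(1),"in b2 frame",(R@(X[:2]-[549.75,-168.9])).round(1))
E
```

```text
slot3 top [707.2 -53.8  12. ] in b2 frame [148.9 126. ]
slot3 lo [664.6 -51.   12. ] in b2 frame [106.2 125.8]
slot2 top [ 699.2 -179.5   12. ] in b2 frame [149.8  -0. ]
slot2 lo [ 614.8 -175.1   12. ] in b2 frame [65.3 -1.6]
slot1 top [ 689.2 -305.4   12. ] in b2 frame [ 148.8 -126.3]
slot1 lo [ 605.4 -303.5   12. ] in b2 frame [  65.1 -130.3]
cornerTL [712.6   9.3  12. ] in b2 frame [149.8 189.3]
slotb [710.4 -12.3  12. ] in b2 frame [149.1 167.6]
slotc [705.  -95.4  12. ] in b2 frame [149.6  84.3]
rest2TL [ 617.3 -155.    24. ] in b2 frame [66.4 18.7]
rest2TR [ 613.7 -186.2   24. ] in b2 frame [ 65.  -12.7]
f2TL [ 578.6 -142.7   18. ] in b2 frame [26.9 28.2]
f2TR [ 574.2 -196.8   18. ] in b2 frame [ 26.4 -26.1]
dot2L [ 571.1 -150.4   18. ] in b2 frame [19.9 20. ]
dot2R [ 568.6 -192.1   18. ] in b2 frame [ 20.4 -21.8]
```

```bash
python3 - <<'E'
from h import *
m1=ld("w1")[1]; m2=ld("w2")[1]
w=-.071; R=np.array([[np.cos(w),np.sin(w)],[-np.sin(w),np.cos(w)]])
a1=lambda u,v:(200+u/2.8,v/2.8); c2=lambda u,v:(340+u/2.7,v/2.7)
for m,f,ps in((m1,a1,[(387,204),(478,216),(471,301),(379,291),(98,182),(192,187),(186,273),(92,268)]),(m2,c2,[(124,184),(198,278),(119,264),(350,231),(406,321),(346,306)])):
  for p in ps: print((R@(onplane(m,f(*p),18,1)[0][:2]-[549.75,-168.9])).round(1))
E
```

```text
[20.3 20.8]
[ 20.4 -22. ]
[-19.9 -21.7]
[-20.4  21.4]
[ 20.5 151. ]
[ 20.1 108.6]
[-19.7 108.4]
[-19.6 150.8]
[ 20.2 150.1]
[-20.3 108.1]
[-19.6 149.9]
[20.4 20.7]
[-20.5 -21.4]
[-19.8  19.9]
```

```bash
python3 - <<'E'
from h import *
st()
w=-.071
plan(([607.4,-42.0,55],w-np.pi),([607.4,-42,29],w-np.pi))
E
```

```text
t 4.67 pos [606.1  -42.15 107.89] rot [-1.5711e+00 -2.7000e-03  3.0693e+00] F [-0.5 -0.5 -3.9] open 31.8 mm
  slide [-0.0014, 0.0529, -0.0002] dr [0.0003, -0.0013, 0.0027] rows 1.3 -> [607. -42.  55.]
wp
  slide [0.0, 0.026, -0.0] dr [0.0, -0.0, -0.0] rows 0.6 -> [607. -42.  29.]
wp
```

Call:
drive_tool(steps=[{"slide": [-0.001,0.045,0.0],"dr": [0.0,0.0,0.0],"fingers": 0.02},{"slide": [-0.001,0.045,0.0],"dr": [0.0,0.0,0.0],"fingers": 0.02},{"slide": [-0.001,0.045,0.0],"dr": [0.0,0.0,0.0],"fingers": 0.02}])

```text
t: 4.92
eef_pos: [606.3, -41.5, 62.4]
tcp_rot: [-1.571, -0.005, 3.071]
ft_force: [-1.2, 0.3, -3.2]
opening: 0.336
```

```bash
python3 - <<'E'
from h import *
for i in range(4):
    s=st(); im,m=snap("wrist","w6_%d"%i); 
    P=onplane(m,[(280.5,225),(280.5,319.5)],s["eef_pos"][2]+27.7,1); print(P.mean(0).round(1))
w=-.071
plan(([607.4,-42.0,55],w-np.pi),([607.4,-42,29],w-np.pi))
E
```

```text
t 4.92 pos [606.3  -41.48  62.43] rot [-1.5713 -0.0055  3.0705] F [-1.2  0.3 -3.2] open 31.9 mm
[606.9 -42.4  90.1]
t 4.97 pos [607.44 -41.78  64.05] rot [-1.5710e+00 -2.4000e-03  3.0703e+00] F [ 0.3 -0.2 -3.3] open 31.7 mm
[607.9 -42.7  91.8]
t 5.02 pos [608.23 -42.03  65.08] rot [-1.5708e+00 -1.0000e-04  3.0702e+00] F [ 0.   0.4 -3.1] open 32.0 mm
[608.7 -43.   92.8]
t 5.07 pos [608.65 -42.23  65.59] rot [-1.5706e+00  1.3000e-03  3.0701e+00] F [-0.4  0.3 -2.3] open 32.2 mm
[609.  -43.1  93.3]
  slide [0.0014, 0.0108, -0.0003] dr [-0.0003, -0.0007, -0.0019] rows 0.3 -> [607. -42.  55.]
wp
  slide [0.0, 0.026, -0.0] dr [-0.0, -0.0, -0.0] rows 0.6 -> [607. -42.  29.]
wp
```

View pics/w6_3.png

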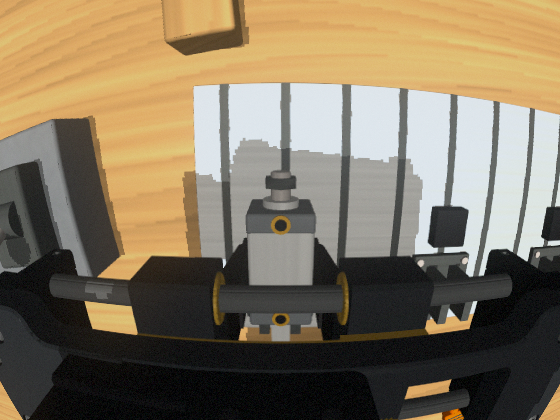

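Call:
drive_tool(steps=[{"slide": [0.0014,0.007,-0.0004],"dr": [0.0,0.0,0.0],"fingers": 0.02},{"slide": [0.0014,0.007,-0.0004],"dr": [0.0,0.0,0.0],"fingers": 0.02},{"slide": [0.0014,0.007,-0.0004],"dr": [0.0,0.0,0.0],"fingers": 0.02},{"slide": [0.0014,0.007,-0.0004],"dr": [0.0,0.0,0.0],"fingers": 0.02},{"slide": [0.0014,0.007,-0.0004],"dr": [0.0,0.0,0.0],"fingers": 0.02}])

```text
t: 5.53
eef_pos: [607.0, -42.2, 57.4]
tcp_rot: [-1.571, 0.0, 3.069]
ft_force: [0.2, -0.5, -3.8]
opening: 0.335
```

```bash
python3 - <<'E'
from h import *
w=-.071;st()
plan(([607.4,-42.0,40],w-np.pi),([607.4,-42,29],w-np.pi))
E
```

```text
t 5.53 pos [607.   -42.17  57.43] rot [-1.5707e+00  3.0000e-04  3.0694e+00] F [ 0.2 -0.5 -3.8] open 31.9 mm
  slide [-0.0004, 0.0174, -0.0002] dr [-0.0001, -0.0012, -0.0003] rows 0.4 -> [607. -42.  40.]
wp
  slide [0.0, 0.011, -0.0] dr [-0.0, 0.0, -0.0] rows 0.3 -> [607. -42.  29.]
wp
```

Descend in two stages, watching force.

Call:
drive_tool(steps=[{"slide": [-0.0003,0.006,-0.0002],"dr": [0.0,0.0,0.0],"fingers": 0.02},{"slide": [-0.0003,0.012,-0.0002],"dr": [0.0,0.0,0.0],"fingers": 0.02},{"slide": [-0.0003,0.015,-0.0002],"dr": [0.0,0.0,0.0],"fingers": 0.02},{"slide": [-0.0003,0.015,-0.0002],"dr": [0.0,0.0,0.0],"fingers": 0.02}])

```text
t: 5.87
eef_pos: [606.7, -41.9, 41.1]
tcp_rot: [-1.571, -0.002, 3.069]
ft_force: [-0.1, 0.7, -3.5]
opening: 0.334
```

Call:
drive_tool(steps=[{"slide": [0.0,0.006,0.0],"dr": [0.0,0.0,0.0],"fingers": 0.02},{"slide": [0.0,0.011,0.0],"dr": [0.0,0.0,0.0],"fingers": 0.02},{"slide": [0.0,0.0132,0.0],"dr": [0.0,0.0,0.0],"fingers": 0.02},{"slide": [0.0,0.0132,0.0],"dr": [0.0,0.0,0.0],"fingers": 0.02},{"slide": [0.0,0.0132,0.0],"dr": [0.0,0.0,0.0],"fingers": 0.02}])

```text
t: 6.28
eef_pos: [607.2, -42.0, 28.8]
tcp_rot: [-1.571, -0.0, 3.069]
ft_force: [0.1, 0.7, -3.5]
opening: 0.336
```

```bash
python3 - <<'E'
from h import *
st(); im,m=snap("wrist","w7"); st()
E
```

```text
t 6.28 pos [607.18 -41.97  28.84] rot [-1.5707e+00 -1.0000e-04  3.0694e+00] F [ 0.1  0.7 -3.5] open 31.9 mm
t 6.33 pos [607.22 -41.97  28.86] rot [-1.5707  0.      3.0693] F [-0.6 -0.8 -3.7] open 31.9 mm
```

View pics/w7.png

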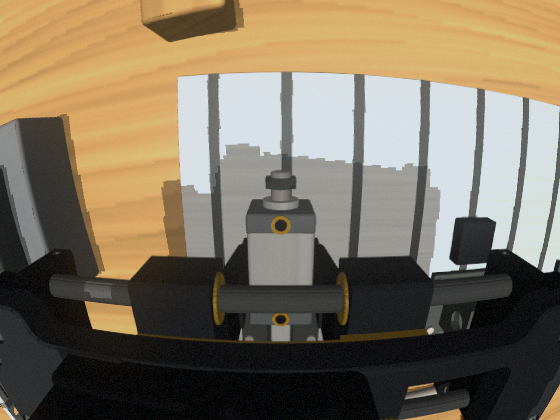

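Call:
drive_tool(steps=[{"slide": [0.0,0.0008,0.0],"dr": [0.0,0.0,0.0],"fingers": 0.02},{"slide": [0.0,0.0008,0.0],"dr": [0.0,0.0,0.0],"fingers": 0.055},{"slide": [0.0,0.0008,0.0],"dr": [0.0,0.0,0.0],"fingers": 0.055},{"slide": [0.0,0.0008,0.0],"dr": [0.0,0.0,0.0],"fingers": 0.055}])

```text
t: 6.67
eef_pos: [607.4, -42.0, 28.3]
tcp_rot: [-1.571, 0.001, 3.069]
ft_force: [-0.4, -0.6, -0.5]
opening: 0.491
```

Call:
drive_tool(steps=[{"slide": [0.0,-0.04,0.0],"dr": [0.0,0.0,0.0],"fingers": 0.055},{"slide": [0.0,-0.08,0.0],"dr": [0.0,0.0,0.0],"fingers": 0.055},{"slide": [0.0,-0.12,0.0],"dr": [0.0,0.0,0.0],"fingers": 0.055},{"slide": [0.0,-0.15,0.0],"dr": [0.0,0.0,0.0],"fingers": 0.055},{"slide": [0.0,-0.15,0.0],"dr": [0.0,0.0,0.0],"fingers": 0.055}])

```text
t: 7.08
eef_pos: [609.5, -42.3, 184.6]
tcp_rot: [-1.57, 0.01, 3.07]
ft_force: [-0.0, 0.5, 0.7]
opening: 0.579
```

```bash
python3 - <<'E'
from h import *
st(); im,m=snap("wrist","w8"); st()
plan(([462,214,110],.098-np.pi))
E
```

```text
t 7.08 pos [609.52 -42.28 184.64] rot [-1.5697  0.0098  3.0695] F [-0.   0.5  0.7] open 55.1 mm
t 7.13 pos [608.47 -42.13 181.48] rot [-1.57    0.0062  3.0695] F [ 0.3 -1.  -1.3] open 54.9 mm
  slide [0.0825, 0.0351, -0.1225] dr [-0.0006, -0.085, -0.0031] rows 3.6 -> [535.  86. 146.]
  slide [0.0717, 0.0355, -0.129] dr [-0.0006, -0.085, -0.0031] rows 3.6 -> [462. 214. 110.]
wp
```

View pics/w8.png

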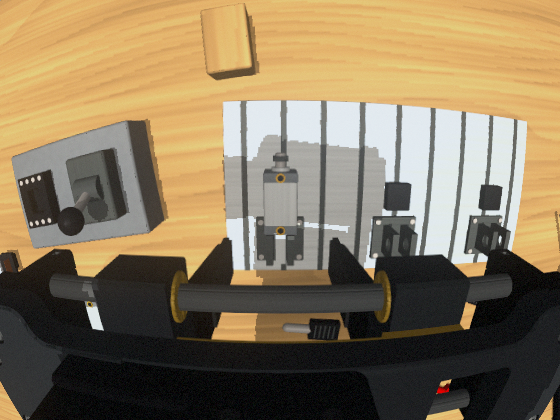

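Call:
drive_tool(steps=[{"slide": [0.0825,0.034,-0.1225],"dr": [0.0,-0.085,0.0],"fingers": 0.06},{"slide": [0.0825,0.034,-0.1225],"dr": [0.0,-0.085,0.0],"fingers": 0.06},{"slide": [0.0825,0.034,-0.1225],"dr": [0.0,-0.085,0.0],"fingers": 0.06},{"slide": [0.0825,0.034,-0.1225],"dr": [0.0,-0.085,0.0],"fingers": 0.06}])

```text
t: 7.47
eef_pos: [530.9, 88.3, 142.2]
tcp_rot: [-1.571, -0.003, -3.128]
ft_force: [0.7, 0.5, 0.2]
opening: 0.626
```

Call:
drive_tool(steps=[{"slide": [0.0717,0.034,-0.129],"dr": [0.0,-0.085,0.0],"fingers": 0.06},{"slide": [0.0717,0.034,-0.129],"dr": [0.0,-0.085,0.0],"fingers": 0.06},{"slide": [0.0717,0.034,-0.129],"dr": [0.0,-0.085,0.0],"fingers": 0.06},{"slide": [0.0717,0.034,-0.129],"dr": [0.0,-0.085,0.0],"fingers": 0.06},{"slide": [0.0717,0.034,-0.129],"dr": [0.0,-0.085,0.0],"fingers": 0.06}])

```text
t: 7.88
eef_pos: [456.9, 217.0, 108.1]
tcp_rot: [-1.57, -0.004, -3.04]
ft_force: [1.1, -1.0, -0.0]
opening: 0.631
```

Call:
drive_tool(steps=[{"slide": [0.0,0.02,0.0],"dr": [0.0,0.0,0.0],"fingers": 0.06},{"slide": [0.0,0.02,0.0],"dr": [0.0,0.0,0.0],"fingers": 0.06},{"slide": [0.0,0.02,0.0],"dr": [0.0,0.0,0.0],"fingers": 0.06}])

```text
t: 8.13
eef_pos: [460.0, 213.7, 89.2]
tcp_rot: [-1.57, -0.003, -3.044]
ft_force: [0.7, 0.3, -0.1]
opening: 0.631
```

```bash
python3 - <<'E'
from h import *
im,m=snap("wrist","w9"); st()
for X in ([487.3,216.5,32.5],[436.6,211.6,32.5]): print(proj(m,X,1))
plan(([462,214.5,4.9],.098-np.pi))
E
```

```text
t 8.18 pos [460.44 213.73  89.9 ] rot [-1.5704e+00 -1.4000e-03 -3.0445e+00] F [-0.1  1.1  0.2] open 59.8 mm
[[279.33482207 186.88959001]]
[[279.39563168 253.64678533]]
  slide [-0.0017, 0.085, -0.0006] dr [-0.0004, -0.0009, 0.0014] rows 2.0 -> [462. 214.   5.]
wp
```

View pics/w9.png

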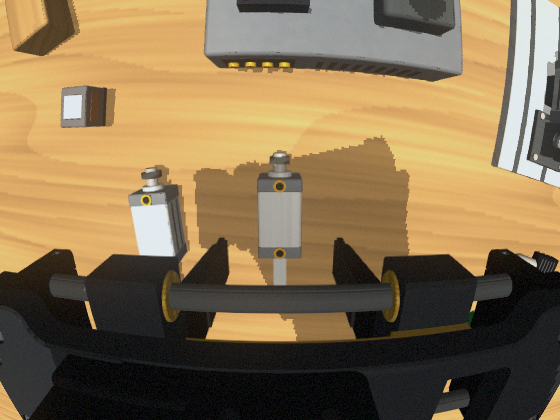

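Call:
drive_tool(steps=[{"slide": [-0.001,0.04,-0.0006],"dr": [0.0,0.0,0.0],"fingers": 0.06},{"slide": [-0.001,0.07,-0.0006],"dr": [0.0,0.0,0.0],"fingers": 0.06},{"slide": [-0.001,0.084,-0.0006],"dr": [0.0,0.0,0.0],"fingers": 0.06},{"slide": [-0.001,0.084,-0.0006],"dr": [0.0,0.0,0.0],"fingers": 0.06},{"slide": [-0.001,0.0845,-0.0006],"dr": [0.0,0.0,0.0],"fingers": 0.06}])

```text
t: 8.6
eef_pos: [461.7, 214.5, 5.9]
tcp_rot: [-1.571, -0.001, -3.045]
ft_force: [1.3, 0.1, 0.4]
opening: 0.633
```

Call:
drive_tool(steps=[{"slide": [0.0,0.0,0.0],"dr": [0.0,0.0,0.0],"fingers": 0.02},{"slide": [0.0,0.0,0.0],"dr": [0.0,0.0,0.0],"fingers": 0.02},{"slide": [0.0,0.0,0.0],"dr": [0.0,0.0,0.0],"fingers": 0.02},{"slide": [0.0,0.0,0.0],"dr": [0.0,0.0,0.0],"fingers": 0.02},{"slide": [0.0,0.0,0.0],"dr": [0.0,0.0,0.0],"fingers": 0.02}])

```text
t: 9.02
eef_pos: [461.6, 215.0, 6.3]
tcp_rot: [-1.571, 0.001, -3.044]
ft_force: [0.1, -1.0, 1.0]
opening: 0.339
```

```bash
python3 - <<'E'
from h import *
st(); im,m=snap("wrist","w10"); st()
w=-.071
plan(([462,214,150],.098-np.pi),([598.2,-171.9,150],w-np.pi))
crop("w10",200,160,360,340,3,"w10a")
E
```

```text
t 9.02 pos [461.61 215.     6.31] rot [-1.5709e+00  1.0000e-03 -3.0438e+00] F [ 0.1 -1.   1. ] open 32.2 mm
t 9.07 pos [461.61 214.99   6.29] rot [-1.5709e+00  1.0000e-03 -3.0438e+00] F [-0.8 -1.3  6.6] open 32.0 mm
  slide [-0.0004, -0.1437, 0.001] dr [0.0001, -0.0002, -0.001] rows 3.4 -> [462. 214. 150.]
wp
  slide [-0.0489, -0.0, 0.1987] dr [0.0, 0.0845, -0.0] rows 4.9 -> [530.  21. 150.]
  slide [-0.0655, -0.0, 0.1939] dr [0.0, 0.0845, -0.0] rows 4.9 -> [ 598. -172.  150.]
wp
```

View pics/w10a.png

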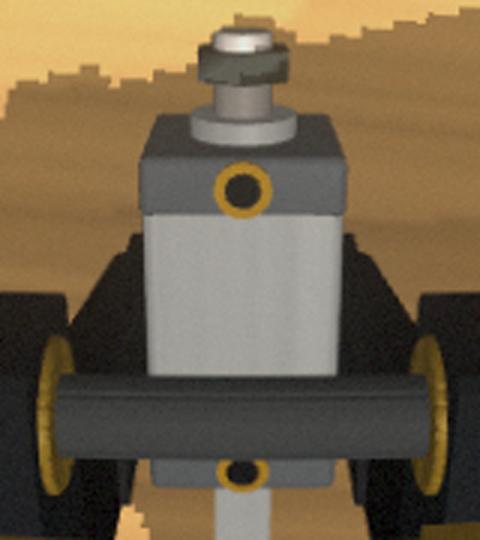

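```bash
python3 - <<'E'
from h import *
_,m=ld("w10"); s=env.state()
P=onplane(m,[(281,223.3),(280.7,317.3)],32.5,1); print(P.round(1),(P.mean(0)-s["eef_pos"]).round(1), np.arctan2(*(P[0]-P[1])[[1,0]])-np.pi)
E
```

```text
[[488.  216.7  32.5]
 [436.7 211.9  32.5]] [ 0.8 -0.7 26.2] -3.047234306723746
```

Call:
drive_tool(steps=[{"slide": [0.0,-0.04,0.0],"dr": [0.0,0.0,0.0],"fingers": 0.02},{"slide": [0.0,-0.08,0.0],"dr": [0.0,0.0,0.0],"fingers": 0.02},{"slide": [0.0,-0.12,0.0],"dr": [0.0,0.0,0.0],"fingers": 0.02},{"slide": [0.0,-0.144,0.0],"dr": [0.0,0.0,0.0],"fingers": 0.02}])

```text
t: 9.4
eef_pos: [461.8, 215.2, 153.2]
tcp_rot: [-1.571, 0.003, -3.044]
ft_force: [0.7, 0.7, -1.3]
opening: 0.335
```

Call:
drive_tool(steps=[{"slide": [-0.049,0.0,0.199],"dr": [0.0,0.0845,0.0],"fingers": 0.02},{"slide": [-0.049,0.0,0.199],"dr": [0.0,0.0845,0.0],"fingers": 0.02},{"slide": [-0.049,0.0,0.199],"dr": [0.0,0.0845,0.0],"fingers": 0.02},{"slide": [-0.049,0.0,0.199],"dr": [0.0,0.0845,0.0],"fingers": 0.02},{"slide": [-0.049,0.0,0.199],"dr": [0.0,0.0845,0.0],"fingers": 0.02}])

```text
t: 9.82
eef_pos: [529.7, 19.6, 149.8]
tcp_rot: [-1.571, -0.0, -3.128]
ft_force: [1.1, 0.9, -2.8]
opening: 0.334
```

Call:
drive_tool(steps=[{"slide": [-0.0655,0.02,0.194],"dr": [0.0,0.0845,0.0],"fingers": 0.02},{"slide": [-0.0655,0.02,0.194],"dr": [0.0,0.0845,0.0],"fingers": 0.02},{"slide": [-0.0655,0.02,0.194],"dr": [0.0,0.0845,0.0],"fingers": 0.02},{"slide": [-0.0655,0.02,0.194],"dr": [0.0,0.0845,0.0],"fingers": 0.02},{"slide": [-0.0655,0.02,0.194],"dr": [0.0,0.0845,0.0],"fingers": 0.02}])

```text
t: 10.23
eef_pos: [597.7, -173.7, 129.3]
tcp_rot: [-1.571, -0.001, 3.07]
ft_force: [-0.3, 0.8, -2.9]
opening: 0.331
```

Call:
drive_tool(steps=[{"slide": [0.0,0.04,0.0],"dr": [0.0,0.0,0.0],"fingers": 0.02},{"slide": [0.0,0.06,0.0],"dr": [0.0,0.0,0.0],"fingers": 0.02},{"slide": [0.0,0.06,0.0],"dr": [0.0,0.0,0.0],"fingers": 0.02},{"slide": [0.0,0.06,0.0],"dr": [0.0,0.0,0.0],"fingers": 0.02},{"slide": [0.0,0.06,0.0],"dr": [0.0,0.0,0.0],"fingers": 0.02}])

```text
t: 10.65
eef_pos: [598.2, -171.3, 71.0]
tcp_rot: [-1.57, 0.001, 3.071]
ft_force: [-0.5, -0.2, -2.2]
opening: 0.332
```

```bash
python3 - <<'E'
from h import *
st(); im,m=snap("wrist","w11"); st()
w=-.071
plan(([598.2,-171.5,58],w-np.pi))
E
```

```text
t 10.65 pos [ 598.21 -171.27   71.03] rot [-1.5703e+00  1.3000e-03  3.0709e+00] F [-0.5 -0.2 -2.2] open 31.6 mm
t 10.70 pos [ 598.43 -171.24   71.43] rot [-1.5700e+00  2.2000e-03  3.0712e+00] F [-0.5 -0.2 -1.7] open 32.2 mm
  slide [0.0002, 0.0134, 0.0003] dr [-0.0008, 0.0006, -0.0022] rows 0.3 -> [ 598. -172.   58.]
wp
```

View pics/w11.png

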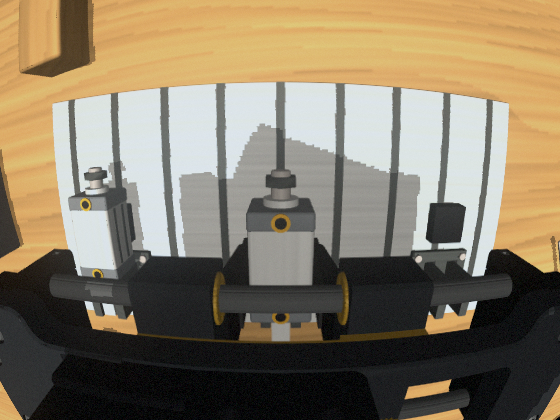

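Call:
drive_tool(steps=[{"slide": [0.0005,0.013,0.0005],"dr": [0.0,0.0,0.0],"fingers": 0.02},{"slide": [0.0005,0.013,0.0005],"dr": [0.0,0.0,0.0],"fingers": 0.02},{"slide": [0.0005,0.013,0.0005],"dr": [0.0,0.0,0.0],"fingers": 0.02},{"slide": [0.0005,0.013,0.0005],"dr": [0.0,0.0,0.0],"fingers": 0.02},{"slide": [0.0005,0.013,0.0005],"dr": [0.0,0.0,0.0],"fingers": 0.02}])

```text
t: 11.12
eef_pos: [597.5, -171.9, 57.8]
tcp_rot: [-1.57, 0.001, 3.071]
ft_force: [0.2, 0.3, -2.9]
opening: 0.338
```

```bash
python3 - <<'E'
from h import *
w=-.071;st()
plan(([597.85,-171.85,30.3],w-np.pi))
E
```

```text
t 11.12 pos [ 597.54 -171.88   57.78] rot [-1.5703e+00  1.4000e-03  3.0707e+00] F [ 0.2  0.3 -2.9] open 32.1 mm
  slide [-0.0003, 0.0275, -0.0001] dr [-0.0005, 0.0001, -0.0014] rows 0.7 -> [ 598. -172.   30.]
wp
```

Call:
drive_tool(steps=[{"slide": [-0.0003,0.006,0.0],"dr": [0.0,0.0,0.0],"fingers": 0.02},{"slide": [-0.0003,0.012,0.0],"dr": [0.0,0.0,0.0],"fingers": 0.02},{"slide": [-0.0003,0.018,0.0],"dr": [0.0,0.0,0.0],"fingers": 0.02},{"slide": [-0.0003,0.024,0.0],"dr": [0.0,0.0,0.0],"fingers": 0.02},{"slide": [-0.0003,0.0272,0.0],"dr": [0.0,0.0,0.0],"fingers": 0.02}])

```text
t: 11.53
eef_pos: [597.3, -171.9, 29.8]
tcp_rot: [-1.571, -0.0, 3.07]
ft_force: [-11.7, 4.5, 42.2]
opening: 0.336
```

Call:
drive_tool(steps=[{"slide": [0.0,0.0004,0.0],"dr": [0.0,0.0,0.0],"fingers": 0.02},{"slide": [0.0,0.0004,0.0],"dr": [0.0,0.0,0.0],"fingers": 0.02},{"slide": [0.0,0.0004,0.0],"dr": [0.0,0.0,0.0],"fingers": 0.055},{"slide": [0.0,0.0004,0.0],"dr": [0.0,0.0,0.0],"fingers": 0.055},{"slide": [0.0,0.0004,0.0],"dr": [0.0,0.0,0.0],"fingers": 0.055}])

```text
t: 11.95
eef_pos: [597.4, -172.0, 28.9]
tcp_rot: [-1.571, 0.0, 3.07]
ft_force: [-0.5, 0.6, -0.2]
opening: 0.491
```

Call:
drive_tool(steps=[{"slide": [0.0,-0.04,0.0],"dr": [0.0,0.0,0.0],"fingers": 0.055},{"slide": [0.0,-0.08,0.0],"dr": [0.0,0.0,0.0],"fingers": 0.055},{"slide": [0.0,-0.12,0.0],"dr": [0.0,0.0,0.0],"fingers": 0.055},{"slide": [0.0,-0.13,0.0],"dr": [0.0,0.0,0.0],"fingers": 0.055}])

```text
t: 12.28
eef_pos: [599.3, -172.6, 164.9]
tcp_rot: [-1.568, 0.007, 3.07]
ft_force: [0.2, -1.1, 0.6]
opening: 0.576
```

```bash
python3 - <<'E'
from h import *
st(); im,m=snap("wrist","w12"); st()
plan(([443,312.5,110],.161-np.pi))
E
```

```text
t 12.28 pos [ 599.3  -172.63  164.95] rot [-1.5683  0.0074  3.0705] F [ 0.2 -1.1  0.6] open 54.7 mm
t 12.33 pos [ 599.24 -172.6   164.39] rot [-1.5683  0.0075  3.0705] F [-0.2  0.2  1.4] open 55.1 mm
  slide [0.0636, 0.0173, -0.1576] dr [-0.0011, -0.0774, -0.0024] rows 4.1 -> [547. -11. 146.]
  slide [0.0512, 0.0176, -0.1621] dr [-0.0011, -0.0774, -0.0024] rows 4.1 -> [495. 151. 128.]
  slide [0.0384, 0.0179, -0.1655] dr [-0.0011, -0.0774, -0.0024] rows 4.1 -> [443. 313. 110.]
wp
```

View pics/w12.png

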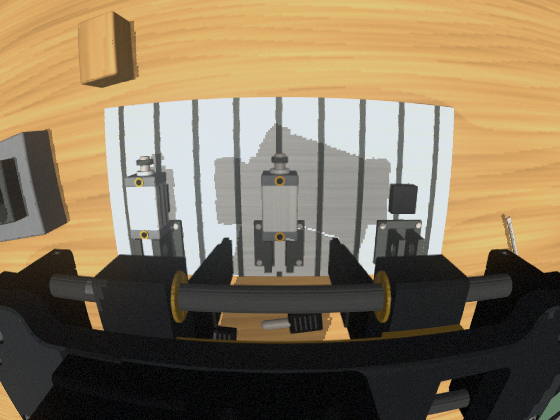

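Call:
drive_tool(steps=[{"slide": [0.0636,0.0173,-0.1576],"dr": [0.0,-0.0774,0.0],"fingers": 0.06},{"slide": [0.0636,0.0173,-0.1576],"dr": [0.0,-0.0774,0.0],"fingers": 0.06},{"slide": [0.0636,0.0173,-0.1576],"dr": [0.0,-0.0774,0.0],"fingers": 0.06},{"slide": [0.0636,0.0173,-0.1576],"dr": [0.0,-0.0774,0.0],"fingers": 0.06},{"slide": [0.0636,0.0173,-0.1576],"dr": [0.0,-0.0774,0.0],"fingers": 0.06}])

```text
t: 12.75
eef_pos: [542.1, -5.4, 140.2]
tcp_rot: [-1.572, -0.004, -3.132]
ft_force: [0.2, -0.5, 0.4]
opening: 0.632
```

Call:
drive_tool(steps=[{"slide": [0.0512,0.0176,-0.1621],"dr": [0.0,-0.0774,0.0],"fingers": 0.06},{"slide": [0.0512,0.0176,-0.1621],"dr": [0.0,-0.0774,0.0],"fingers": 0.06},{"slide": [0.0512,0.0176,-0.1621],"dr": [0.0,-0.0774,0.0],"fingers": 0.06},{"slide": [0.0512,0.0176,-0.1621],"dr": [0.0,-0.0774,0.0],"fingers": 0.06},{"slide": [0.0512,0.0176,-0.1621],"dr": [0.0,-0.0774,0.0],"fingers": 0.06}])

```text
t: 13.17
eef_pos: [490.3, 155.9, 122.8]
tcp_rot: [-1.571, -0.003, -3.054]
ft_force: [-0.1, 0.5, 0.5]
opening: 0.631
```

Call:
drive_tool(steps=[{"slide": [0.0384,0.0179,-0.1655],"dr": [0.0,-0.0774,0.0],"fingers": 0.06},{"slide": [0.0384,0.0179,-0.1655],"dr": [0.0,-0.0774,0.0],"fingers": 0.06},{"slide": [0.0384,0.0179,-0.1655],"dr": [0.0,-0.0774,0.0],"fingers": 0.06},{"slide": [0.0384,0.0179,-0.1655],"dr": [0.0,-0.0774,0.0],"fingers": 0.06},{"slide": [0.0384,0.0179,-0.1655],"dr": [0.0,-0.0774,0.0],"fingers": 0.06}])

```text
t: 13.58
eef_pos: [438.7, 317.6, 104.8]
tcp_rot: [-1.571, -0.001, -2.977]
ft_force: [-1.8, -0.3, -0.2]
opening: 0.63
```

Call:
drive_tool(steps=[{"slide": [0.0,0.02,0.0],"dr": [0.0,0.0,0.0],"fingers": 0.06},{"slide": [0.0,0.02,0.0],"dr": [0.0,0.0,0.0],"fingers": 0.06},{"slide": [0.0,0.02,0.0],"dr": [0.0,0.0,0.0],"fingers": 0.06},{"slide": [0.0,0.02,0.0],"dr": [0.0,0.0,0.0],"fingers": 0.06}])

```text
t: 13.92
eef_pos: [441.3, 312.7, 86.4]
tcp_rot: [-1.57, -0.0, -2.981]
ft_force: [0.0, 0.8, 0.2]
opening: 0.63
```

```bash
python3 - <<'E'
from h import *
im,m=snap("wrist","w13"); st()
for X in ([468,315.9,32.5],[417.7,307.7,32.5]): print(proj(m,X,1))
plan(([442.8,312.6,5.5],.161-np.pi))
E
```

```text
t 13.97 pos [441.43 312.73  86.66] rot [-1.5707e+00  2.0000e-04 -2.9817e+00] F [0.1 0.6 0. ] open 60.1 mm
[[281.24382876 188.56919633]]
[[281.37686134 256.00639174]]
  slide [-0.0013, 0.0812, 0.0003] dr [-0.0001, -0.0011, -0.0002] rows 1.9 -> [443. 313.   6.]
wp
```

View pics/w13.png

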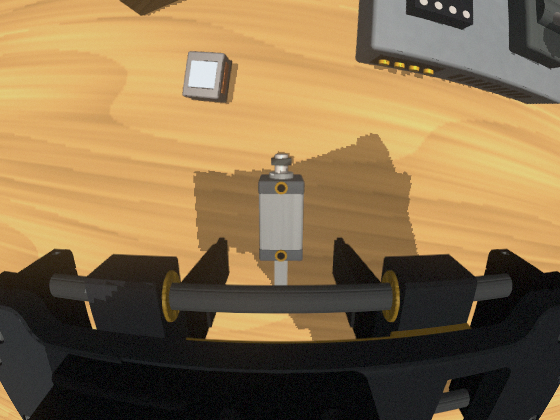

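Call:
drive_tool(steps=[{"slide": [-0.001,0.04,0.0003],"dr": [0.0,0.0,0.0],"fingers": 0.06},{"slide": [-0.001,0.07,0.0003],"dr": [0.0,0.0,0.0],"fingers": 0.06},{"slide": [-0.001,0.081,0.0003],"dr": [0.0,0.0,0.0],"fingers": 0.06},{"slide": [-0.001,0.081,0.0003],"dr": [0.0,0.0,0.0],"fingers": 0.06},{"slide": [-0.001,0.081,0.0003],"dr": [0.0,0.0,0.0],"fingers": 0.06}])

```text
t: 14.38
eef_pos: [442.4, 313.0, 6.0]
tcp_rot: [-1.571, -0.0, -2.981]
ft_force: [0.7, -0.1, 1.0]
opening: 0.632
```

Call:
drive_tool(steps=[{"slide": [0.0,0.0,0.0],"dr": [0.0,0.0,0.0],"fingers": 0.02},{"slide": [0.0,0.0,0.0],"dr": [0.0,0.0,0.0],"fingers": 0.02},{"slide": [0.0,0.0,0.0],"dr": [0.0,0.0,0.0],"fingers": 0.02},{"slide": [0.0,0.0,0.0],"dr": [0.0,0.0,0.0],"fingers": 0.02},{"slide": [0.0,0.0,0.0],"dr": [0.0,0.0,0.0],"fingers": 0.02}])

```text
t: 14.8
eef_pos: [442.1, 313.3, 5.9]
tcp_rot: [-1.571, 0.001, -2.98]
ft_force: [1.6, -4.4, 2.0]
opening: 0.337
```

```bash
python3 - <<'E'
from h import *
s=st(); im,m=snap("wrist","w14"); st()
w=-.071
plan(([443,312.5,150],.161-np.pi),([589.4,-302,150],w-np.pi))
crop("w14",200,160,360,340,3,"w14a")
P=onplane(m,[(281,223.3),(280.7,317.3)],32.5,1); print(P.round(1),(P.mean(0)-s["eef_pos"]).round(1))
E
```

```text
t 14.80 pos [442.1  313.26   5.9 ] rot [-1.5710e+00  9.0000e-04 -2.9805e+00] F [ 1.6 -4.4  2. ] open 32.1 mm
t 14.85 pos [442.11 313.25   5.91] rot [-1.5709e+00  8.0000e-04 -2.9805e+00] F [-0.6 -0.9  4.9] open 31.7 mm
  slide [-0.0009, -0.1441, 0.0009] dr [0.0001, 0.0001, -0.0008] rows 3.5 -> [443. 312. 150.]
wp
  slide [-0.0115, 0.0, 0.1575] dr [-0.0, 0.058, -0.0] rows 3.8 -> [480. 159. 150.]
  slide [-0.0206, 0.0, 0.1566] dr [-0.0, 0.058, -0.0] rows 3.8 -> [516.   5. 150.]
  slide [-0.0297, 0.0, 0.1551] dr [-0.0, 0.058, -0.0] rows 3.8 -> [ 553. -148.  150.]
  slide [-0.0386, 0.0, 0.1531] dr [-0.0, 0.058, -0.0] rows 3.8 -> [ 589. -302.  150.]
wp
[[468.5 316.8  32.5]
 [417.7 308.7  32.5]] [ 1.  -0.5 26.6]
```

View pics/w14a.png

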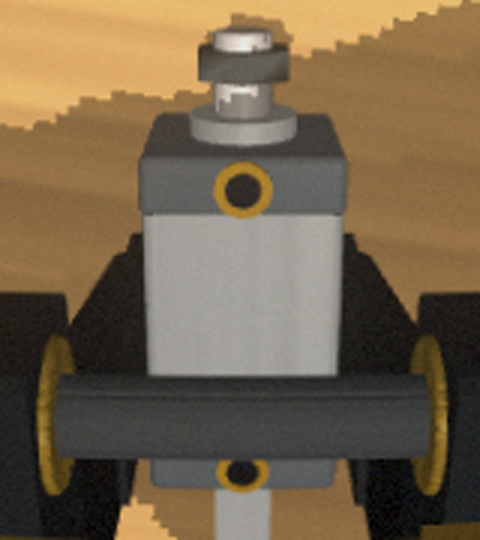

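Call:
drive_tool(steps=[{"slide": [0.0,-0.04,0.0],"dr": [0.0,0.0,0.0],"fingers": 0.02},{"slide": [0.0,-0.08,0.0],"dr": [0.0,0.0,0.0],"fingers": 0.02},{"slide": [0.0,-0.12,0.0],"dr": [0.0,0.0,0.0],"fingers": 0.02},{"slide": [0.0,-0.144,0.0],"dr": [0.0,0.0,0.0],"fingers": 0.02}])

```text
t: 15.18
eef_pos: [442.3, 313.5, 152.8]
tcp_rot: [-1.572, 0.003, -2.98]
ft_force: [0.5, 0.5, -2.7]
opening: 0.336
```

Call:
drive_tool(steps=[{"slide": [-0.0115,0.0,0.1575],"dr": [0.0,0.058,0.0],"fingers": 0.02},{"slide": [-0.0115,0.0,0.1575],"dr": [0.0,0.058,0.0],"fingers": 0.02},{"slide": [-0.0115,0.0,0.1575],"dr": [0.0,0.058,0.0],"fingers": 0.02},{"slide": [-0.0115,0.0,0.1575],"dr": [0.0,0.058,0.0],"fingers": 0.02}])

```text
t: 15.52
eef_pos: [478.3, 157.3, 149.3]
tcp_rot: [-1.57, -0.0, -3.038]
ft_force: [0.3, 0.0, -3.5]
opening: 0.334
```

Call:
drive_tool(steps=[{"slide": [-0.0206,0.0,0.1566],"dr": [0.0,0.058,0.0],"fingers": 0.02},{"slide": [-0.0206,0.0,0.1566],"dr": [0.0,0.058,0.0],"fingers": 0.02},{"slide": [-0.0206,0.0,0.1566],"dr": [0.0,0.058,0.0],"fingers": 0.02},{"slide": [-0.0206,0.0,0.1566],"dr": [0.0,0.058,0.0],"fingers": 0.02}])

```text
t: 15.85
eef_pos: [515.1, 3.2, 149.2]
tcp_rot: [-1.571, -0.0, -3.097]
ft_force: [0.7, -0.0, -3.0]
opening: 0.339
```

Call:
drive_tool(steps=[{"slide": [-0.0297,0.0,0.1551],"dr": [0.0,0.058,0.0],"fingers": 0.02},{"slide": [-0.0297,0.0,0.1551],"dr": [0.0,0.058,0.0],"fingers": 0.02},{"slide": [-0.0297,0.0,0.1551],"dr": [0.0,0.058,0.0],"fingers": 0.02},{"slide": [-0.0297,0.0,0.1551],"dr": [0.0,0.058,0.0],"fingers": 0.02}])

```text
t: 16.18
eef_pos: [551.7, -150.6, 149.0]
tcp_rot: [-1.571, -0.0, 3.128]
ft_force: [1.3, -0.6, -2.9]
opening: 0.333
```

Call:
drive_tool(steps=[{"slide": [-0.0386,0.0,0.1531],"dr": [0.0,0.058,0.0],"fingers": 0.02},{"slide": [-0.0386,0.0,0.1531],"dr": [0.0,0.058,0.0],"fingers": 0.02},{"slide": [-0.0386,0.0,0.1531],"dr": [0.0,0.058,0.0],"fingers": 0.02},{"slide": [-0.0386,0.0,0.1531],"dr": [0.0,0.058,0.0],"fingers": 0.02},{"slide": [-0.0386,0.02,0.1531],"dr": [0.0,0.058,0.0],"fingers": 0.02}])

```text
t: 16.6
eef_pos: [590.2, -308.0, 131.6]
tcp_rot: [-1.566, 0.006, 3.067]
ft_force: [0.0, 0.5, -3.6]
opening: 0.337
```

Call:
drive_tool(steps=[{"slide": [0.0,0.04,0.0],"dr": [0.0,0.0,0.0],"fingers": 0.02},{"slide": [0.0,0.057,0.0],"dr": [0.0,0.0,0.0],"fingers": 0.02},{"slide": [0.0,0.057,0.0],"dr": [0.0,0.0,0.0],"fingers": 0.02},{"slide": [0.0,0.057,0.0],"dr": [0.0,0.0,0.0],"fingers": 0.02},{"slide": [0.0,0.057,0.0],"dr": [0.0,0.0,0.0],"fingers": 0.02}])

```text
t: 17.02
eef_pos: [589.0, -301.5, 73.6]
tcp_rot: [-1.57, 0.001, 3.071]
ft_force: [-0.2, 0.2, -2.4]
opening: 0.334
```

```bash
python3 - <<'E'
from h import *
st(); im,m=snap("wrist","w15"); st()
w=-.071
plan(([588.5,-301.6,59],w-np.pi))
E
```

```text
t 17.02 pos [ 588.99 -301.5    73.62] rot [-1.5700e+00  1.4000e-03  3.0708e+00] F [-0.2  0.2 -2.4] open 31.7 mm
t 17.07 pos [ 589.16 -301.56   74.09] rot [-1.5695e+00  2.2000e-03  3.0709e+00] F [ 0.   0.1 -3.3] open 31.6 mm
  slide [0.0007, 0.0151, 0.0001] dr [-0.0013, 0.0003, -0.0022] rows 0.4 -> [ 588. -302.   59.]
wp
```

View pics/w15.png

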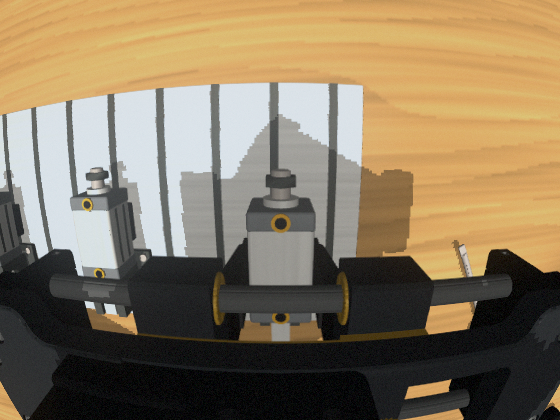

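```bash
python3 - <<'E'
from h import *
crop("w12",360,170,450,270,6,"w12a")
E
```

```text
(no output)
```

View pics/w12a.png

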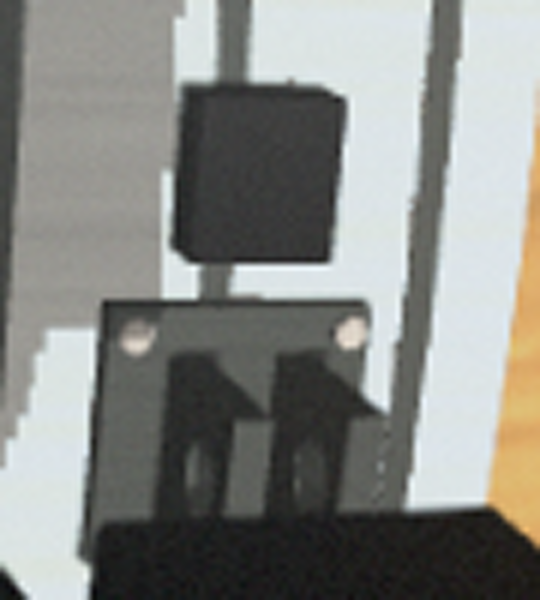

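```bash
python3 - <<'E'
from h import *
_,m=ld("w12"); f=lambda u,v:(360+u/6,170+v/6)
w=-.071; R=np.array([[np.cos(w),np.sin(w)],[-np.sin(w),np.cos(w)]])
for n,p,z in [("dotL",(137,336),18),("dotR",(352,331),18),("restTL top",(205,88),24),("restTR",(347,98),24),("restBR",(330,262),24),("restBL",(190,262),24)]:
    print(n,(R@(onplane(m,f(*p),z,1)[0][:2]-[540.5,-298.6])).round(1))
for p in [(280,181),(280,236.5)]: print("B ports",(R@(onplane(m,p,56.5,1)[0][:2]-[549.8,-168.9])).round(1))
for p in [(138,182),(144,235)]: print("A ports",(R@(onplane(m,p,56.5,1)[0][:2]-[559,-39.2])).round(1))
E
```

```text
dotL [19.8 20.3]
dotR [ 20.2 -21.9]
restTL top [65.4 13.4]
restTR [ 64.1 -13.5]
restBR [ 34.8 -13.2]
restBL [35.  13.7]
B ports [73.4 -1. ]
B ports [22.6 -1. ]
A ports [74.5  0.3]
A ports [22.9 -0.2]
```

Call:
drive_tool(steps=[{"slide": [0.0005,0.015,0.0003],"dr": [0.0,0.0,0.0],"fingers": 0.02},{"slide": [0.0005,0.015,0.0003],"dr": [0.0,0.0,0.0],"fingers": 0.02},{"slide": [0.0005,0.015,0.0003],"dr": [0.0,0.0,0.0],"fingers": 0.02},{"slide": [0.0005,0.015,0.0003],"dr": [0.0,0.0,0.0],"fingers": 0.02},{"slide": [0.0005,0.015,0.0003],"dr": [0.0,0.0,0.0],"fingers": 0.02}])

```text
t: 17.48
eef_pos: [588.3, -301.7, 58.5]
tcp_rot: [-1.57, 0.001, 3.071]
ft_force: [0.6, 0.6, -3.9]
opening: 0.336
```

```bash
python3 - <<'E'
from h import *
w=-.071;st()
plan(([588.7,-301.9,30.6],w-np.pi))
E
```

```text
t 17.48 pos [ 588.26 -301.71   58.49] rot [-1.5700e+00  1.3000e-03  3.0707e+00] F [ 0.6  0.6 -3.9] open 32.0 mm
  slide [-0.0004, 0.0279, 0.0001] dr [-0.0008, 0.0001, -0.0013] rows 0.7 -> [ 589. -302.   31.]
wp
```

Call:
drive_tool(steps=[{"slide": [-0.0003,0.007,0.0001],"dr": [0.0,0.0,0.0],"fingers": 0.02},{"slide": [-0.0003,0.014,0.0001],"dr": [0.0,0.0,0.0],"fingers": 0.02},{"slide": [-0.0003,0.021,0.0001],"dr": [0.0,0.0,0.0],"fingers": 0.02},{"slide": [-0.0003,0.0255,0.0001],"dr": [0.0,0.0,0.0],"fingers": 0.02},{"slide": [-0.0003,0.027,0.0001],"dr": [0.0,0.0,0.0],"fingers": 0.02}])

```text
t: 17.9
eef_pos: [587.8, -301.5, 29.8]
tcp_rot: [-1.571, -0.001, 3.071]
ft_force: [-5.9, 4.2, 13.9]
opening: 0.336
```

Call:
drive_tool(steps=[{"slide": [0.0,0.0005,0.0],"dr": [0.0,0.0,0.0],"fingers": 0.02},{"slide": [0.0,0.0008,0.0],"dr": [0.0,0.0,0.0],"fingers": 0.02},{"slide": [0.0,0.0008,0.0],"dr": [0.0,0.0,0.0],"fingers": 0.055},{"slide": [0.0,0.0008,0.0],"dr": [0.0,0.0,0.0],"fingers": 0.055},{"slide": [0.0,0.0008,0.0],"dr": [0.0,0.0,0.0],"fingers": 0.055}])

```text
t: 18.32
eef_pos: [588.3, -301.8, 29.5]
tcp_rot: [-1.571, 0.0, 3.071]
ft_force: [0.8, -0.6, 0.8]
opening: 0.492
```

Call:
drive_tool(steps=[{"slide": [0.0,-0.04,0.0],"dr": [0.0,0.0,0.0],"fingers": 0.055},{"slide": [0.0,-0.08,0.0],"dr": [0.0,0.0,0.0],"fingers": 0.055},{"slide": [0.0,-0.12,0.0],"dr": [0.0,0.0,0.0],"fingers": 0.055},{"slide": [0.0,-0.13,0.0],"dr": [0.0,0.0,0.0],"fingers": 0.055}])

```text
t: 18.65
eef_pos: [590.0, -302.8, 166.0]
tcp_rot: [-1.567, 0.008, 3.071]
ft_force: [-0.1, -0.1, 1.0]
opening: 0.576
```

```bash
python3 - <<'E'
from h import *
st(); im,m=snap("wrist","w16"); st()
# look from behind: camera over x~500,y~-130
plan(([540,-230,200],-np.pi/2))
plan(([440,-150,230],-np.pi))
E
```

```text
t 18.65 pos [ 590.02 -302.81  165.95] rot [-1.5666  0.0076  3.0707] F [-0.1 -0.1  1. ] open 54.7 mm
t 18.70 pos [ 589.89 -302.76  165.35] rot [-1.5666  0.0075  3.0707] F [-0.   0.3  1.3] open 55.0 mm
  slide [0.0182, -0.0118, -0.023] dr [-0.0031, -0.5472, -0.0008] rows 4.4 -> [ 573. -279.  177.]
  slide [0.0036, -0.0117, -0.0291] dr [-0.0031, -0.5472, -0.0008] rows 4.4 -> [ 557. -254.  188.]
  slide [-0.0121, -0.0116, -0.0268] dr [-0.0031, -0.5472, -0.0008] rows 4.4 -> [ 540. -230.  200.]
wp
  slide [0.0799, -0.0332, -0.0707] dr [-0.0022, -0.0355, -0.0037] rows 2.7 -> [ 515. -226.  198.]
  slide [0.0775, -0.0328, -0.0736] dr [-0.0022, -0.0355, -0.0037] rows 2.7 -> [ 440. -150.  230.]
wp
```

View pics/w16.png

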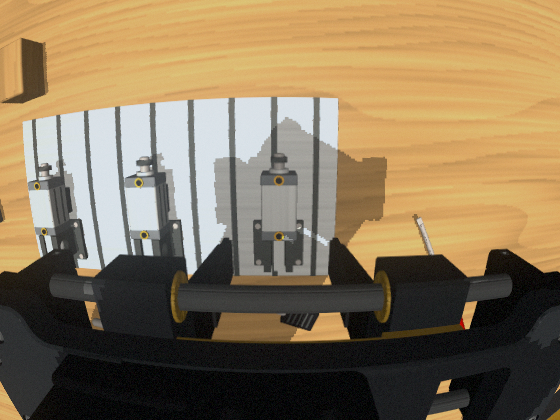

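```bash
python3 - <<'E'
from h import *
plan(([427,-88,120],1.40-np.pi))
E
```

```text
slide [0.0593, 0.0144, -0.0676] dr [-0.003, -0.4903, -0.001] rows 3.9 -> [ 536. -231.  150.]
  slide [0.0205, 0.0147, -0.0876] dr [-0.003, -0.4903, -0.001] rows 3.9 -> [ 481. -160.  135.]
  slide [-0.0231, 0.0149, -0.0869] dr [-0.003, -0.4903, -0.001] rows 3.9 -> [427. -88. 120.]
wp
```

Call:
drive_tool(steps=[{"slide": [0.0593,0.0144,-0.0676],"dr": [0.0,-0.49,0.0],"fingers": 0.055},{"slide": [0.0593,0.0144,-0.0676],"dr": [0.0,-0.49,0.0],"fingers": 0.055},{"slide": [0.0593,0.0144,-0.0676],"dr": [0.0,-0.49,0.0],"fingers": 0.055},{"slide": [0.0593,0.0144,-0.0676],"dr": [0.0,-0.49,0.0],"fingers": 0.055}])

```text
t: 19.03
eef_pos: [531.8, -227.7, 144.1]
tcp_rot: [-1.573, -0.002, -2.715]
ft_force: [0.9, -0.6, 0.5]
opening: 0.578
```

Call:
drive_tool(steps=[{"slide": [0.0205,0.0147,-0.0876],"dr": [0.0,-0.49,0.0],"fingers": 0.055},{"slide": [0.0205,0.0147,-0.0876],"dr": [0.0,-0.49,0.0],"fingers": 0.055},{"slide": [0.0205,0.0147,-0.0876],"dr": [0.0,-0.49,0.0],"fingers": 0.055},{"slide": [0.0205,0.0147,-0.0876],"dr": [0.0,-0.49,0.0],"fingers": 0.055}])

```text
t: 19.37
eef_pos: [477.2, -156.1, 129.4]
tcp_rot: [-1.574, -0.001, -2.225]
ft_force: [0.2, -0.4, -0.1]
opening: 0.58
```

Call:
drive_tool(steps=[{"slide": [-0.0231,0.0149,-0.0869],"dr": [0.0,-0.49,0.0],"fingers": 0.055},{"slide": [-0.0231,0.0149,-0.0869],"dr": [0.0,-0.49,0.0],"fingers": 0.055},{"slide": [-0.0231,0.0149,-0.0869],"dr": [0.0,-0.49,0.0],"fingers": 0.055},{"slide": [-0.0231,0.0149,-0.0869],"dr": [0.0,-0.49,0.0],"fingers": 0.055},{"slide": [-0.0231,0.0149,-0.0869],"dr": [0.0,-0.49,0.0],"fingers": 0.055}])

```text
t: 19.78
eef_pos: [424.5, -86.1, 115.0]
tcp_rot: [-1.572, 0.0, -1.736]
ft_force: [0.6, -1.0, -0.2]
opening: 0.578
```

Call:
drive_tool(steps=[{"slide": [0.0,0.03,0.0],"dr": [0.0,0.0,0.0],"fingers": 0.055},{"slide": [0.0,0.03,0.0],"dr": [0.0,0.0,0.0],"fingers": 0.055},{"slide": [0.0,0.03,0.0],"dr": [0.0,0.0,0.0],"fingers": 0.055},{"slide": [0.0,0.03,0.0],"dr": [0.0,0.0,0.0],"fingers": 0.055}])

```text
t: 20.12
eef_pos: [425.2, -87.0, 85.8]
tcp_rot: [-1.571, 0.0, -1.745]
ft_force: [0.0, 0.0, -0.1]
opening: 0.577
```

```bash
python3 - <<'E'
from h import *
st(); im,m=snap("wrist","w17"); st()
plan(([427,-88,2.5],1.40-np.pi))
E
```

```text
t 20.12 pos [425.15 -86.96  85.8 ] rot [-1.5714e+00  1.0000e-04 -1.7448e+00] F [ 0.   0.  -0.1] open 54.9 mm
t 20.17 pos [425.37 -87.    86.12] rot [-1.5704e+00 -1.0000e-04 -1.7443e+00] F [ 0.3 -0.1 -0.2] open 55.0 mm
  slide [0.0007, 0.0836, 0.0017] dr [-0.0004, -0.0027, 0.0001] rows 2.0 -> [427. -88.   2.]
wp
```

View pics/w17.png

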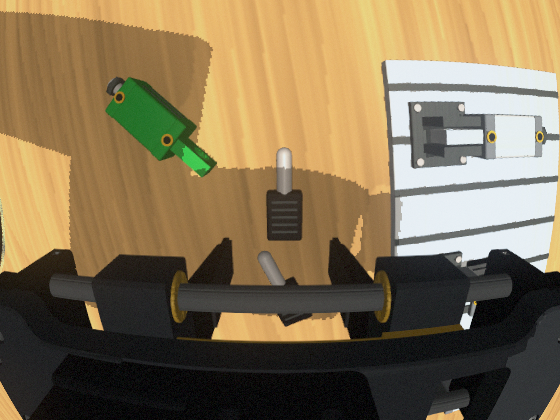

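```bash
python3 - <<'E'
from h import *
crop("w17",230,130,340,260,5,"w17a")
E
```

```text
(no output)
```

View pics/w17a.png

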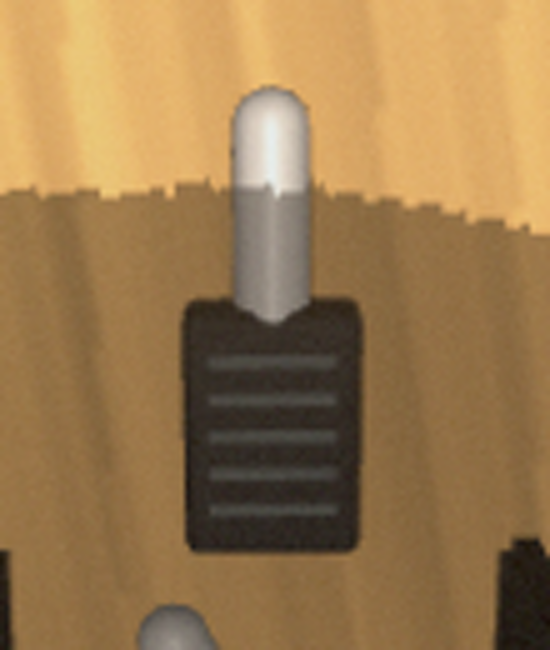

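```bash
cat >> h.py <<'E'
def px(tag,x0,y0,s,pts,z):
    _,m=ld(tag); return np.array([onplane(m,(x0+u/s,y0+v/s),z,1)[0] for u,v in pts])
E
python3 - <<'E'
from h import *
C=px("w17",230,130,5,[(187,302),(360,300),(357,551),(190,551)],12); print(C.round(1)); c=C.mean(0); print("centre",c.round(1))
d=(C[0]+C[1]-C[2]-C[3])/2; print(np.linalg.norm(d).round(1),"yaw",np.arctan2(d[1],d[0]).round(3), "width",np.linalg.norm(C[0]-C[1]).round(1))
n=px("w17",230,130,5,[(272,86)],3)[0]; e=n-c; print("nose",n.round(1),np.linalg.norm(e[:2]).round(1),np.arctan2(e[1],e[0]).round(3))
y=np.arctan2(e[1],e[0]);st()
off=np.array([0,0,0]); plan(([*c[:2],2.5],y-np.pi))
E
```

```text
[[ 417.6  -62.9   12. ]
 [ 443.7  -67.2   12. ]
 [ 436.9 -107.3   12. ]
 [ 410.6 -102.7   12. ]]
centre [427.2 -85.   12. ]
40.5 yaw 1.399 width 26.4
nose [436.1 -33.3   3. ] 52.5 1.401
t 20.17 pos [425.37 -87.    86.12] rot [-1.5704e+00 -1.0000e-04 -1.7443e+00] F [ 0.3 -0.1 -0.2] open 55.0 mm
  slide [-0.0023, 0.0836, 0.0014] dr [-0.0004, -0.0038, 0.0001] rows 2.0 -> [427. -85.   2.]
wp
```

Call:
drive_tool(steps=[{"slide": [-0.002,0.04,0.0007],"dr": [0.0,0.0,0.0],"fingers": 0.055},{"slide": [-0.002,0.07,0.0007],"dr": [0.0,0.0,0.0],"fingers": 0.055},{"slide": [-0.002,0.082,0.0007],"dr": [0.0,0.0,0.0],"fingers": 0.055},{"slide": [-0.002,0.082,0.0007],"dr": [0.0,0.0,0.0],"fingers": 0.055},{"slide": [-0.002,0.0825,0.0007],"dr": [0.0,0.0,0.0],"fingers": 0.055}])

```text
t: 20.58
eef_pos: [426.3, -85.0, 3.5]
tcp_rot: [-1.571, -0.0, -1.743]
ft_force: [-0.4, -0.0, 1.1]
opening: 0.581
```

```bash
python3 - <<'E'
from h import *
st()
plan(([427.2,-85,2.5],1.4-np.pi))
E
```

```text
t 20.58 pos [426.28 -85.04   3.46] rot [-1.5711 -0.     -1.7433] F [-0.4 -0.   1.1] open 55.2 mm
  slide [-0.0002, 0.001, 0.0009] dr [0.0003, -0.0017, 0.0] rows 0.0 -> [427. -85.   2.]
wp
```

Call:
drive_tool(steps=[{"slide": [0.0,0.0005,0.0],"dr": [0.0,0.0,0.0],"fingers": 0.015},{"slide": [0.0,0.0005,0.0],"dr": [0.0,0.0,0.0],"fingers": 0.015},{"slide": [0.0,0.0005,0.0],"dr": [0.0,0.0,0.0],"fingers": 0.015},{"slide": [0.0,0.0005,0.0],"dr": [0.0,0.0,0.0],"fingers": 0.015},{"slide": [0.0,0.0005,0.0],"dr": [0.0,0.0,0.0],"fingers": 0.015}])

```text
t: 21.0
eef_pos: [426.4, -85.0, 3.1]
tcp_rot: [-1.57, -0.0, -1.743]
ft_force: [-0.4, -0.5, 7.6]
opening: 0.291
```

```bash
python3 - <<'E'
from h import *
st(); snap("wrist","w18"); 
crop("w18",200,140,360,350,2.8,"w18a")
w=-.071; h=np.array([559,-39.3]); yv=np.array([-np.sin(w),np.cos(w)])
plan(([426,-86,100],1.4-np.pi),([*(h-78*yv),100],w+np.pi/2-np.pi))
E
```

```text
t 21.00 pos [426.37 -84.99   3.08] rot [-1.5696e+00 -3.0000e-04 -1.7426e+00] F [-0.4 -0.5  7.6] open 27.7 mm
  slide [0.0011, -0.0969, -0.0001] dr [-0.0011, -0.001, 0.0003] rows 2.3 -> [426. -86. 100.]
wp
  slide [0.009, 0.0, 0.1309] dr [-0.0, -0.0998, 0.0] rows 3.1 -> [ 553. -117.  100.]
wp
```

View pics/w18a.png

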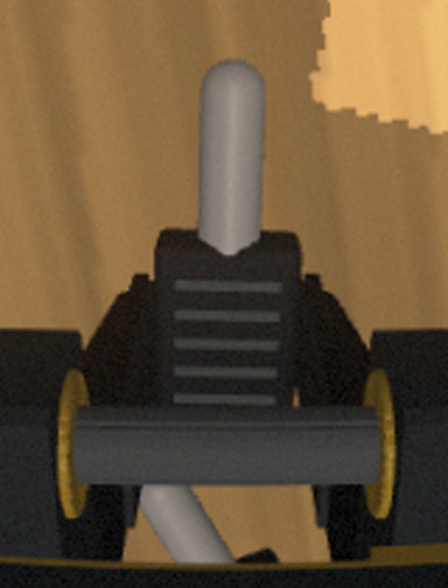

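Call:
drive_tool(steps=[{"slide": [0.0,-0.04,0.0],"dr": [0.0,0.0,0.0],"fingers": 0.015},{"slide": [0.0,-0.08,0.0],"dr": [0.0,0.0,0.0],"fingers": 0.015},{"slide": [0.0,-0.097,0.0],"dr": [0.0,0.0,0.0],"fingers": 0.015}])

```text
t: 21.3
eef_pos: [426.7, -85.0, 102.7]
tcp_rot: [-1.568, -0.0, -1.743]
ft_force: [1.6, -0.7, -0.4]
opening: 0.291
```

Call:
drive_tool(steps=[{"slide": [0.01,0.0,0.131],"dr": [0.0,-0.1,0.0],"fingers": 0.015},{"slide": [0.01,0.0,0.131],"dr": [0.0,-0.1,0.0],"fingers": 0.015},{"slide": [0.01,0.0,0.131],"dr": [0.0,-0.1,0.0],"fingers": 0.015},{"slide": [0.01,0.0,0.131],"dr": [0.0,-0.1,0.0],"fingers": 0.015},{"slide": [0.01,0.0,0.131],"dr": [0.0,-0.1,0.0],"fingers": 0.015}])

```text
t: 21.72
eef_pos: [554.9, -117.6, 99.1]
tcp_rot: [-1.57, -0.0, -1.643]
ft_force: [-1.1, -0.4, -1.3]
opening: 0.296
```

Call:
drive_tool(steps=[{"slide": [0.0,0.025,0.0],"dr": [0.0,0.0,0.0],"fingers": 0.015},{"slide": [0.0,0.025,0.0],"dr": [0.0,0.0,0.0],"fingers": 0.015},{"slide": [0.0,0.025,0.0],"dr": [0.0,0.0,0.0],"fingers": 0.015},{"slide": [0.0,0.025,0.0],"dr": [0.0,0.0,0.0],"fingers": 0.015}])

```text
t: 22.05
eef_pos: [552.8, -116.9, 75.2]
tcp_rot: [-1.571, 0.0, -1.643]
ft_force: [0.3, -0.4, -0.1]
opening: 0.296
```

```bash
python3 - <<'E'
from h import *
st(); snap("wrist","w19"); st()
crop("w19",200,60,420,320,2.3,"w19a")
E
```

```text
t 22.05 pos [ 552.77 -116.93   75.16] rot [-1.5713e+00  1.0000e-04 -1.6426e+00] F [ 0.3 -0.4 -0.1] open 28.2 mm
t 22.10 pos [ 553.16 -117.05   75.44] rot [-1.5704e+00 -2.0000e-04 -1.6426e+00] F [-0.5 -0.7 -0.9] open 28.1 mm
```

View pics/w19.png

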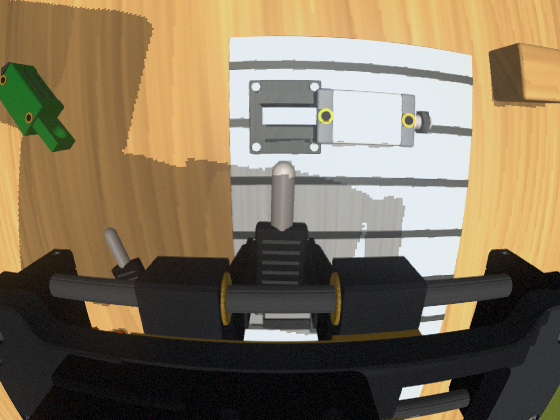

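View pics/w19a.png

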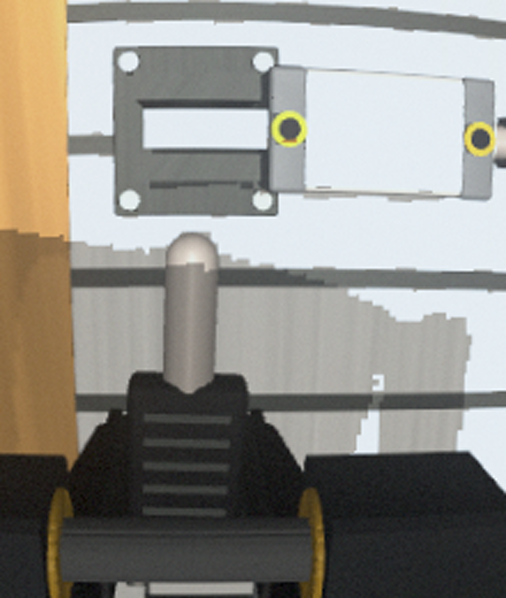

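```bash
python3 - <<'E'
from h import *
D=px("w19",200,60,2.3,[(128,61),(263,61),(263,201),(129,201)],18); print(D.round(1),D.mean(0).round(1))
d=D[1]+D[2]-D[0]-D[3]; print("yaw",np.arctan2(d[1],d[0]))
Q=px("w19",200,60,2.3,[(289,128),(480,138)],56.5); mid=Q.mean(0); a=(Q[1]-Q[0]); a/=np.linalg.norm(a); print("cyl mid",mid.round(1),np.arctan2(a[1],a[0]).round(3),"eye",(mid-49*a).round(1))
print("tongue end",px("w19",200,60,2.3,[(143,108),(143,149)],53).round(1))
n=px("w19",200,60,2.3,[(191,234)],78.2)[0]; sh=px("w19",200,60,2.3,[(189,376)],84)[0]; print("nose",n.round(1),"sh",sh.round(1),st()["eef_pos"])
E
```

```text
[[541.3 -16.6  18. ]
 [581.5 -19.4  18. ]
 [578.7 -62.1  18. ]
 [538.3 -59.2  18. ]] [560.  -39.3  18. ]
yaw -0.07030037962319753
cyl mid [608.2 -43.   56.5] -0.073 eye [559.3 -39.4  56.5]
tongue end [[546.6 -33.5  53. ]
 [545.8 -44.   53. ]]
t 22.10 pos [ 553.16 -117.05   75.44] rot [-1.5704e+00 -2.0000e-04 -1.6426e+00] F [-0.5 -0.7 -0.9] open 28.1 mm
nose [556.4 -64.   78.2] sh [553.7 -95.1  84. ] [ 553.16327229 -117.05189611   75.43567373]
```

Call:
drive_tool(steps=[{"slide": [0.0,0.02,0.001],"dr": [0.0,0.0,0.0],"fingers": 0.015},{"slide": [0.0,0.038,0.001],"dr": [0.0,0.0,0.0],"fingers": 0.015},{"slide": [0.0,0.038,0.001],"dr": [0.0,0.0,0.0],"fingers": 0.015},{"slide": [0.0,0.038,0.001],"dr": [0.0,0.0,0.0],"fingers": 0.015},{"slide": [0.0,0.038,0.001],"dr": [0.0,0.0,0.0],"fingers": 0.015}])

```text
t: 22.52
eef_pos: [554.8, -117.3, 37.7]
tcp_rot: [-1.57, -0.0, -1.643]
ft_force: [-0.6, -0.5, 0.2]
opening: 0.292
```

```bash
python3 - <<'E'
from h import *
st(); snap("wrist","w20"); st()
crop("w20",180,60,420,310,2.4,"w20a")
E
```

```text
t 22.52 pos [ 554.78 -117.33   37.73] rot [-1.5697e+00 -4.0000e-04 -1.6426e+00] F [-0.6 -0.5  0.2] open 27.8 mm
t 22.57 pos [ 554.92 -117.37   37.84] rot [-1.5692e+00 -5.0000e-04 -1.6425e+00] F [-0.4 -0.2 -0.6] open 27.6 mm
```

View pics/w20a.png

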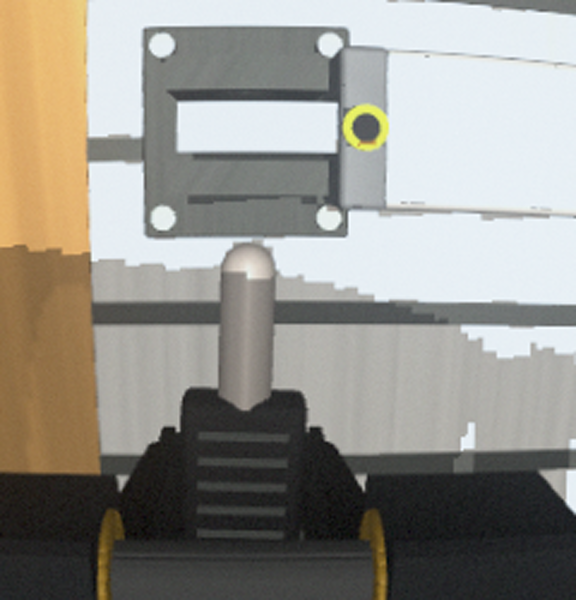

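```bash
cat >> h.py <<'E'
def ins(tag,x0,y0,s,dots,port,tend,nose,shaft,zp,w=-.071):
    """all crop px; report in bracket axes relative to dots centre"""
    R=np.array([[np.cos(w),np.sin(w)],[-np.sin(w),np.cos(w)]])
    D=px(tag,x0,y0,s,dots,18).mean(0)[:2] if dots else None
    f=lambda p,z:(R@(px(tag,x0,y0,s,[p],z)[0][:2]-D)).round(1)
    print("D",D.round(1))
    if port: print("eye from port",f(port,56.5)-[23.55,0])
    if tend: print("eye from tongue end",f(tend,53)+[13,0])
    print("nose",f(nose,zp)); 
    if shaft: print("shaft ctr",f(shaft,zp+3))
E
python3 - <<'E'
from h import *
ins("w20",180,60,2.4,[(162,45),(330,45),(329,217),(162,217)],(366,127),(177,127),(247,243),(245,360),40.7)
E
```

```text
D [560.  -39.1]
eye from port [-0.65 -0.5 ]
eye from tongue end [-0.6 -0.5]
nose [  0.1 -25. ]
shaft ctr [ -0.4 -50.1]
```

Call:
drive_tool(steps=[{"slide": [-0.006,0.0005,0.0],"dr": [0.0,0.0,0.0],"fingers": 0.015},{"slide": [-0.012,0.0005,0.0],"dr": [0.0,0.0,0.0],"fingers": 0.015},{"slide": [-0.018,0.0005,0.0],"dr": [0.0,0.0,0.0],"fingers": 0.015},{"slide": [-0.02,0.0005,0.0],"dr": [0.0,0.0,0.0],"fingers": 0.015},{"slide": [-0.02,0.0005,0.0],"dr": [0.0,0.0,0.0],"fingers": 0.015}])

```text
t: 22.98
eef_pos: [556.0, -96.5, 36.2]
tcp_rot: [-1.571, -0.0, -1.642]
ft_force: [0.6, -0.4, -0.5]
opening: 0.294
```

```bash
python3 - <<'E'
from h import *
st(); snap("wrist","w21"); st()
crop("w21",180,60,420,310,2.4,"w21a")
E
```

```text
t 22.98 pos [555.98 -96.45  36.21] rot [-1.5706e+00 -1.0000e-04 -1.6416e+00] F [ 0.6 -0.4 -0.5] open 28.0 mm
t 23.03 pos [555.93 -96.8   36.12] rot [-1.5707e+00 -1.0000e-04 -1.6417e+00] F [-1.7 -0.4 -0.7] open 27.7 mm
```

View pics/w21a.png

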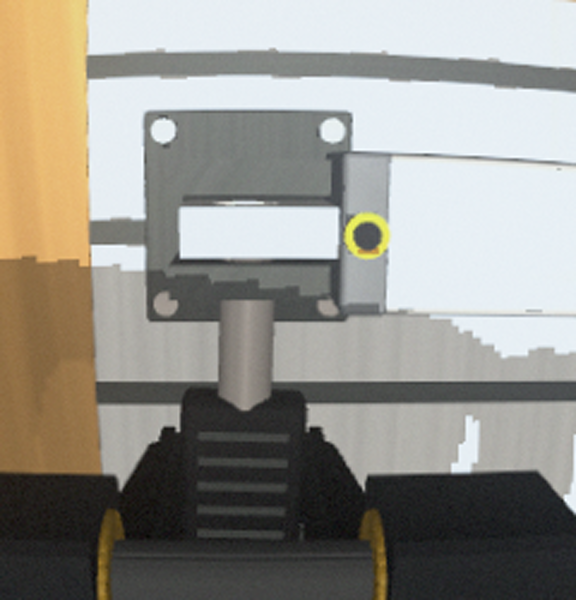

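Call:
drive_tool(steps=[{"slide": [-0.004,-0.0008,0.0],"dr": [0.0,0.0,0.0],"fingers": 0.015},{"slide": [-0.008,-0.0008,0.0],"dr": [0.0,0.0,0.0],"fingers": 0.015},{"slide": [-0.012,-0.0008,0.0],"dr": [0.0,0.0,0.0],"fingers": 0.015},{"slide": [-0.015,-0.0008,0.0],"dr": [0.0,0.0,0.0],"fingers": 0.015},{"slide": [-0.015,-0.0008,0.0],"dr": [0.0,0.0,0.0],"fingers": 0.015}])

```text
t: 23.45
eef_pos: [556.9, -81.7, 36.8]
tcp_rot: [-1.571, -0.0, -1.642]
ft_force: [-0.4, -0.0, -0.6]
opening: 0.293
```

Call:
drive_tool(steps=[{"slide": [-0.003,0.0,0.0],"dr": [0.0,0.0,0.0],"fingers": 0.015},{"slide": [-0.006,0.0,0.0],"dr": [0.0,0.0,0.0],"fingers": 0.015},{"slide": [-0.008,0.0,0.0],"dr": [0.0,0.0,0.0],"fingers": 0.015},{"slide": [-0.009,0.0,0.0],"dr": [0.0,0.0,0.0],"fingers": 0.015},{"slide": [-0.009,0.0,0.0],"dr": [0.0,0.0,0.0],"fingers": 0.015}])

```text
t: 23.87
eef_pos: [557.6, -73.1, 36.8]
tcp_rot: [-1.571, -0.0, -1.642]
ft_force: [-0.9, 0.4, -0.8]
opening: 0.289
```

```bash
python3 - <<'E'
from h import *
st(); snap("wrist","w22"); st()
crop("w22",180,60,420,310,2.4,"w22a")
E
```

```text
t 23.87 pos [557.62 -73.12  36.84] rot [-1.5708e+00 -1.0000e-04 -1.6424e+00] F [-0.9  0.4 -0.8] open 27.4 mm
t 23.92 pos [557.6  -73.25  36.81] rot [-1.5708e+00 -1.0000e-04 -1.6424e+00] F [-0.3  0.8 -0.4] open 27.9 mm
```

View pics/w22a.png

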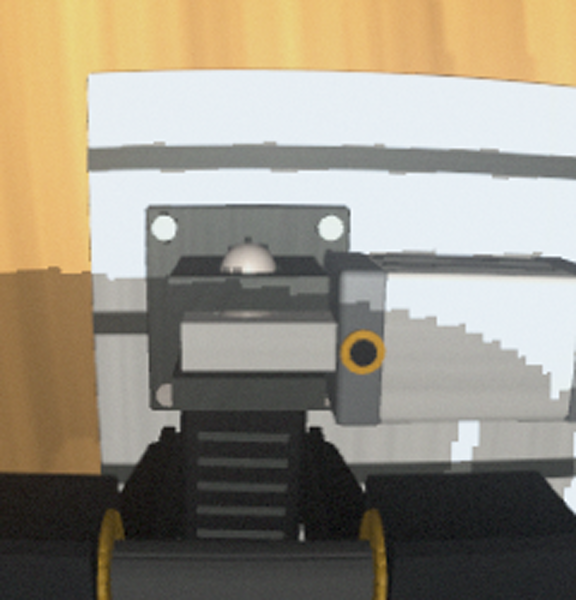

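Call:
drive_tool(steps=[{"slide": [-0.001,0.0,0.0],"dr": [0.0,0.0,0.0],"fingers": 0.015},{"slide": [-0.002,0.0,0.0],"dr": [0.0,0.0,0.0],"fingers": 0.015},{"slide": [-0.002,0.0,0.0],"dr": [0.0,0.0,0.0],"fingers": 0.015}])

```text
t: 24.17
eef_pos: [558.1, -72.3, 36.9]
tcp_rot: [-1.57, -0.001, -1.642]
ft_force: [0.7, -6.8, -1.2]
opening: 0.292
```

Call:
drive_tool(steps=[{"slide": [-0.0015,0.0,0.0],"dr": [0.0,0.0,0.0],"fingers": 0.05},{"slide": [-0.001,0.0,0.0],"dr": [0.0,0.0,0.0],"fingers": 0.05},{"slide": [0.0,0.0,0.0],"dr": [0.0,0.0,0.0],"fingers": 0.05},{"slide": [0.0,0.0,0.0],"dr": [0.0,0.0,0.0],"fingers": 0.05}])

```text
t: 24.5
eef_pos: [557.7, -71.4, 36.8]
tcp_rot: [-1.571, -0.0, -1.643]
ft_force: [0.1, 0.5, -0.3]
opening: 0.5
```

Call:
drive_tool(steps=[{"slide": [0.0,-0.04,0.0],"dr": [0.0,0.0,0.0],"fingers": 0.05},{"slide": [0.0,-0.08,0.0],"dr": [0.0,0.0,0.0],"fingers": 0.05},{"slide": [0.0,-0.1,0.0],"dr": [0.0,0.0,0.0],"fingers": 0.05},{"slide": [0.0,-0.1,0.0],"dr": [0.0,0.0,0.0],"fingers": 0.05}])

```text
t: 24.83
eef_pos: [559.5, -71.6, 141.2]
tcp_rot: [-1.564, -0.001, -1.642]
ft_force: [0.1, 0.8, -0.5]
opening: 0.523
```

```bash
python3 - <<'E'
from h import *
st(); snap("wrist","w23"); st()
plan(([445,-193,120],1.6-np.pi))
E
```

```text
t 24.83 pos [559.49 -71.63 141.25] rot [-1.5638e+00 -1.2000e-03 -1.6425e+00] F [ 0.1  0.8 -0.5] open 49.7 mm
t 24.88 pos [558.56 -71.43 138.91] rot [-1.5666e+00 -7.0000e-04 -1.6425e+00] F [-0.3 -0.3 -1.8] open 49.7 mm
  slide [0.1294, 0.0186, -0.1046] dr [-0.0042, -0.1009, 0.001] rows 4.0 -> [ 445. -193.  120.]
wp
```

View pics/w23.png

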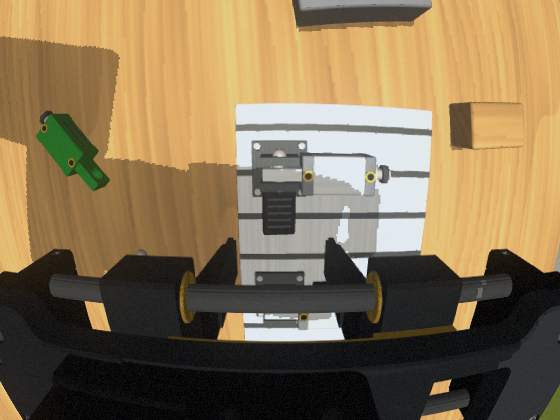

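Pin home in bracket 3. Next pin B (was knocked): hover with a wider view.

Call:
drive_tool(steps=[{"slide": [0.1294,-0.02,-0.1046],"dr": [0.0,-0.1,0.0],"fingers": 0.055},{"slide": [0.1294,-0.02,-0.1046],"dr": [0.0,-0.1,0.0],"fingers": 0.055},{"slide": [0.1294,-0.02,-0.1046],"dr": [0.0,-0.1,0.0],"fingers": 0.055},{"slide": [0.1294,-0.02,-0.1046],"dr": [0.0,-0.1,0.0],"fingers": 0.055},{"slide": [0.1294,-0.02,-0.1046],"dr": [0.0,-0.1,0.0],"fingers": 0.055}])

```text
t: 25.3
eef_pos: [440.3, -196.1, 156.3]
tcp_rot: [-1.573, 0.0, -1.546]
ft_force: [0.9, 0.0, 0.4]
opening: 0.576
```

Call:
drive_tool(steps=[{"slide": [0.0,0.0,0.0],"dr": [0.0,0.0,0.0],"fingers": 0.055},{"slide": [0.0,0.0,0.0],"dr": [0.0,0.0,0.0],"fingers": 0.055}])

```text
t: 25.47
eef_pos: [444.1, -192.8, 156.1]
tcp_rot: [-1.572, 0.001, -1.544]
ft_force: [0.2, -0.6, 0.5]
opening: 0.576
```

```bash
python3 - <<'E'
from h import *
st(); snap("wrist","w24"); st()
E
```

```text
t 25.47 pos [ 444.06 -192.78  156.12] rot [-1.5715e+00  6.0000e-04 -1.5436e+00] F [ 0.2 -0.6  0.5] open 54.8 mm
t 25.52 pos [ 444.38 -192.31  156.1 ] rot [-1.5716e+00  6.0000e-04 -1.5423e+00] F [ 0.2  0.2 -0.1] open 55.0 mm
```

View pics/w24.png

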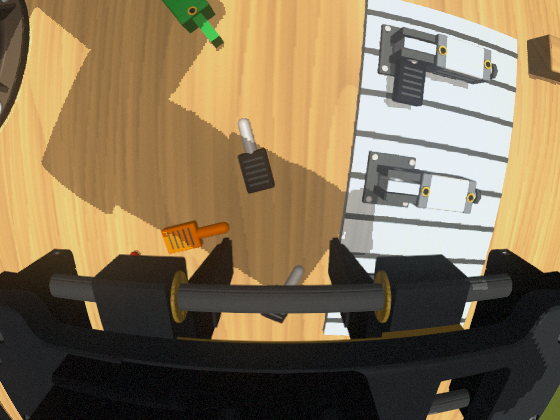

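```bash
python3 - <<'E'
from h import *
crop("w24",210,100,310,210,6,"w24a")
E
```

```text
(no output)
```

View pics/w24a.png

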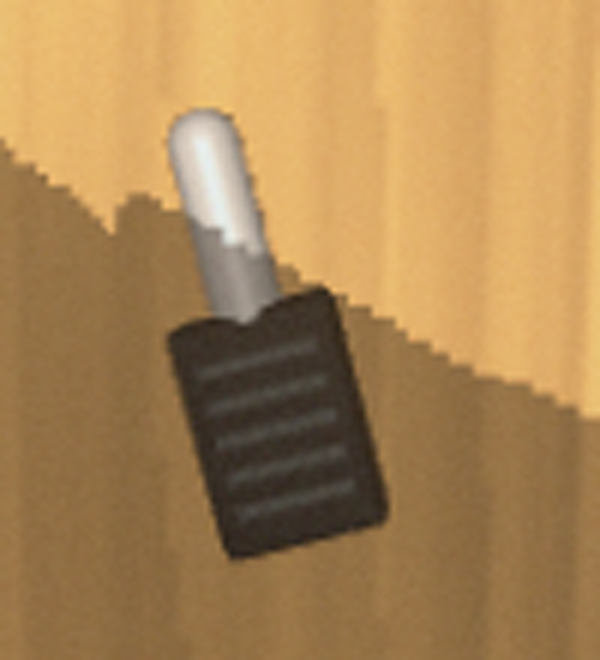

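```bash
cat >> h.py <<'E'
def pin(tag,x0,y0,s,C,nose):
    C=px(tag,x0,y0,s,C,12); c=C.mean(0); d=(C[0]+C[1]-C[2]-C[3])/2
    n=px(tag,x0,y0,s,[nose],3)[0]; e=n-c
    print("centre",c.round(1),"L",np.linalg.norm(d).round(1),"W",np.linalg.norm(C[0]-C[1]).round(1),"yaw",np.arctan2(d[1],d[0]).round(3),"nose yaw",np.arctan2(e[1],e[0]).round(3),"d",np.linalg.norm(e[:2]).round(1))
    return c
E
python3 - <<'E'
from h import *
c=pin("w24",210,100,6,[(167,332),(330,288),(390,522),(232,560)],(203,107))
plan(([*c[:2],85],1.83-np.pi))
E
```

```text
centre [ 418.1 -165.5   12. ] L 39.3 W 27.3 yaw 1.846 nose yaw 1.837 d 53.7
  slide [-0.0275, 0.0711, -0.0255] dr [0.0007, -0.2307, -0.0007] rows 1.9 -> [ 418. -166.   85.]
wp
```

Call:
drive_tool(steps=[{"slide": [-0.0275,0.071,-0.0255],"dr": [0.0,-0.24,0.0],"fingers": 0.055},{"slide": [-0.0275,0.071,-0.0255],"dr": [0.0,-0.24,0.0],"fingers": 0.055},{"slide": [-0.0275,0.071,-0.0255],"dr": [0.0,-0.24,0.0],"fingers": 0.055},{"slide": [-0.0275,0.071,-0.0255],"dr": [0.0,-0.24,0.0],"fingers": 0.055},{"slide": [-0.0275,0.071,-0.0255],"dr": [0.0,-0.24,0.0],"fingers": 0.055}])

```text
t: 25.93
eef_pos: [419.2, -166.0, 86.2]
tcp_rot: [-1.57, -0.001, -1.303]
ft_force: [-0.2, 0.3, 0.3]
opening: 0.576
```

```bash
python3 - <<'E'
from h import *
st(); snap("wrist","w25"); st()
crop("w25",220,130,350,270,5,"w25a")
E
```

```text
t 25.93 pos [ 419.22 -166.02   86.23] rot [-1.5703e+00 -5.0000e-04 -1.3034e+00] F [-0.2  0.3  0.3] open 54.8 mm
t 25.98 pos [ 419.38 -166.36   86.62] rot [-1.5695e+00 -1.4000e-03 -1.3035e+00] F [0.2 0.4 0. ] open 54.8 mm
```

View pics/w25a.png

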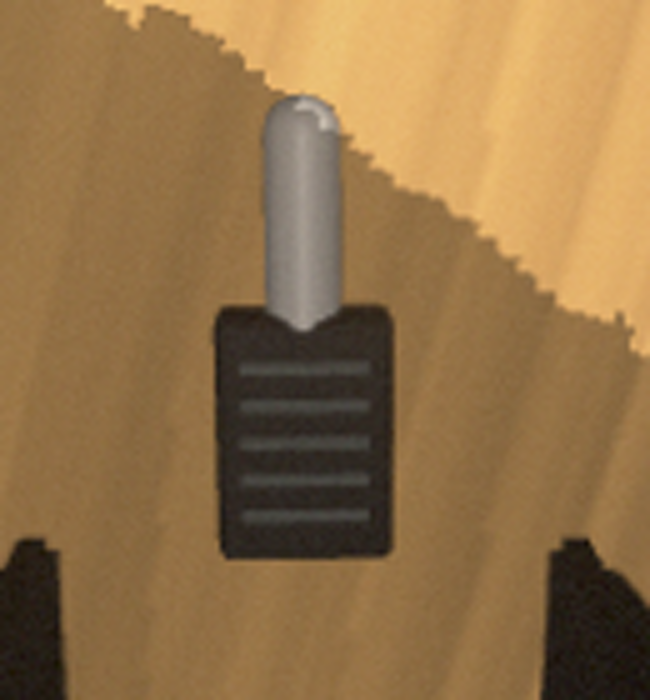

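```bash
python3 - <<'E'
from h import *
c=pin("w25",220,130,5,[(216,310),(392,308),(392,557),(221,557)],(302,95))
plan(([*c[:2],3],1.837-np.pi))
E
```

```text
centre [ 417.4 -164.7   12. ] L 40.4 W 26.9 yaw 1.847 nose yaw 1.847 d 52.3
  slide [-0.0023, 0.0836, -0.0016] dr [-0.0013, 0.0011, 0.0014] rows 2.0 -> [ 417. -165.    3.]
wp
```

Call:
drive_tool(steps=[{"slide": [-0.002,0.04,-0.0018],"dr": [0.0,-0.008,0.0],"fingers": 0.055},{"slide": [-0.002,0.07,-0.0018],"dr": [0.0,-0.008,0.0],"fingers": 0.055},{"slide": [-0.002,0.082,-0.0018],"dr": [0.0,-0.008,0.0],"fingers": 0.055},{"slide": [-0.002,0.0835,-0.0018],"dr": [0.0,-0.008,0.0],"fingers": 0.055},{"slide": [-0.002,0.0835,-0.0018],"dr": [0.0,-0.008,0.0],"fingers": 0.055}])

```text
t: 26.4
eef_pos: [416.4, -165.1, 2.6]
tcp_rot: [-1.57, -0.0, -1.295]
ft_force: [-0.6, 0.1, 0.2]
opening: 0.583
```

Call:
drive_tool(steps=[{"slide": [0.0,0.0,0.0],"dr": [0.0,0.0,0.0],"fingers": 0.015},{"slide": [0.0,0.0,0.0],"dr": [0.0,0.0,0.0],"fingers": 0.015},{"slide": [0.0,0.0,0.0],"dr": [0.0,0.0,0.0],"fingers": 0.015},{"slide": [0.0,0.0,0.0],"dr": [0.0,0.0,0.0],"fingers": 0.015},{"slide": [0.0,0.0,0.0],"dr": [0.0,0.0,0.0],"fingers": 0.015}])

```text
t: 26.82
eef_pos: [415.9, -164.9, 2.9]
tcp_rot: [-1.57, -0.001, -1.295]
ft_force: [-1.3, -0.2, 8.4]
opening: 0.297
```

```bash
python3 - <<'E'
from h import *
st()
w=-.071; h=np.array([550.3,-169.1]); yv=np.array([-np.sin(w),np.cos(w)])
plan(([416,-165,100],1.847-np.pi),([*(h-78*yv),76],w-np.pi/2))
E
```

```text
t 26.82 pos [ 415.93 -164.87    2.92] rot [-1.5699e+00 -1.0000e-03 -1.2947e+00] F [-1.3 -0.2  8.4] open 28.3 mm
  slide [0.0002, -0.0971, 0.0001] dr [-0.0009, -0.0001, 0.001] rows 2.3 -> [ 416. -165.  100.]
wp
  slide [0.1139, 0.024, 0.1016] dr [0.0, 0.3472, 0.0] rows 3.7 -> [ 545. -247.   76.]
wp
```

Call:
drive_tool(steps=[{"slide": [0.0,-0.04,0.0],"dr": [0.0,0.0,0.0],"fingers": 0.015},{"slide": [0.0,-0.08,0.0],"dr": [0.0,0.0,0.0],"fingers": 0.015},{"slide": [0.0,-0.097,0.0],"dr": [0.0,0.0,0.0],"fingers": 0.015}])

```text
t: 27.07
eef_pos: [416.2, -165.0, 102.6]
tcp_rot: [-1.569, -0.002, -1.295]
ft_force: [0.7, -1.1, -0.0]
opening: 0.297
```

Call:
drive_tool(steps=[{"slide": [0.114,0.0,0.1015],"dr": [0.0,0.347,0.0],"fingers": 0.015},{"slide": [0.114,0.0,0.1015],"dr": [0.0,0.347,0.0],"fingers": 0.015},{"slide": [0.114,0.0,0.1015],"dr": [0.0,0.347,0.0],"fingers": 0.015},{"slide": [0.114,0.02,0.1015],"dr": [0.0,0.347,0.0],"fingers": 0.015},{"slide": [0.114,0.024,0.1015],"dr": [0.0,0.347,0.0],"fingers": 0.015}])

```text
t: 27.48
eef_pos: [547.5, -249.1, 73.5]
tcp_rot: [-1.569, -0.001, -1.643]
ft_force: [-1.5, -0.0, -1.2]
opening: 0.293
```

Call:
drive_tool(steps=[{"slide": [0.0,0.0,0.0],"dr": [0.0,0.0,0.0],"fingers": 0.015},{"slide": [0.0,0.0,0.0],"dr": [0.0,0.0,0.0],"fingers": 0.015},{"slide": [0.0,0.0,0.0],"dr": [0.0,0.0,0.0],"fingers": 0.015}])

```text
t: 27.73
eef_pos: [543.6, -246.1, 75.9]
tcp_rot: [-1.571, 0.0, -1.641]
ft_force: [-0.1, 0.2, -0.5]
opening: 0.296
```

```bash
python3 - <<'E'
from h import *
st(); snap("wrist","w26"); st()
crop("w26",200,60,420,320,2.3,"w26a")
w=-.071; h=np.array([550.3,-169.1]); yv=np.array([-np.sin(w),np.cos(w)])
plan(([*(h-78*yv),37.1],w-np.pi/2))
E
```

```text
t 27.73 pos [ 543.64 -246.12   75.88] rot [-1.5711e+00  1.0000e-04 -1.6413e+00] F [-0.1  0.2 -0.5] open 28.2 mm
t 27.78 pos [ 543.83 -246.21   76.15] rot [-1.5705e+00 -2.0000e-04 -1.6413e+00] F [ 0.1  0.3 -0.3] open 28.4 mm
  slide [0.0006, 0.039, 0.001] dr [-0.0003, 0.0005, 0.0002] rows 0.9 -> [ 545. -247.   37.]
wp
```

View pics/w26a.png

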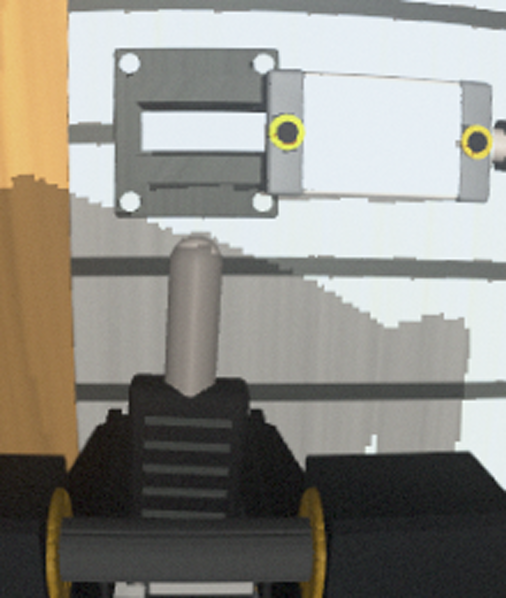

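Call:
drive_tool(steps=[{"slide": [0.0,0.02,0.0005],"dr": [0.0,0.0,0.0],"fingers": 0.015},{"slide": [0.0,0.039,0.0005],"dr": [0.0,0.0,0.0],"fingers": 0.015},{"slide": [0.0,0.039,0.0005],"dr": [0.0,0.0,0.0],"fingers": 0.015},{"slide": [0.0,0.039,0.0005],"dr": [0.0,0.0,0.0],"fingers": 0.015},{"slide": [0.0,0.039,0.0005],"dr": [0.0,0.0,0.0],"fingers": 0.015}])

```text
t: 28.2
eef_pos: [545.1, -246.8, 37.6]
tcp_rot: [-1.57, -0.001, -1.641]
ft_force: [0.4, -1.1, -0.8]
opening: 0.295
```

```bash
python3 - <<'E'
from h import *
st(); snap("wrist","w27"); st()
crop("w27",180,60,420,310,2.4,"w27a")
E
```

```text
t 28.20 pos [ 545.08 -246.78   37.59] rot [-1.5697e+00 -6.0000e-04 -1.6415e+00] F [ 0.4 -1.1 -0.8] open 28.0 mm
t 28.25 pos [ 545.21 -246.9    37.73] rot [-1.5693e+00 -8.0000e-04 -1.6415e+00] F [ 0.1 -0.1 -0.2] open 28.3 mm
```

View pics/w27a.png

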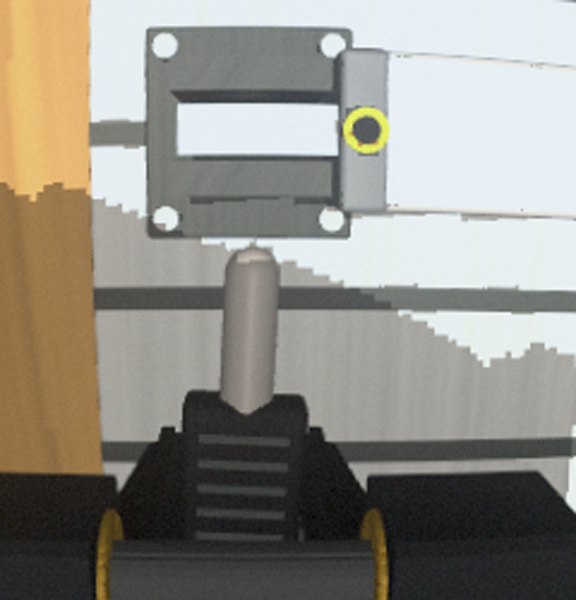

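```bash
python3 - <<'E'
from h import *
ins("w27",180,60,2.4,[(164,45),(332,45),(331,219),(164,219)],(366,129),(177,129),(252,247),(248,365),40.6)
w=-.071; h=np.array([550.3,-169.1])
E
```

```text
D [ 550.7 -168.9]
eye from port [-1.15 -0.6 ]
eye from tongue end [-1.1 -0.7]
nose [  0.7 -25.6]
shaft ctr [ -0.1 -51. ]
```

Call:
drive_tool(steps=[{"slide": [0.0,0.0005,0.0004],"dr": [0.0,-0.03,0.0],"fingers": 0.015},{"slide": [-0.007,0.0005,0.0004],"dr": [0.0,-0.03,0.0],"fingers": 0.015},{"slide": [-0.014,0.0005,0.0004],"dr": [0.0,-0.03,0.0],"fingers": 0.015},{"slide": [-0.019,0.0003,0.0004],"dr": [0.0,-0.03,0.0],"fingers": 0.015},{"slide": [-0.02,0.0,0.0004],"dr": [0.0,-0.03,0.0],"fingers": 0.015}])

```text
t: 28.67
eef_pos: [546.7, -225.5, 36.7]
tcp_rot: [-1.571, -0.0, -1.611]
ft_force: [-0.1, 0.0, -0.3]
opening: 0.299
```

```bash
python3 - <<'E'
from h import *
st(); snap("wrist","w28"); st()
crop("w28",180,60,420,310,2.4,"w28a")
E
```

```text
t 28.67 pos [ 546.74 -225.54   36.7 ] rot [-1.5707 -0.     -1.6112] F [-0.1  0.  -0.3] open 28.4 mm
t 28.72 pos [ 546.8  -225.86   36.69] rot [-1.5706e+00 -1.0000e-04 -1.6110e+00] F [ 0.2 -0.5  0.2] open 28.2 mm
```

View pics/w28a.png

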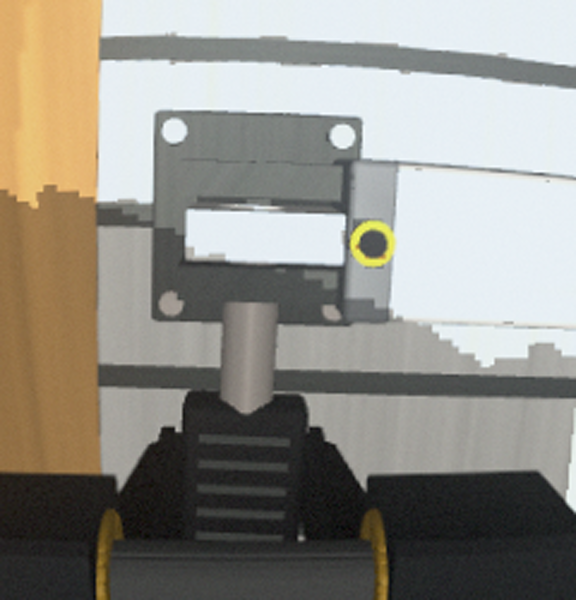

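Call:
drive_tool(steps=[{"slide": [-0.004,0.0,0.0001],"dr": [0.0,0.0,0.0],"fingers": 0.015},{"slide": [-0.008,0.0,0.0002],"dr": [0.0,0.0,0.0],"fingers": 0.015},{"slide": [-0.012,0.0,0.0003],"dr": [0.0,0.0,0.0],"fingers": 0.015},{"slide": [-0.015,0.0,0.0004],"dr": [0.0,0.0,0.0],"fingers": 0.015},{"slide": [-0.015,0.0,0.0004],"dr": [0.0,0.0,0.0],"fingers": 0.015}])

```text
t: 29.13
eef_pos: [547.6, -211.2, 36.3]
tcp_rot: [-1.571, 0.0, -1.611]
ft_force: [-0.1, -0.5, -0.9]
opening: 0.296
```

Call:
drive_tool(steps=[{"slide": [-0.003,0.0,0.0001],"dr": [0.0,0.0,0.0],"fingers": 0.015},{"slide": [-0.006,0.0,0.0002],"dr": [0.0,0.0,0.0],"fingers": 0.015},{"slide": [-0.008,0.0,0.0002],"dr": [0.0,0.0,0.0],"fingers": 0.015},{"slide": [-0.009,0.0,0.0003],"dr": [0.0,0.0,0.0],"fingers": 0.015},{"slide": [-0.009,0.0,0.0003],"dr": [0.0,0.0,0.0],"fingers": 0.015}])

```text
t: 29.55
eef_pos: [548.4, -202.6, 36.3]
tcp_rot: [-1.571, -0.0, -1.611]
ft_force: [0.8, 0.0, -0.6]
opening: 0.294
```

```bash
python3 - <<'E'
from h import *
st(); snap("wrist","w29"); st()
crop("w29",180,60,420,310,2.4,"w29a")
E
```

```text
t 29.55 pos [ 548.35 -202.59   36.32] rot [-1.5708 -0.     -1.6114] F [ 0.8  0.  -0.6] open 28.0 mm
t 29.60 pos [ 548.34 -202.76   36.32] rot [-1.5708e+00 -1.0000e-04 -1.6115e+00] F [ 0.5  0.2 -0.3] open 27.9 mm
```

View pics/w29a.png

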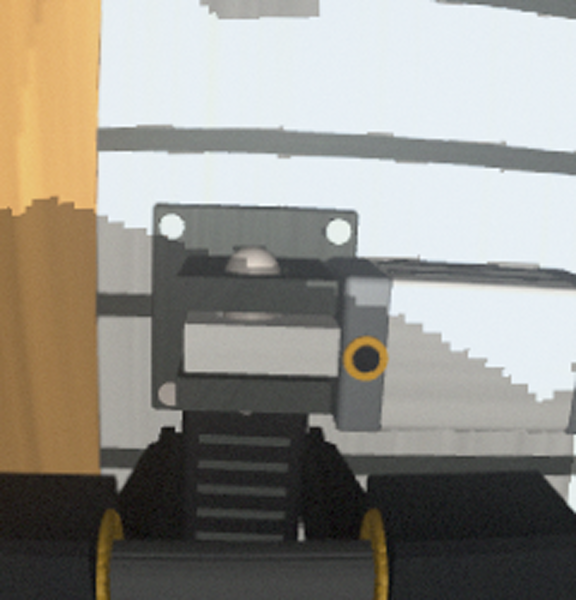

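Nearly home; push the last bit to contact.

Call:
drive_tool(steps=[{"slide": [-0.001,0.0,0.0],"dr": [0.0,0.0,0.0],"fingers": 0.015},{"slide": [-0.002,0.0,0.0],"dr": [0.0,0.0,0.0],"fingers": 0.015},{"slide": [-0.0025,0.0,0.0],"dr": [0.0,0.0,0.0],"fingers": 0.015},{"slide": [-0.0025,0.0,0.0],"dr": [0.0,0.0,0.0],"fingers": 0.015}])

```text
t: 29.93
eef_pos: [548.7, -201.2, 36.4]
tcp_rot: [-1.57, -0.001, -1.611]
ft_force: [-1.0, -5.1, -0.8]
opening: 0.294
```

Call:
drive_tool(steps=[{"slide": [0.0,0.0,0.0],"dr": [0.0,0.0,0.0],"fingers": 0.05},{"slide": [0.0,0.0,0.0],"dr": [0.0,0.0,0.0],"fingers": 0.05},{"slide": [0.0,0.0,0.0],"dr": [0.0,0.0,0.0],"fingers": 0.05},{"slide": [0.0,0.0,0.0],"dr": [0.0,0.0,0.0],"fingers": 0.05}])

```text
t: 30.27
eef_pos: [548.4, -200.2, 36.3]
tcp_rot: [-1.571, 0.0, -1.612]
ft_force: [0.1, -0.0, -1.0]
opening: 0.501
```

Call:
drive_tool(steps=[{"slide": [0.0,-0.04,0.0],"dr": [0.0,0.0,0.0],"fingers": 0.05},{"slide": [0.0,-0.08,0.0],"dr": [0.0,0.0,0.0],"fingers": 0.05},{"slide": [0.0,-0.1,0.0],"dr": [0.0,0.0,0.0],"fingers": 0.05},{"slide": [0.0,-0.1,0.0],"dr": [0.0,0.0,0.0],"fingers": 0.05}])

```text
t: 30.6
eef_pos: [550.1, -200.9, 140.9]
tcp_rot: [-1.564, -0.003, -1.611]
ft_force: [0.9, -1.1, 0.1]
opening: 0.525
```

```bash
python3 - <<'E'
from h import *
st(); snap("wrist","w30")
plan(([438,-320,120],1.126-np.pi))
E
```

```text
t 30.60 pos [ 550.09 -200.93  140.91] rot [-1.5643 -0.0029 -1.6114] F [ 0.9 -1.1  0.1] open 49.9 mm
  slide [0.1239, 0.0183, -0.1063] dr [-0.0042, 0.4041, 0.0009] rows 3.9 -> [ 438. -320.  120.]
wp
```

View pics/w30.png

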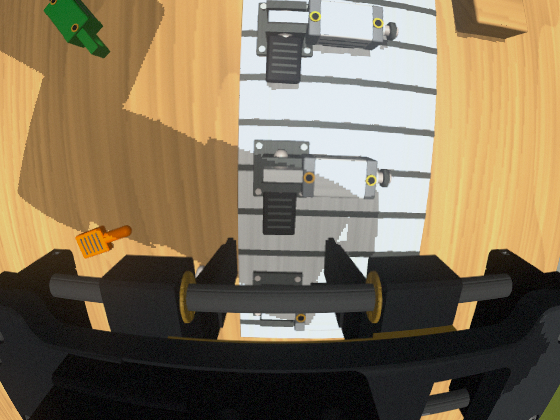

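Call:
drive_tool(steps=[{"slide": [0.124,0.015,-0.106],"dr": [0.0,0.404,0.0],"fingers": 0.055},{"slide": [0.124,0.015,-0.106],"dr": [0.0,0.404,0.0],"fingers": 0.055},{"slide": [0.124,0.015,-0.106],"dr": [0.0,0.404,0.0],"fingers": 0.055},{"slide": [0.124,0.015,-0.106],"dr": [0.0,0.404,0.0],"fingers": 0.055},{"slide": [0.124,0.015,-0.106],"dr": [0.0,0.404,0.0],"fingers": 0.055}])

```text
t: 31.07
eef_pos: [433.3, -323.0, 119.5]
tcp_rot: [-1.574, 0.0, -2.022]
ft_force: [-0.1, -0.4, 0.9]
opening: 0.578
```

Call:
drive_tool(steps=[{"slide": [0.0,0.03,0.0],"dr": [0.0,0.0,0.0],"fingers": 0.055},{"slide": [0.0,0.03,0.0],"dr": [0.0,0.0,0.0],"fingers": 0.055},{"slide": [0.0,0.03,0.0],"dr": [0.0,0.0,0.0],"fingers": 0.055},{"slide": [0.0,0.03,0.0],"dr": [0.0,0.0,0.0],"fingers": 0.055}])

```text
t: 31.4
eef_pos: [437.7, -319.4, 91.4]
tcp_rot: [-1.572, 0.0, -2.015]
ft_force: [0.0, 0.4, -0.1]
opening: 0.581
```

```bash
python3 - <<'E'
from h import *
st(); snap("wrist","w31"); st()
crop("w31",200,110,360,290,4,"w31a")
E
```

```text
t 31.40 pos [ 437.71 -319.43   91.36] rot [-1.5718e+00  3.0000e-04 -2.0147e+00] F [ 0.   0.4 -0.1] open 55.2 mm
t 31.45 pos [ 437.93 -319.56   91.79] rot [-1.5707 -0.     -2.0146] F [0.1 0.3 0. ] open 55.0 mm
```

View pics/w31a.png

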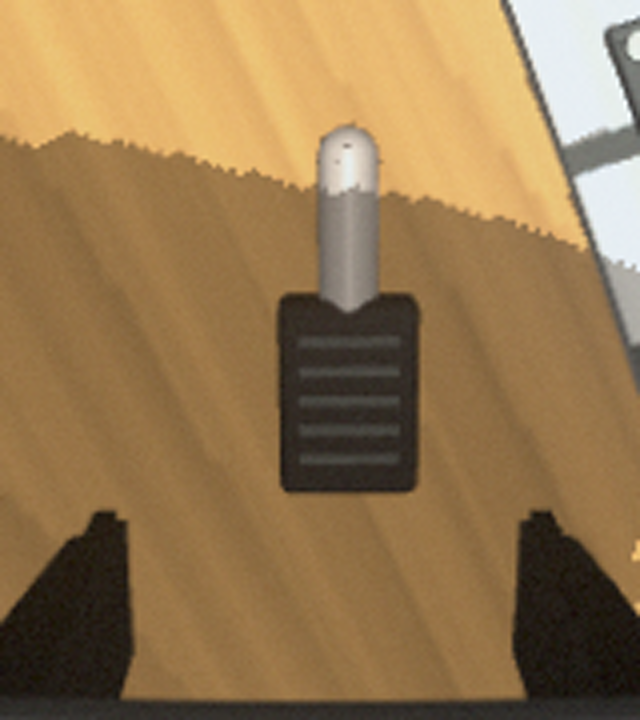

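```bash
python3 - <<'E'
from h import *
c=pin("w31",200,110,4,[(278,295),(419,295),(416,491),(281,491)],(348,124))
plan(([*c[:2],3],1.13-np.pi))
E
```

```text
centre [ 443.9 -315.6   12. ] L 40.2 W 27.4 yaw 1.131 nose yaw 1.129 d 52.8
  slide [-0.0061, 0.0888, 0.0037] dr [-0.0001, -0.003, 0.0] rows 2.1 -> [ 444. -316.    3.]
wp
```

Call:
drive_tool(steps=[{"slide": [-0.006,0.04,0.003],"dr": [0.0,-0.003,0.0],"fingers": 0.055},{"slide": [-0.006,0.075,0.003],"dr": [0.0,-0.003,0.0],"fingers": 0.055},{"slide": [-0.006,0.087,0.003],"dr": [0.0,-0.003,0.0],"fingers": 0.055},{"slide": [-0.006,0.0885,0.003],"dr": [0.0,-0.003,0.0],"fingers": 0.055},{"slide": [-0.006,0.0885,0.003],"dr": [0.0,-0.003,0.0],"fingers": 0.055}])

```text
t: 31.87
eef_pos: [443.2, -315.6, 3.1]
tcp_rot: [-1.571, 0.0, -2.012]
ft_force: [-0.1, -0.4, -0.2]
opening: 0.58
```

Call:
drive_tool(steps=[{"slide": [0.0,0.0,0.0],"dr": [0.0,0.0,0.0],"fingers": 0.015},{"slide": [0.0,0.0,0.0],"dr": [0.0,0.0,0.0],"fingers": 0.015},{"slide": [0.0,0.0,0.0],"dr": [0.0,0.0,0.0],"fingers": 0.015},{"slide": [0.0,0.0,0.0],"dr": [0.0,0.0,0.0],"fingers": 0.015},{"slide": [0.0,0.0,0.0],"dr": [0.0,0.0,0.0],"fingers": 0.015}])

```text
t: 32.28
eef_pos: [442.9, -316.0, 3.5]
tcp_rot: [-1.57, -0.0, -2.013]
ft_force: [-1.0, -0.2, 7.1]
opening: 0.292
```

Call:
drive_tool(steps=[{"slide": [0.0,-0.04,0.0],"dr": [0.0,0.0,0.0],"fingers": 0.015},{"slide": [0.0,-0.08,0.0],"dr": [0.0,0.0,0.0],"fingers": 0.015},{"slide": [0.0,-0.097,0.0],"dr": [0.0,0.0,0.0],"fingers": 0.015},{"slide": [0.0,-0.097,0.0],"dr": [0.0,0.0,0.0],"fingers": 0.015},{"slide": [0.0,-0.097,0.0],"dr": [0.0,0.0,0.0],"fingers": 0.015}])

```text
t: 32.7
eef_pos: [442.9, -315.9, 100.6]
tcp_rot: [-1.569, -0.001, -2.013]
ft_force: [0.8, -0.3, -0.9]
opening: 0.289
```

```bash
python3 - <<'E'
from h import *
st()
w=-.071; h=np.array([541,-299]); yv=np.array([-np.sin(w),np.cos(w)])
plan(([*(h-79*yv),76],w-np.pi/2))
E
```

```text
t 32.70 pos [ 442.91 -315.94  100.62] rot [-1.5687e+00 -7.0000e-04 -2.0126e+00] F [ 0.8 -0.3 -0.9] open 27.5 mm
  slide [0.0164, 0.0249, 0.11] dr [-0.0019, -0.3708, 0.001] rows 3.0 -> [ 535. -378.   76.]
wp
```

Call:
drive_tool(steps=[{"slide": [0.0164,0.0,0.11],"dr": [0.0,-0.371,0.0],"fingers": 0.015},{"slide": [0.0164,0.0,0.11],"dr": [0.0,-0.371,0.0],"fingers": 0.015},{"slide": [0.0164,0.0,0.11],"dr": [0.0,-0.371,0.0],"fingers": 0.015},{"slide": [0.0164,0.025,0.11],"dr": [0.0,-0.371,0.0],"fingers": 0.015},{"slide": [0.0164,0.025,0.11],"dr": [0.0,-0.371,0.0],"fingers": 0.015}])

```text
t: 33.12
eef_pos: [534.0, -376.5, 69.2]
tcp_rot: [-1.577, 0.004, -1.641]
ft_force: [-1.4, 0.4, -1.6]
opening: 0.29
```

Call:
drive_tool(steps=[{"slide": [0.0,0.03,0.0],"dr": [0.0,0.0,0.0],"fingers": 0.015},{"slide": [0.0,0.038,0.0],"dr": [0.0,0.0,0.0],"fingers": 0.015},{"slide": [0.0,0.038,0.0],"dr": [0.0,0.0,0.0],"fingers": 0.015},{"slide": [0.0,0.038,0.0],"dr": [0.0,0.0,0.0],"fingers": 0.015},{"slide": [0.0,0.038,0.0],"dr": [0.0,0.0,0.0],"fingers": 0.015}])

```text
t: 33.53
eef_pos: [535.3, -377.8, 37.9]
tcp_rot: [-1.57, -0.001, -1.642]
ft_force: [0.6, 0.4, -0.5]
opening: 0.291
```

```bash
python3 - <<'E'
from h import *
st(); snap("wrist","w32"); st()
crop("w32",180,60,420,310,2.4,"w32a")
E
```

```text
t 33.53 pos [ 535.28 -377.79   37.93] rot [-1.5702e+00 -6.0000e-04 -1.6419e+00] F [ 0.6  0.4 -0.5] open 27.7 mm
t 33.58 pos [ 535.43 -377.93   38.21] rot [-1.5696e+00 -1.0000e-03 -1.6419e+00] F [ 0.1 -0.8  0.6] open 27.3 mm
```

View pics/w32a.png

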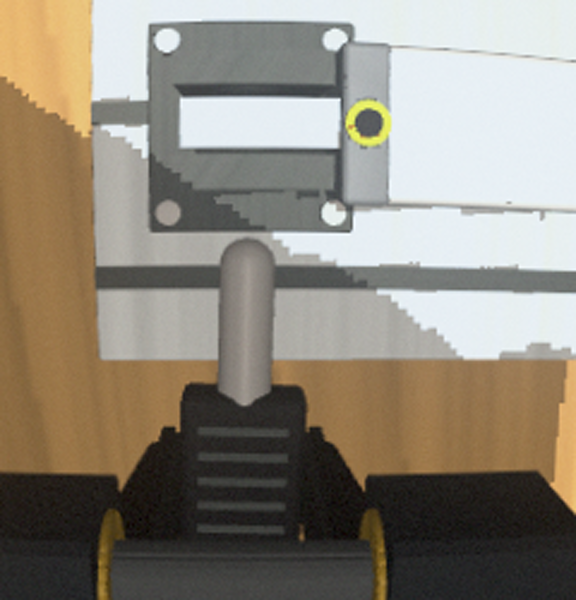

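```bash
python3 - <<'E'
from h import *
ins("w32",180,60,2.4,[(167,40),(335,40),(334,212),(167,212)],(368,123),(179,123),(247,238),(245,350),40.6)
E
```

```text
D [ 541.8 -298.4]
eye from port [-1.45 -0.9 ]
eye from tongue end [-1.4 -1. ]
nose [ -1.1 -25.2]
shaft ctr [ -1.5 -49.2]
```

Call:
drive_tool(steps=[{"slide": [-0.004,0.0004,0.0006],"dr": [0.0,0.0,0.0],"fingers": 0.015},{"slide": [-0.01,0.0004,0.0006],"dr": [0.0,0.0,0.0],"fingers": 0.015},{"slide": [-0.016,0.0,0.0006],"dr": [0.0,0.0,0.0],"fingers": 0.015},{"slide": [-0.02,0.0,0.0006],"dr": [0.0,0.0,0.0],"fingers": 0.015},{"slide": [-0.02,0.0,0.0006],"dr": [0.0,0.0,0.0],"fingers": 0.015}])

```text
t: 34.0
eef_pos: [537.4, -356.6, 37.1]
tcp_rot: [-1.571, 0.0, -1.641]
ft_force: [0.1, -0.1, -1.0]
opening: 0.289
```

```bash
python3 - <<'E'
from h import *
st(); snap("wrist","w33"); st()
crop("w33",180,60,420,310,2.4,"w33a")
E
```

```text
t 34.00 pos [ 537.36 -356.58   37.12] rot [-1.5708e+00  1.0000e-04 -1.6407e+00] F [ 0.1 -0.1 -1. ] open 27.5 mm
t 34.05 pos [ 537.37 -357.09   37.09] rot [-1.5707e+00 -1.0000e-04 -1.6408e+00] F [-0.2 -0.3 -0.7] open 27.7 mm
```

View pics/w33a.png

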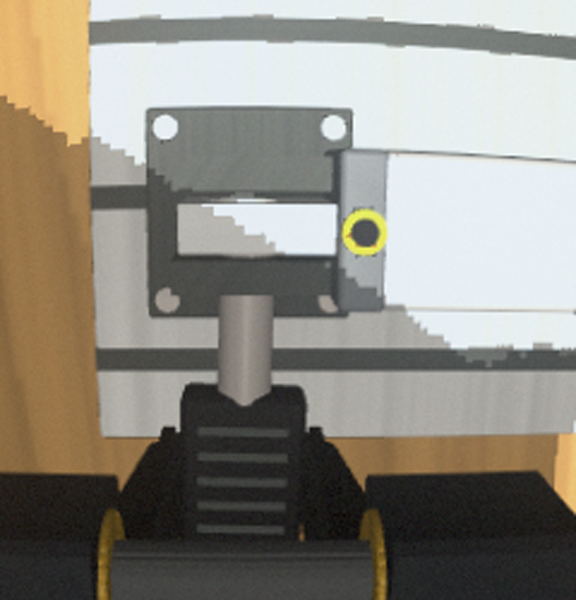

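Call:
drive_tool(steps=[{"slide": [-0.004,-0.0003,0.0],"dr": [0.0,0.0,0.0],"fingers": 0.015},{"slide": [-0.008,-0.0003,0.0],"dr": [0.0,0.0,0.0],"fingers": 0.015},{"slide": [-0.012,-0.0003,0.0],"dr": [0.0,0.0,0.0],"fingers": 0.015},{"slide": [-0.015,-0.0003,0.0],"dr": [0.0,0.0,0.0],"fingers": 0.015},{"slide": [-0.015,-0.0003,0.0],"dr": [0.0,0.0,0.0],"fingers": 0.015}])

```text
t: 34.47
eef_pos: [538.3, -342.1, 37.1]
tcp_rot: [-1.571, 0.0, -1.641]
ft_force: [0.7, 0.1, -0.7]
opening: 0.288
```

Call:
drive_tool(steps=[{"slide": [-0.003,0.0,0.0],"dr": [0.0,0.0,0.0],"fingers": 0.015},{"slide": [-0.006,0.0,0.0],"dr": [0.0,0.0,0.0],"fingers": 0.015},{"slide": [-0.008,0.0,0.0],"dr": [0.0,0.0,0.0],"fingers": 0.015},{"slide": [-0.009,0.0,0.0],"dr": [0.0,0.0,0.0],"fingers": 0.015},{"slide": [-0.009,0.0,0.0],"dr": [0.0,0.0,0.0],"fingers": 0.015}])

```text
t: 34.88
eef_pos: [538.9, -333.6, 37.2]
tcp_rot: [-1.571, -0.0, -1.641]
ft_force: [-0.0, 0.3, -0.5]
opening: 0.292
```

Call:
drive_tool(steps=[{"slide": [-0.001,0.0,0.0],"dr": [0.0,0.0,0.0],"fingers": 0.015},{"slide": [-0.002,0.0,0.0],"dr": [0.0,0.0,0.0],"fingers": 0.015},{"slide": [-0.003,0.0,0.0],"dr": [0.0,0.0,0.0],"fingers": 0.015},{"slide": [-0.003,0.0,0.0],"dr": [0.0,0.0,0.0],"fingers": 0.015}])

```text
t: 35.22
eef_pos: [539.3, -332.7, 37.4]
tcp_rot: [-1.569, -0.003, -1.641]
ft_force: [-1.8, -10.1, -2.4]
opening: 0.292
```

Call:
drive_tool(steps=[{"slide": [0.001,0.0,0.0],"dr": [0.0,0.0,0.0],"fingers": 0.05},{"slide": [0.001,0.0,0.0],"dr": [0.0,0.0,0.0],"fingers": 0.05},{"slide": [0.001,0.0,0.0],"dr": [0.0,0.0,0.0],"fingers": 0.05},{"slide": [0.001,0.0,0.0],"dr": [0.0,0.0,0.0],"fingers": 0.05}])

```text
t: 35.55
eef_pos: [539.0, -331.6, 37.1]
tcp_rot: [-1.571, 0.0, -1.642]
ft_force: [0.1, -0.3, -0.7]
opening: 0.502
```

Call:
drive_tool(steps=[{"slide": [0.0,-0.04,0.0],"dr": [0.0,0.0,0.0],"fingers": 0.05},{"slide": [0.0,-0.08,0.0],"dr": [0.0,0.0,0.0],"fingers": 0.05},{"slide": [0.0,-0.12,0.0],"dr": [0.0,0.0,0.0],"fingers": 0.05},{"slide": [0.0,-0.16,0.0],"dr": [0.0,0.0,0.0],"fingers": 0.05}])

```text
t: 35.88
eef_pos: [538.8, -331.3, 198.9]
tcp_rot: [-1.571, 0.0, -1.641]
ft_force: [0.5, 0.1, 0.8]
opening: 0.526
```

```bash
python3 - <<'E'
from h import *
st(); snap("wrist","w34")
plan(([520,50,200],-2.4),([538,378,200],-np.pi))
E
```

```text
t 35.88 pos [ 538.79 -331.31  198.91] rot [-1.5712e+00  4.0000e-04 -1.6414e+00] F [0.5 0.1 0.8] open 50.0 mm
  slide [-0.1902, 0.0024, -0.024] dr [-0.0053, 0.3794, 0.001] rows 4.6 -> [ 531. -141.  204.]
  slide [-0.1678, 0.0029, -0.0927] dr [-0.0053, 0.3794, 0.001] rows 4.6 -> [520.  50. 200.]
wp
  slide [-0.1174, -0.0, -0.1149] dr [-0.0, 0.3708, -0.0] rows 3.9 -> [529. 214. 200.]
  slide [-0.0678, -0.0, -0.1496] dr [-0.0, 0.3708, -0.0] rows 3.9 -> [538. 378. 200.]
wp
```

View pics/w34.png

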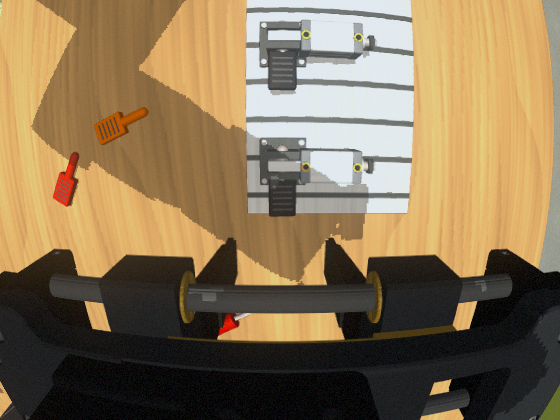

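All three locked. On to the relay.

Call:
drive_tool(steps=[{"slide": [-0.19,0.0,-0.024],"dr": [0.0,0.379,0.0],"fingers": 0.06},{"slide": [-0.19,0.0,-0.024],"dr": [0.0,0.379,0.0],"fingers": 0.06},{"slide": [-0.19,0.0,-0.024],"dr": [0.0,0.379,0.0],"fingers": 0.06},{"slide": [-0.19,0.0,-0.024],"dr": [0.0,0.379,0.0],"fingers": 0.06},{"slide": [-0.19,0.0,-0.024],"dr": [0.0,0.379,0.0],"fingers": 0.06}])

```text
t: 36.35
eef_pos: [527.6, -137.1, 197.1]
tcp_rot: [-1.571, 0.0, -2.021]
ft_force: [0.8, -0.2, 0.1]
opening: 0.633
```

Call:
drive_tool(steps=[{"slide": [-0.168,0.0,-0.093],"dr": [0.0,0.379,0.0],"fingers": 0.06},{"slide": [-0.168,0.0,-0.093],"dr": [0.0,0.379,0.0],"fingers": 0.06},{"slide": [-0.168,0.0,-0.093],"dr": [0.0,0.379,0.0],"fingers": 0.06},{"slide": [-0.168,0.0,-0.093],"dr": [0.0,0.379,0.0],"fingers": 0.06},{"slide": [-0.168,0.0,-0.093],"dr": [0.0,0.379,0.0],"fingers": 0.06}])

```text
t: 36.77
eef_pos: [517.1, 53.6, 197.1]
tcp_rot: [-1.571, 0.0, -2.402]
ft_force: [1.6, -0.3, -0.4]
opening: 0.633
```

Call:
drive_tool(steps=[{"slide": [-0.1174,0.0,-0.115],"dr": [0.0,0.371,0.0],"fingers": 0.06},{"slide": [-0.1174,0.0,-0.115],"dr": [0.0,0.371,0.0],"fingers": 0.06},{"slide": [-0.1174,0.0,-0.115],"dr": [0.0,0.371,0.0],"fingers": 0.06},{"slide": [-0.1174,0.0,-0.115],"dr": [0.0,0.371,0.0],"fingers": 0.06}])

```text
t: 37.1
eef_pos: [525.8, 207.2, 197.1]
tcp_rot: [-1.571, 0.0, -2.778]
ft_force: [0.9, -1.0, 0.2]
opening: 0.633
```

Call:
drive_tool(steps=[{"slide": [-0.0678,0.0,-0.1496],"dr": [0.0,0.371,0.0],"fingers": 0.06},{"slide": [-0.0678,0.0,-0.1496],"dr": [0.0,0.371,0.0],"fingers": 0.06},{"slide": [-0.0678,0.0,-0.1496],"dr": [0.0,0.371,0.0],"fingers": 0.06},{"slide": [-0.0678,0.04,-0.1496],"dr": [0.0,0.371,0.0],"fingers": 0.06},{"slide": [-0.0678,0.06,-0.1496],"dr": [0.0,0.371,0.0],"fingers": 0.06}])

```text
t: 37.52
eef_pos: [535.4, 373.9, 137.8]
tcp_rot: [-1.574, 0.004, -3.14]
ft_force: [0.9, -0.2, -1.8]
opening: 0.633
```

Call:
drive_tool(steps=[{"slide": [0.0,0.0,0.0],"dr": [0.0,0.0,0.0],"fingers": 0.06},{"slide": [0.0,0.0,0.0],"dr": [0.0,0.0,0.0],"fingers": 0.06},{"slide": [0.0,0.0,0.0],"dr": [0.0,0.0,0.0],"fingers": 0.06}])

```text
t: 37.77
eef_pos: [535.4, 368.9, 138.1]
tcp_rot: [-1.571, 0.001, 3.142]
ft_force: [-0.2, 0.1, 0.2]
opening: 0.627
```

```bash
python3 - <<'E'
from h import *
st(); snap("wrist","w35"); st()
crop("w35",220,130,360,270,4,"w35a")
crop("w35",360,60,560,260,3,"w35b")
E
```

```text
t 37.77 pos [535.43 368.93 138.08] rot [-1.5709e+00  6.0000e-04  3.1415e+00] F [-0.2  0.1  0.2] open 59.7 mm
t 37.82 pos [535.81 368.79 138.74] rot [-1.5716e+00  1.7000e-03  3.1409e+00] F [ 0.  -0.7  0.5] open 59.9 mm
```

View pics/w35.png

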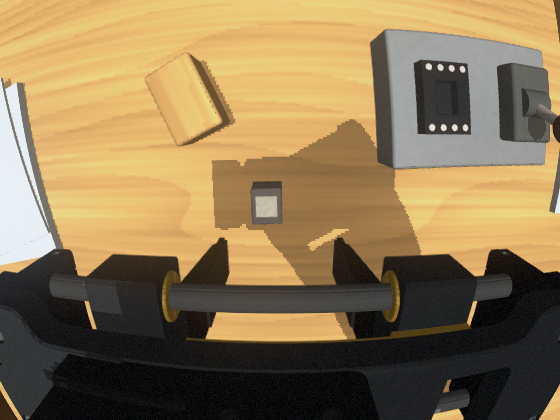

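View pics/w35a.png

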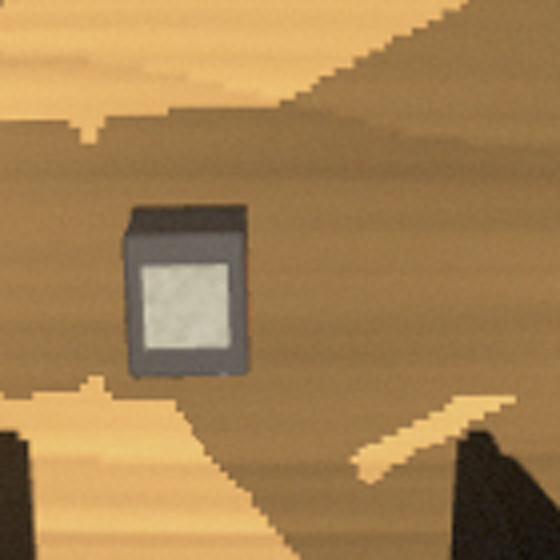

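```bash
python3 - <<'E'
from h import *
C=px("w35",220,130,4,[(125,234),(246,234),(248,375),(130,375)],41); print(C.round(1),C.mean(0).round(1))
L=px("w35",220,130,4,[(143,266),(227,265),(230,348),(145,350)],41); print(L.round(1),L.mean(0).round(1))
d=C[0]+C[1]-C[2]-C[3]; print(np.arctan2(d[1],d[0]))
d=L[0]+L[1]-L[2]-L[3]; print(np.arctan2(d[1],d[0]))
E
```

```text
[[554.1 392.6  41. ]
 [554.  367.2  41. ]
 [523.2 366.8  41. ]
 [523.2 392.2  41. ]] [538.7 379.7  41. ]
[[547.2 388.9  41. ]
 [547.4 371.2  41. ]
 [529.3 370.7  41. ]
 [528.9 388.8  41. ]] [538.2 379.9  41. ]
0.012329065785187134
0.016918255896954722
```

View pics/w35b.png

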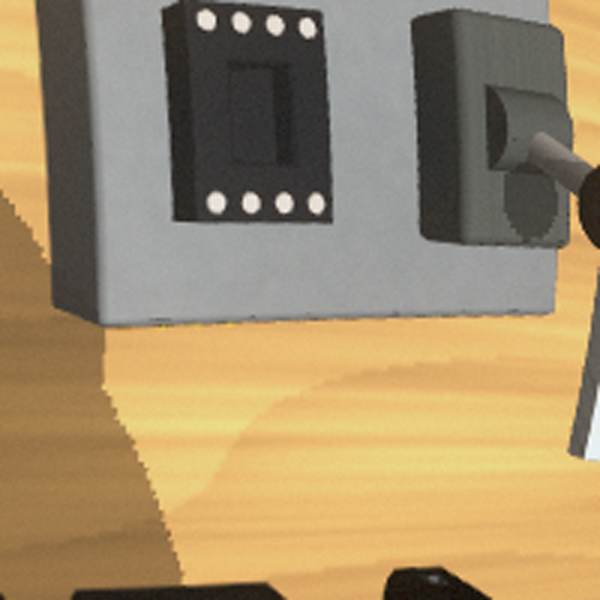

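Call:
drive_tool(steps=[{"slide": [-0.0025,0.04,-0.0117],"dr": [0.0,-0.015,0.0],"fingers": 0.06},{"slide": [-0.0025,0.08,-0.0117],"dr": [0.0,-0.015,0.0],"fingers": 0.06},{"slide": [-0.0025,0.08,-0.0117],"dr": [0.0,-0.015,0.0],"fingers": 0.06},{"slide": [-0.0025,0.08,-0.0117],"dr": [0.0,-0.015,0.0],"fingers": 0.06},{"slide": [-0.0025,0.08,-0.0117],"dr": [0.0,-0.015,0.0],"fingers": 0.06}])

```text
t: 38.23
eef_pos: [538.9, 381.0, 59.9]
tcp_rot: [-1.572, 0.003, -3.128]
ft_force: [0.2, -0.1, 0.3]
opening: 0.629
```

```bash
python3 - <<'E'
from h import *
st(); snap("wrist","w36"); st()
crop("w36",200,130,360,290,4,"w36a")
plan(([538.4,380.5,15],-np.pi+.015))
E
```

```text
t 38.23 pos [538.93 380.97  59.92] rot [-1.5721e+00  2.6000e-03 -3.1275e+00] F [ 0.2 -0.1  0.3] open 59.8 mm
t 38.28 pos [539.03 381.21  60.27] rot [-1.5726  0.0035 -3.1274] F [-1.1  0.1  0.1] open 59.9 mm
  slide [0.0008, 0.0453, 0.0008] dr [0.0018, -0.0008, -0.0035] rows 1.1 -> [538. 380.  15.]
wp
```

View pics/w36a.png

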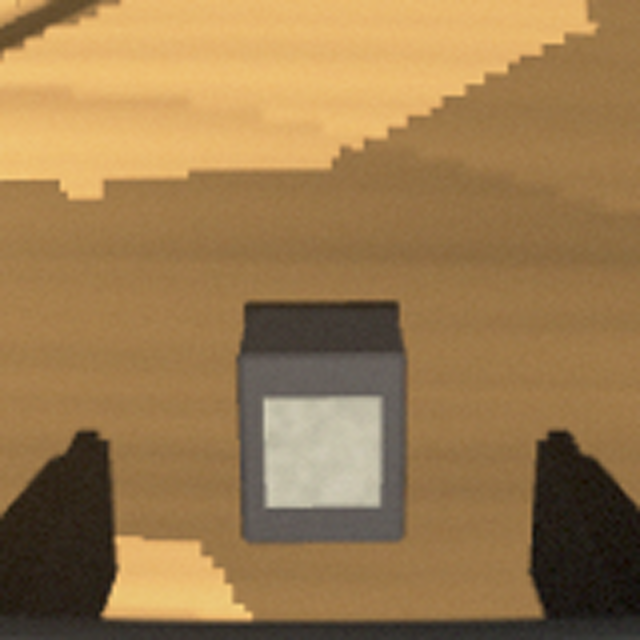

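Centred. Descend and grip.

Call:
drive_tool(steps=[{"slide": [0.0004,0.03,0.0005],"dr": [0.0,0.0,0.0],"fingers": 0.06},{"slide": [0.0004,0.044,0.0005],"dr": [0.0,0.0,0.0],"fingers": 0.06},{"slide": [0.0004,0.044,0.0005],"dr": [0.0,0.0,0.0],"fingers": 0.06},{"slide": [0.0004,0.044,0.0005],"dr": [0.0,0.0,0.0],"fingers": 0.06}])

```text
t: 38.62
eef_pos: [537.4, 380.5, 13.9]
tcp_rot: [-1.571, -0.0, -3.127]
ft_force: [1.1, -0.3, -0.0]
opening: 0.63
```

Call:
drive_tool(steps=[{"slide": [0.0,0.0,0.0],"dr": [0.0,0.0,0.0],"fingers": 0.015},{"slide": [0.0,0.0,0.0],"dr": [0.0,0.0,0.0],"fingers": 0.015},{"slide": [0.0,0.0,0.0],"dr": [0.0,0.0,0.0],"fingers": 0.015},{"slide": [0.0,0.0,0.0],"dr": [0.0,0.0,0.0],"fingers": 0.015},{"slide": [0.0,0.0,0.0],"dr": [0.0,0.0,0.0],"fingers": 0.015}])

```text
t: 39.03
eef_pos: [537.4, 380.7, 13.6]
tcp_rot: [-1.571, 0.001, -3.127]
ft_force: [-0.2, 0.8, -0.7]
opening: 0.336
```

```bash
python3 - <<'E'
from h import *
s=st(); snap("wrist","w37"); st()
crop("w37",200,170,360,330,4,"w37a")
plan(([538.4,380.5,160],-np.pi+.015),([634.2,233,160],-np.pi+.083))
E
```

```text
t 39.03 pos [537.38 380.68  13.56] rot [-1.5710e+00  5.0000e-04 -3.1266e+00] F [-0.2  0.8 -0.7] open 32.0 mm
t 39.08 pos [537.31 380.66  13.36] rot [-1.5709e+00  3.0000e-04 -3.1265e+00] F [ 0.9  0.7 -0.1] open 27.8 mm
  slide [-0.0011, -0.1466, 0.0002] dr [0.0001, 0.0, -0.0003] rows 3.5 -> [538. 380. 160.]
wp
  slide [-0.0936, 0.0, 0.1489] dr [-0.0, -0.068, 0.0] rows 4.2 -> [634. 233. 160.]
wp
```

View pics/w37a.png

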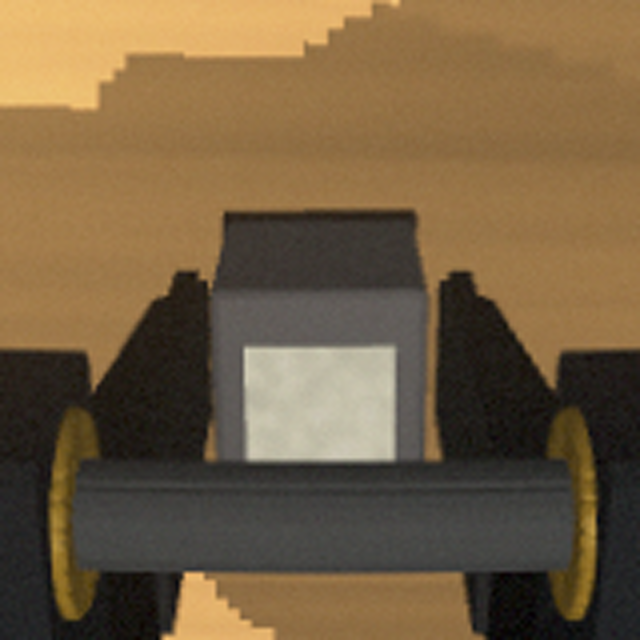

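Call:
drive_tool(steps=[{"slide": [0.0,0.0,0.0],"dr": [0.0,0.0,0.0],"fingers": 0.015},{"slide": [0.0,0.0,0.0],"dr": [0.0,0.0,0.0],"fingers": 0.015},{"slide": [0.0,0.0,0.0],"dr": [0.0,0.0,0.0],"fingers": 0.015},{"slide": [0.0,0.0,0.0],"dr": [0.0,0.0,0.0],"fingers": 0.015}])

```text
t: 39.42
eef_pos: [537.3, 380.6, 13.3]
tcp_rot: [-1.571, 0.0, -3.127]
ft_force: [-0.7, -0.7, 3.5]
opening: 0.273
```

```bash
python3 - <<'E'
from h import *
s=st(); snap("wrist","w38"); st()
crop("w38",200,170,360,330,4,"w38a")
E
```

```text
t 39.42 pos [537.28 380.63  13.29] rot [-1.5708e+00  2.0000e-04 -3.1265e+00] F [-0.7 -0.7  3.5] open 26.0 mm
t 39.47 pos [537.31 380.63  13.29] rot [-1.5708e+00  2.0000e-04 -3.1266e+00] F [-1.8 -0.4  4.4] open 25.6 mm
```

Call:
drive_tool(steps=[{"slide": [0.0,-0.04,0.0],"dr": [0.0,0.0,0.0],"fingers": 0.015},{"slide": [0.0,-0.08,0.0],"dr": [0.0,0.0,0.0],"fingers": 0.015},{"slide": [0.0,-0.12,0.0],"dr": [0.0,0.0,0.0],"fingers": 0.015},{"slide": [0.0,-0.15,0.0],"dr": [0.0,0.0,0.0],"fingers": 0.015},{"slide": [0.0,-0.15,0.0],"dr": [0.0,0.0,0.0],"fingers": 0.015}])

```text
t: 39.88
eef_pos: [539.2, 381.8, 169.6]
tcp_rot: [-1.575, 0.008, -3.126]
ft_force: [0.3, 0.5, 0.7]
opening: 0.272
```

View pics/w38a.png

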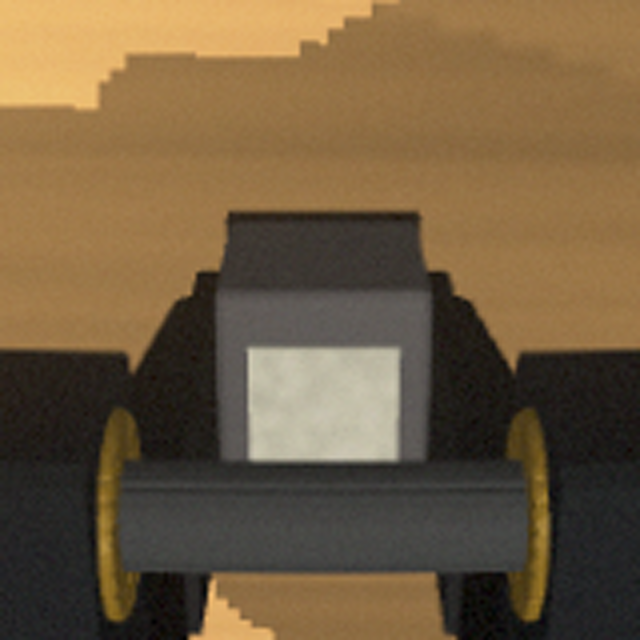

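```bash
python3 - <<'E'
from h import *
E=px("w38",200,170,4,[(217,290),(431,290)],41); print(E.round(1),"mid",E.mean(0).round(1)); L=px("w38",200,170,4,[(248,347),(401,347)],41); print(L.mean(0).round(1))
print("body ctr cam - TCP: x",E[:,0].mean()-16-537.3,L[:,0].mean()-9-537.3,"y",E[:,1].mean()-380.63)
st()
plan(([575,233,170],-np.pi+.083))
E
```

```text
[[554.8 392.4  41. ]
 [555.1 367.4  41. ]] mid [554.9 379.9  41. ]
[547.7 379.7  41. ]
body ctr cam - TCP: x 1.6313974567219702 1.4151990366862037 y -0.7437650325358618
t 39.88 pos [539.17 381.82 169.61] rot [-1.5753  0.0083 -3.1265] F [0.3 0.5 0.7] open 25.8 mm
  slide [-0.0336, -0.0008, 0.1493] dr [0.0042, -0.0679, -0.0085] rows 3.7 -> [575. 233. 170.]
wp
```

Call:
drive_tool(steps=[{"slide": [-0.035,0.0,0.149],"dr": [0.0,-0.068,0.0],"fingers": 0.015},{"slide": [-0.035,0.0,0.149],"dr": [0.0,-0.068,0.0],"fingers": 0.015},{"slide": [-0.035,0.0,0.149],"dr": [0.0,-0.068,0.0],"fingers": 0.015},{"slide": [-0.035,0.0,0.149],"dr": [0.0,-0.068,0.0],"fingers": 0.015},{"slide": [-0.035,0.0,0.149],"dr": [0.0,-0.068,0.0],"fingers": 0.015}])

```text
t: 40.3
eef_pos: [575.4, 227.5, 162.4]
tcp_rot: [-1.57, -0.001, -3.063]
ft_force: [-0.7, 0.5, -0.4]
opening: 0.277
```

Call:
drive_tool(steps=[{"slide": [0.0,0.0,0.0],"dr": [0.0,0.0,0.0],"fingers": 0.015},{"slide": [0.0,0.0,0.0],"dr": [0.0,0.0,0.0],"fingers": 0.015},{"slide": [0.0,0.0,0.0],"dr": [0.0,0.0,0.0],"fingers": 0.015}])

```text
t: 40.55
eef_pos: [574.1, 233.1, 162.7]
tcp_rot: [-1.571, -0.0, -3.058]
ft_force: [-0.4, 0.3, -0.8]
opening: 0.272
```

```bash
python3 - <<'E'
from h import *
st(); snap("wrist","w39"); st()
crop("w39",200,100,360,260,4,"w39a")
E
```

```text
t 40.55 pos [574.08 233.11 162.71] rot [-1.5708e+00 -5.0000e-04 -3.0575e+00] F [-0.4  0.3 -0.8] open 25.8 mm
t 40.60 pos [574.08 233.24 162.81] rot [-1.5707e+00 -3.0000e-04 -3.0572e+00] F [ 0.3 -0.5 -0.2] open 25.6 mm
```

View pics/w39.png

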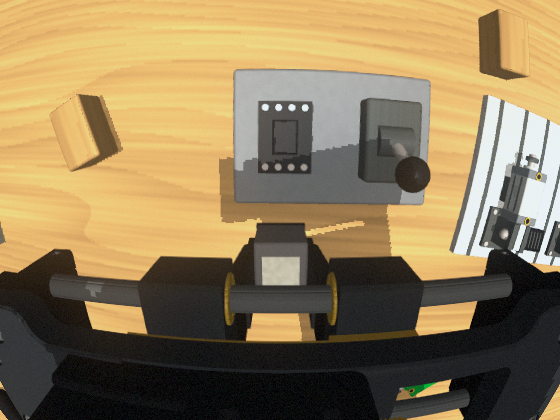

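View pics/w39a.png

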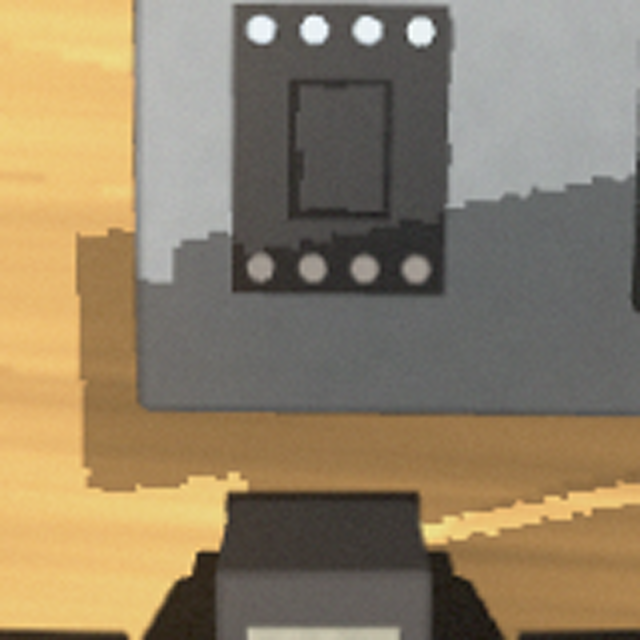

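```bash
python3 - <<'E'
from h import *
H=px("w39",200,100,4,[(290,80),(391,80),(389,215),(289,216)],66); print(H.mean(0).round(1), np.linalg.norm(H[0]-H[1]).round(1),np.linalg.norm(H[1]-H[2]).round(1)); d=H[0]+H[1]-H[2]-H[3]; print(np.arctan2(d[1],d[0]))
D=px("w39",200,100,4,[(261,30),(314,30),(368,31),(421,31),(261,268),(312,268),(364,268),(415,269)],66); print(D.mean(0).round(1)); d=D[:4].sum(0)-D[4:].sum(0); print(np.arctan2(d[1],d[0])); d=D[0]-D[3]+D[4]-D[7]; print(np.arctan2(-d[0],d[1]))
s=st()
E0=px("w39",200,100,4,[(217,571),(431,571)],s["eef_pos"][2]+27.7); print(E0.mean(0).round(1), "top front edge mid; ctr approx", (E0.mean(0)-16*np.array([np.cos(.083),np.sin(.083),0])).round(1))
c=(H.mean(0)+D.mean(0))/2
yaw=-np.pi+.083
tx=np.array([np.cos(yaw),np.sin(yaw)]); tz=np.array([-np.sin(yaw),np.cos(yaw)])
T=c[:2]-(-1.5*tx+.75*tz); print("TCP target",T)
plan(([*T,100],yaw),([*T,71],yaw))
E
```

```text
[635.6 233.9  66. ] 20.4 27.7
0.07338350017028876
[635.3 233.9  66. ]
0.0718556209571096
0.07852089612671607
t 40.60 pos [574.08 233.24 162.81] rot [-1.5707e+00 -3.0000e-04 -3.0572e+00] F [ 0.3 -0.5 -0.2] open 25.6 mm
[591.6 233.7 190.5] top front edge mid; ctr approx [575.7 232.3 190.5]
TCP target [633.89410918 234.51894953]
  slide [-0.0597, 0.0628, 0.0038] dr [-0.0001, 0.0014, 0.0003] rows 2.1 -> [634. 235. 100.]
wp
  slide [-0.0, 0.029, -0.0] dr [-0.0, 0.0, 0.0] rows 0.7 -> [634. 235.  71.]
wp
```

Call:
drive_tool(steps=[{"slide": [-0.0597,0.0,0.0038],"dr": [0.0,0.008,0.0],"fingers": 0.015},{"slide": [-0.0597,0.03,0.0038],"dr": [0.0,0.008,0.0],"fingers": 0.015},{"slide": [-0.0597,0.062,0.0038],"dr": [0.0,0.008,0.0],"fingers": 0.015},{"slide": [-0.0597,0.072,0.0038],"dr": [0.0,0.008,0.0],"fingers": 0.015},{"slide": [-0.0597,0.072,0.0038],"dr": [0.0,0.008,0.0],"fingers": 0.015}])

```text
t: 41.02
eef_pos: [632.3, 233.7, 88.0]
tcp_rot: [-1.57, -0.006, -3.066]
ft_force: [-0.4, 0.5, 0.5]
opening: 0.271
```

Call:
drive_tool(steps=[{"slide": [0.0,0.0,0.0],"dr": [0.0,0.0,0.0],"fingers": 0.015},{"slide": [0.0,0.0,0.0],"dr": [0.0,0.0,0.0],"fingers": 0.015},{"slide": [0.0,0.0,0.0],"dr": [0.0,0.0,0.0],"fingers": 0.015}])

```text
t: 41.27
eef_pos: [634.7, 233.8, 93.2]
tcp_rot: [-1.571, 0.003, -3.066]
ft_force: [1.0, 0.5, -0.4]
opening: 0.27
```

```bash
python3 - <<'E'
from h import *
st(); snap("wrist","w40"); st()
plan(([633.9,234.5,80.5],-np.pi+.075))
E
```

```text
t 41.27 pos [634.74 233.82  93.22] rot [-1.5712e+00  2.8000e-03 -3.0661e+00] F [ 1.   0.5 -0.4] open 25.7 mm
t 41.32 pos [634.68 233.7   93.02] rot [-1.5712e+00  2.6000e-03 -3.0662e+00] F [-0.1 -0.1  0.5] open 25.8 mm
  slide [0.0008, 0.0125, -0.0008] dr [0.0004, 0.0004, -0.0026] rows 0.3 -> [634. 234.  80.]
wp
```

View pics/w40.png

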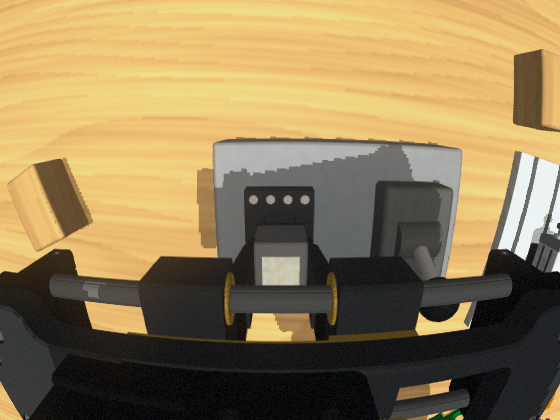

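Call:
drive_tool(steps=[{"slide": [0.0008,0.01,-0.0008],"dr": [0.0,0.0,0.0],"fingers": 0.015},{"slide": [0.0008,0.0125,-0.0008],"dr": [0.0,0.0,0.0],"fingers": 0.015},{"slide": [0.0008,0.0125,-0.0008],"dr": [0.0,0.0,0.0],"fingers": 0.015},{"slide": [0.0008,0.0125,-0.0008],"dr": [0.0,0.0,0.0],"fingers": 0.015}])

```text
t: 41.65
eef_pos: [633.3, 234.0, 78.3]
tcp_rot: [-1.571, -0.001, -3.067]
ft_force: [0.1, 0.4, -0.3]
opening: 0.272
```

```bash
python3 - <<'E'
from h import *
st(); snap("wrist","w41"); st()
plan(([633.9,234.5,70.5],-np.pi+.075))
E
```

```text
t 41.65 pos [633.27 233.98  78.3 ] rot [-1.5706e+00 -6.0000e-04 -3.0667e+00] F [ 0.1  0.4 -0.3] open 25.8 mm
t 41.70 pos [633.42 233.99  78.53] rot [-1.5707e+00 -2.0000e-04 -3.0667e+00] F [ 0.2  0.1 -0.1] open 26.2 mm
  slide [-0.0005, 0.008, -0.0005] dr [-0.0001, -0.0001, 0.0002] rows 0.2 -> [634. 234.  70.]
wp
```

Already slightly in the mouth without force; continue down.

Call:
drive_tool(steps=[{"slide": [-0.0003,0.002,-0.0003],"dr": [0.0,0.0,0.0],"fingers": 0.015},{"slide": [-0.0003,0.004,-0.0003],"dr": [0.0,0.0,0.0],"fingers": 0.015},{"slide": [-0.0003,0.006,-0.0003],"dr": [0.0,0.0,0.0],"fingers": 0.015},{"slide": [-0.0003,0.008,-0.0003],"dr": [0.0,0.0,0.0],"fingers": 0.015},{"slide": [-0.0003,0.008,-0.0003],"dr": [0.0,0.0,0.0],"fingers": 0.015}])

```text
t: 42.12
eef_pos: [633.7, 234.3, 70.4]
tcp_rot: [-1.571, -0.0, -3.067]
ft_force: [-0.1, 1.3, -0.6]
opening: 0.271
```

Call:
drive_tool(steps=[{"slide": [0.0,0.0005,0.0],"dr": [0.0,0.0,0.0],"fingers": 0.015},{"slide": [0.0,0.001,0.0],"dr": [0.0,0.0,0.0],"fingers": 0.015},{"slide": [0.0,0.001,0.0],"dr": [0.0,0.0,0.0],"fingers": 0.015}])

```text
t: 42.37
eef_pos: [633.7, 234.4, 70.3]
tcp_rot: [-1.571, 0.0, -3.067]
ft_force: [-3.6, -0.8, 6.2]
opening: 0.273
```

Call:
drive_tool(steps=[{"slide": [0.0,0.0,0.0],"dr": [0.0,0.0,0.0],"fingers": 0.045},{"slide": [0.0,0.0,0.0],"dr": [0.0,0.0,0.0],"fingers": 0.045},{"slide": [0.0,0.0,0.0],"dr": [0.0,0.0,0.0],"fingers": 0.045},{"slide": [0.0,0.0,0.0],"dr": [0.0,0.0,0.0],"fingers": 0.045}])

```text
t: 42.7
eef_pos: [633.7, 234.3, 69.4]
tcp_rot: [-1.571, -0.0, -3.067]
ft_force: [-0.8, -0.1, -0.0]
opening: 0.455
```

Call:
drive_tool(steps=[{"slide": [0.0,-0.03,0.0],"dr": [0.0,0.0,0.0],"fingers": 0.045},{"slide": [0.0,-0.07,0.0],"dr": [0.0,0.0,0.0],"fingers": 0.045},{"slide": [0.0,-0.11,0.0],"dr": [0.0,0.0,0.0],"fingers": 0.045},{"slide": [0.06,-0.12,0.0],"dr": [0.0,0.0,0.0],"fingers": 0.045},{"slide": [0.06,-0.12,0.0],"dr": [0.0,0.0,0.0],"fingers": 0.045}])

```text
t: 43.12
eef_pos: [572.7, 229.9, 192.2]
tcp_rot: [-1.572, 0.004, -3.067]
ft_force: [-0.0, 0.4, -1.3]
opening: 0.477
```

Call:
drive_tool(steps=[{"slide": [0.0,0.0,0.0],"dr": [0.0,0.0,0.0],"fingers": 0.045},{"slide": [0.0,0.0,0.0],"dr": [0.0,0.0,0.0],"fingers": 0.045}])

```text
t: 43.28
eef_pos: [573.6, 230.0, 190.4]
tcp_rot: [-1.571, 0.001, -3.066]
ft_force: [0.8, 0.5, 0.6]
opening: 0.472
```

```bash
python3 - <<'E'
from h import *
st(); snap("wrist","w42"); st()
crop("w42",200,60,440,260,3,"w42a"); snap("scene","s42")
crop("s42",130,140,410,330,2.8,"s42a")
E
```

```text
t 43.28 pos [573.63 230.02 190.35] rot [-1.5709e+00  1.2000e-03 -3.0662e+00] F [0.8 0.5 0.6] open 44.9 mm
t 43.33 pos [574.3  229.96 189.81] rot [-1.5708e+00  8.0000e-04 -3.0665e+00] F [-0.5 -0.3 -0.2] open 45.0 mm
```

View pics/w42a.png

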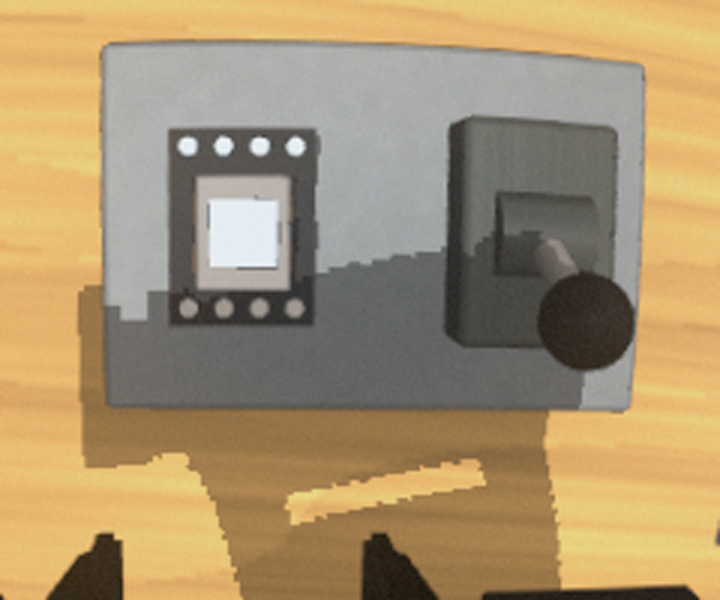

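View pics/s42a.png

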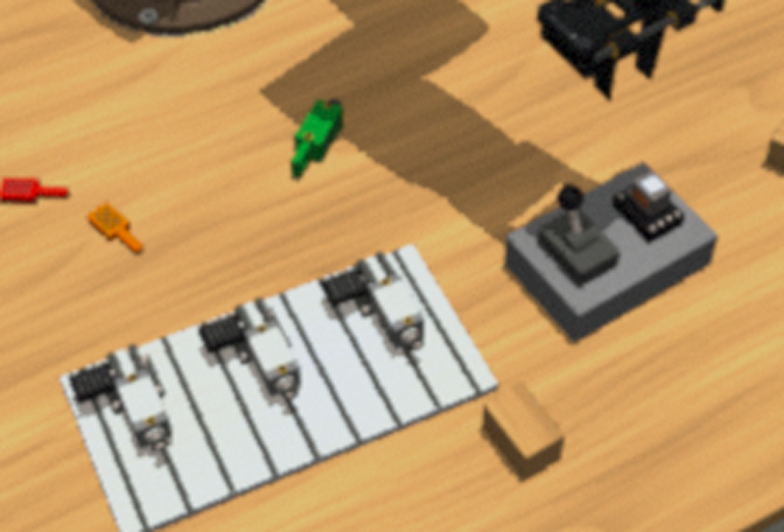

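```bash
python3 - <<'E'
from h import *
C=px("w42",200,60,3,[(196,177),(290,177),(289,290),(197,290)],98); print(C.mean(0).round(1),np.linalg.norm(C[0]-C[1]).round(1),np.linalg.norm(C[1]-C[2]).round(1))
D=px("w42",200,60,3,[(188,147),(224,147),(260,147),(296,147),(189,307),(224,307),(259,307),(294,307)],66); print(D.mean(0).round(1))
print("ball",px("w42",200,60,3,[(586,321)],116).round(1))
plan(([520,-120,250],-np.pi))
crop("w34",240,0,420,230,3.4,"w34a"); crop("w30",230,0,420,250,3.2,"w30a")
E
```

```text
[634.5 233.4  98. ] 24.9 30.4
[635.2 233.8  66. ]
ball [[621.3 142.3 116. ]]
  slide [0.0403, -0.0303, 0.1724] dr [-0.0, 0.0375, -0.0001] rows 4.3 -> [547.  55. 220.]
  slide [0.0338, -0.0303, 0.1738] dr [-0.0, 0.0375, -0.0001] rows 4.3 -> [ 520. -120.  250.]
wp
```

View pics/w34a.png

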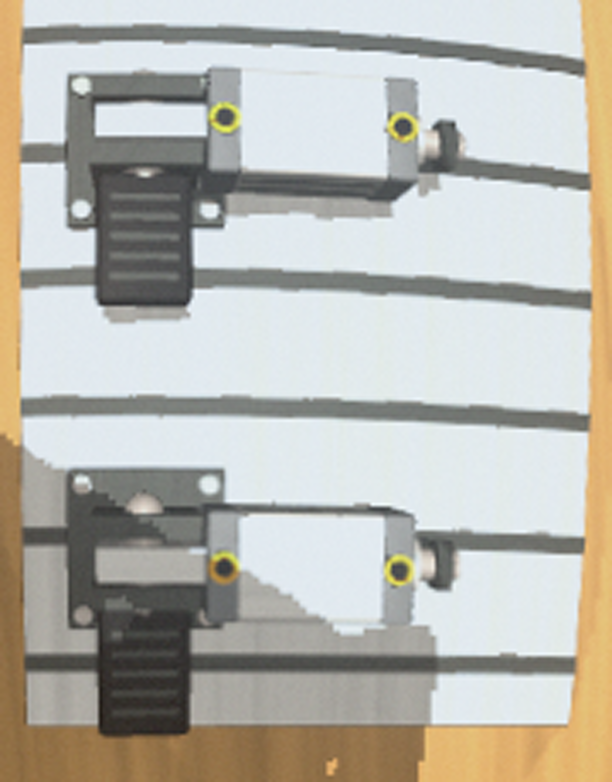

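View pics/w30a.png

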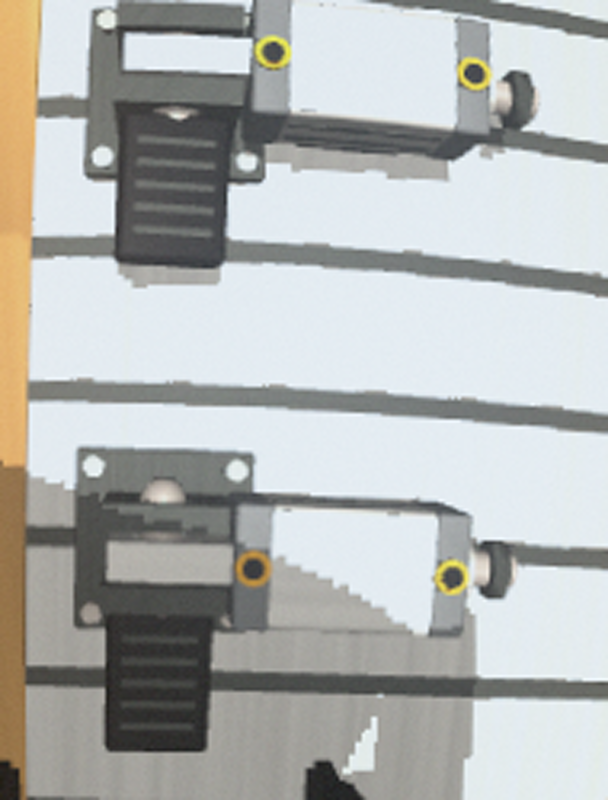

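```bash
python3 - <<'E'
from h import *
st()
y=-np.pi+.075
plan(([583,140,180],y),([583,140,106],y),([645,144.6,106],y))
E
```

```text
t 43.38 pos [574.56 229.92 189.35] rot [-1.5707e+00  3.0000e-04 -3.0667e+00] F [-0.5  0.3  0.1] open 44.8 mm
  slide [-0.0017, 0.0094, 0.0903] dr [-0.0001, -0.0001, -0.0003] rows 2.2 -> [583. 140. 180.]
wp
  slide [0.0, 0.074, -0.0] dr [0.0, -0.0, -0.0] rows 1.8 -> [583. 140. 106.]
wp
  slide [-0.0622, 0.0, 0.0001] dr [0.0, 0.0, 0.0] rows 1.5 -> [645. 145. 106.]
wp
```

Call:
drive_tool(steps=[{"slide": [-0.001,0.0,0.09],"dr": [0.0,0.0,0.0],"fingers": 0.0},{"slide": [-0.001,0.0,0.09],"dr": [0.0,0.0,0.0],"fingers": 0.0},{"slide": [-0.001,0.0,0.09],"dr": [0.0,0.0,0.0],"fingers": 0.0},{"slide": [-0.001,0.0,0.09],"dr": [0.0,0.0,0.0],"fingers": 0.0},{"slide": [-0.001,0.0,0.09],"dr": [0.0,0.0,0.0],"fingers": 0.0}])

```text
t: 43.8
eef_pos: [582.2, 140.0, 189.0]
tcp_rot: [-1.571, -0.001, -3.068]
ft_force: [0.6, 1.8, -0.1]
opening: 0.179
```

Call:
drive_tool(steps=[{"slide": [0.0,0.04,0.0],"dr": [0.0,0.0,0.0],"fingers": 0.0},{"slide": [0.0,0.075,0.0],"dr": [0.0,0.0,0.0],"fingers": 0.0},{"slide": [0.0,0.083,0.0],"dr": [0.0,0.0,0.0],"fingers": 0.0},{"slide": [0.0,0.083,0.0],"dr": [0.0,0.0,0.0],"fingers": 0.0},{"slide": [0.0,0.083,0.0],"dr": [0.0,0.0,0.0],"fingers": 0.0}])

```text
t: 44.22
eef_pos: [582.1, 141.1, 107.3]
tcp_rot: [-1.571, 0.0, -3.066]
ft_force: [0.3, 0.2, -0.1]
opening: 0.007
```

```bash
python3 - <<'E'
from h import *
st(); snap("wrist","w43"); st()
plan(([645,144.6,106],-np.pi+.075))
E
```

```text
t 44.22 pos [582.12 141.1  107.27] rot [-1.5708e+00  2.0000e-04 -3.0656e+00] F [ 0.3  0.2 -0.1] open 0.7 mm
t 44.27 pos [582.49 140.99 108.06] rot [-1.5709e+00  1.9000e-03 -3.0658e+00] F [-0.9 -0.   0.6] open 0.4 mm
  slide [-0.0626, 0.0022, 0.0011] dr [0.0001, 0.0008, -0.0019] rows 1.5 -> [645. 145. 106.]
wp
```

View pics/w43.png

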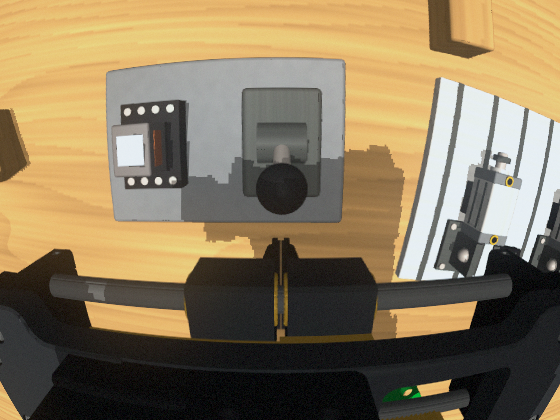

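Aligned with the ball. Push slowly.

Call:
drive_tool(steps=[{"slide": [-0.015,0.002,0.0],"dr": [0.0,0.0,0.0],"fingers": 0.0},{"slide": [-0.026,0.002,0.0],"dr": [0.0,0.0,0.0],"fingers": 0.0},{"slide": [-0.034,0.002,0.0],"dr": [0.0,0.0,0.0],"fingers": 0.0},{"slide": [-0.042,0.002,0.0],"dr": [0.0,0.0,0.0],"fingers": 0.0},{"slide": [-0.05,0.002,0.0],"dr": [0.0,0.0,0.0],"fingers": 0.0}])

```text
t: 44.68
eef_pos: [632.3, 144.2, 105.8]
tcp_rot: [-1.571, 0.001, -3.066]
ft_force: [-1.7, 0.2, 2.1]
opening: 0.003
```

Call:
drive_tool(steps=[{"slide": [-0.005,0.0,0.0],"dr": [0.0,0.0,0.0],"fingers": 0.0},{"slide": [-0.009,0.0,0.0],"dr": [0.0,0.0,0.0],"fingers": 0.0},{"slide": [-0.011,0.0,0.0],"dr": [0.0,0.0,0.0],"fingers": 0.0},{"slide": [-0.011,0.0,0.0],"dr": [0.0,0.0,0.0],"fingers": 0.0}])

```text
t: 45.02
eef_pos: [642.7, 144.8, 104.4]
tcp_rot: [-1.571, 0.0, -3.067]
ft_force: [-0.4, 0.1, -0.6]
opening: 0.004
```

```bash
python3 - <<'E'
from h import *
st(); snap("wrist","w44"); st()
E
```

```text
t 45.02 pos [642.67 144.78 104.43] rot [-1.5707  0.     -3.0666] F [-0.4  0.1 -0.6] open 0.3 mm
t 45.07 pos [642.51 144.74 104.47] rot [-1.5706e+00  1.0000e-04 -3.0666e+00] F [-1.9  1.  -0.3] open 0.5 mm
```

View pics/w44.png

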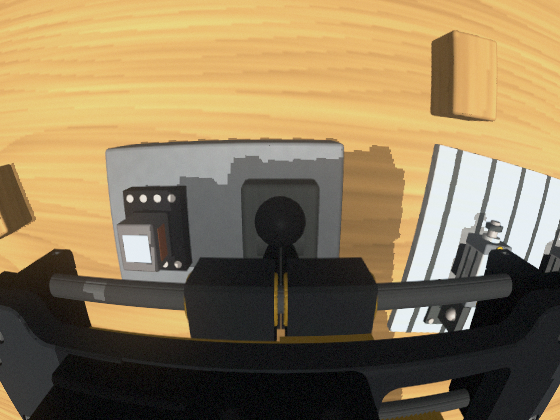

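Call:
drive_tool(steps=[{"slide": [-0.003,0.0,0.0],"dr": [0.0,0.0,0.0],"fingers": 0.0},{"slide": [-0.005,0.0,0.0],"dr": [0.0,0.0,0.0],"fingers": 0.0},{"slide": [-0.005,0.0,0.0],"dr": [0.0,0.0,0.0],"fingers": 0.0}])

```text
t: 45.32
eef_pos: [644.3, 144.9, 104.3]
tcp_rot: [-1.57, -0.008, -3.066]
ft_force: [-16.1, -1.6, 7.5]
opening: 0.003
```

```bash
python3 - <<'E'
from h import *
_,m=ld("w44"); print(onplane(m,(280,219.5),116,1))
st(); snap("wrist","w45")
E
```

```text
[[666.62182818 146.13261491 116.        ]]
t 45.32 pos [644.34 144.92 104.29] rot [-1.5704 -0.0079 -3.0664] F [-16.1  -1.6   7.5] open 0.3 mm
```

Hit the end stop (tip ~24 mm past the pivot). Retreat and check.

Call:
drive_tool(steps=[{"slide": [0.02,0.0,0.0],"dr": [0.0,0.0,0.0],"fingers": 0.0},{"slide": [0.06,0.0,0.0],"dr": [0.0,0.0,0.0],"fingers": 0.0},{"slide": [0.07,-0.04,0.0],"dr": [0.0,0.0,0.0],"fingers": 0.0},{"slide": [0.07,-0.08,0.0],"dr": [0.0,0.0,0.0],"fingers": 0.0},{"slide": [0.07,-0.11,0.0],"dr": [0.0,0.0,0.0],"fingers": 0.0}])

```text
t: 45.78
eef_pos: [577.2, 139.9, 217.6]
tcp_rot: [-1.571, 0.002, -3.066]
ft_force: [0.5, 0.6, 0.2]
opening: 0.006
```

```bash
python3 - <<'E'
from h import *
st(); snap("wrist","w46")
plan(([470,-100,250],-np.pi))
E
```

```text
t 45.78 pos [577.2  139.91 217.56] rot [-1.5707e+00  1.6000e-03 -3.0664e+00] F [0.5 0.6 0.2] open 0.5 mm
  slide [0.0635, -0.0141, 0.1157] dr [0.0004, 0.0376, -0.005] rows 3.2 -> [525.  20. 237.]
  slide [0.0592, -0.0138, 0.118] dr [0.0004, 0.0376, -0.005] rows 3.2 -> [ 470. -100.  250.]
wp
```

View pics/w46.png

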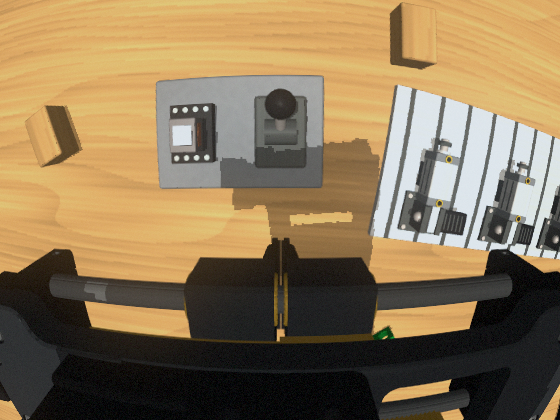

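Call:
drive_tool(steps=[{"slide": [0.0635,-0.014,0.1157],"dr": [0.0,0.037,0.0],"fingers": 0.0},{"slide": [0.0635,-0.014,0.1157],"dr": [0.0,0.037,0.0],"fingers": 0.0},{"slide": [0.0635,-0.014,0.1157],"dr": [0.0,0.037,0.0],"fingers": 0.0},{"slide": [0.0635,-0.014,0.1157],"dr": [0.0,0.037,0.0],"fingers": 0.0}])

```text
t: 46.17
eef_pos: [521.1, 16.2, 229.3]
tcp_rot: [-1.57, 0.0, -3.106]
ft_force: [1.4, -0.7, 1.1]
opening: -0.002
```

Call:
drive_tool(steps=[{"slide": [0.0592,-0.014,0.118],"dr": [0.0,0.037,0.0],"fingers": 0.0},{"slide": [0.0592,-0.014,0.118],"dr": [0.0,0.037,0.0],"fingers": 0.0},{"slide": [0.0592,-0.014,0.118],"dr": [0.0,0.037,0.0],"fingers": 0.0},{"slide": [0.0592,-0.014,0.118],"dr": [0.0,0.037,0.0],"fingers": 0.0},{"slide": [0.0592,-0.014,0.118],"dr": [0.0,0.037,0.0],"fingers": 0.0}])

```text
t: 46.58
eef_pos: [467.9, -102.3, 243.0]
tcp_rot: [-1.57, 0.001, 3.139]
ft_force: [0.2, -0.2, -0.4]
opening: -0.001
```

Call:
drive_tool(steps=[{"slide": [0.0,0.0,0.0],"dr": [0.0,0.0,0.0],"fingers": 0.0},{"slide": [0.0,0.0,0.0],"dr": [0.0,0.0,0.0],"fingers": 0.0},{"slide": [0.0,0.0,0.0],"dr": [0.0,0.0,0.0],"fingers": 0.0}])

```text
t: 46.83
eef_pos: [468.8, -99.2, 242.3]
tcp_rot: [-1.571, -0.0, -3.139]
ft_force: [0.0, -0.3, 0.1]
opening: 0.008
```

```bash
python3 - <<'E'
from h import *
st(); snap("wrist","w47"); st()
crop("w47",180,60,460,260,2.8,"w47a")
E
```

```text
t 46.83 pos [468.77 -99.19 242.33] rot [-1.5710e+00 -3.0000e-04 -3.1389e+00] F [ 0.  -0.3  0.1] open 0.8 mm
t 46.88 pos [468.73 -99.26 242.37] rot [-1.5709e+00 -2.0000e-04 -3.1388e+00] F [ 0.1 -0.7 -0.2] open 0.9 mm
```

View pics/w47.png

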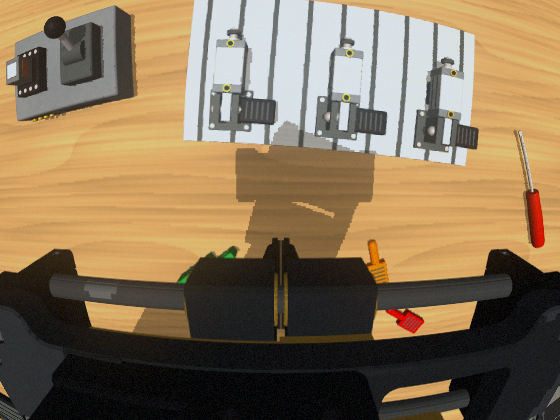

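View pics/w47a.png

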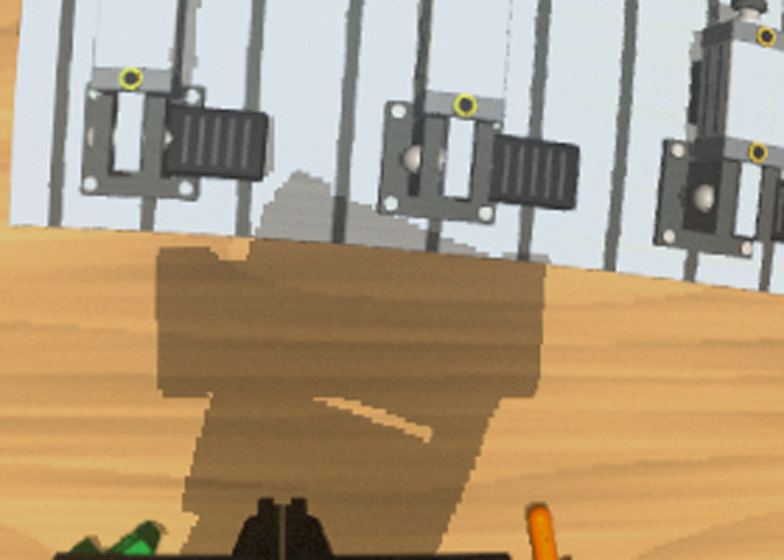

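```bash
python3 - <<'E'
from h import *
w=-.071; R=np.array([[np.cos(w),np.sin(w)],[-np.sin(w),np.cos(w)]])
for n,b,dots,rear,port in [("b3",[559.3,-39.2],[(94,95),(193,95),(186,187),(90,184)],(267,146),(131,78)),("b2",[550,-169],[(398,110),(494,122),(486,213),(391,204)],(578,177),(465,105))]:
    D=px("w47",180,60,2.8,dots,18).mean(0)[:2]
    print(n,"rear edge",(R@(px("w47",180,60,2.8,[rear],46)[0][:2]-D)).round(1),"(exp 0,-54)","eye",(R@(px("w47",180,60,2.8,[port],56.5)[0][:2]-D)).round(1)-[23.55,0])
D=np.array([541.2,-298.6]); _,m=ld("w47")
print("b1 rear",(R@(onplane(m,(478,138),46,1)[0][:2]-D)).round(1))
E
```

```text
b3 rear edge [ -0.7 -55.1] (exp 0,-54) eye [-0.65 -0.8 ]
b2 rear edge [ -0.4 -52.5] (exp 0,-54) eye [-1.55 -0.2 ]
b1 rear [ -0.1 -52.6]
```

All within about 1.5 mm of home. Hand in.

```bash
python3 - <<'E'
from h import *
print(env.job_done())
E
```

```text
the job is handed in; nothing more can be done
None
```

All three cylinders are mounted and pinned, the relay is plugged in, and the supply is switched on. I handed the job in at about 47 s; handing in reports no verdict.

- **Cylinders:** each one sits in its own bracket with the barrel on the rest. I measured the eyes 0.7 to 1.7 mm from the hole centres, against a limit of 6 mm. The bracket 1 eye was measured before its pin went in; brackets 2 and 3 were re-measured in the last picture.
- **Pins:** each was pushed until it met the cheek (5 to 10 N). In the last picture the rear edges of the handles lay 52.5 to 55.1 mm behind the hole centres; 54 mm is fully home. The middle pin had been knocked aside during the run, so I measured it again before gripping it.
- **Relay:** seated with a contact force of about 6 N, and about 0.8 mm off the base centre sideways.
- **Switch:** pushed to its end stop after everything else was done. The lever tip was then about 24 mm past the pivot on the on side.
- **Left alone:** the wooden blocks, the screwdriver and the red, orange and green look-alikes were not touched.

**Anything off:** seating the middle cylinder briefly showed 42 N at the wrist. That is under the 120 N wrist limit, and it came from the gripped cylinder meeting its rest rather than from the arm or gripper body. The camera and the arm disagreed by a steady 1 mm or so in position, which I corrected for. No check failed.

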